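# Load asphalt cores into the block heater, yellow end up

### The arm

A 6-joint arm with a two-finger parallel gripper is mounted at the origin on the work surface. World frame = base frame: x ahead of the robot, y to its left, z up, the work surface at z = 0. Lengths are in m, angles in rad, forces in N, time in s.
With the tool pointing down it reaches from about 0.25 to 0.725 m from the base axis. Payload 4 kg.
Tool frame: the origin (TCP) lies at the very end of the fingers, on their centre line; the grasp point (between the pads) lies 19 mm behind it; y points along the fingers, z is the direction in which the jaws open and shut, and the axes are right-handed (so a half turn about y gives the same grasp; the last joint's range is limited). The gripper opens to 85 mm and grips with 20 to 120 N. Pads are 22 mm wide; open, the fingers measure 114 mm over their backs; the gripper's body (76 mm by 85 mm) begins 54 mm behind the grasp point. The pads swing forward as they close: fully open they stand 13 mm farther back than shut.
Start: joints at [0, 0.241, 0.005, 1.335, 0, 1.571], TCP at [0.5, -0, 0.231] pointing down, gripper open.
Joint ranges: [-2.72, 2.72], [-1.05, 1.87], [-1.09, 1.28], [-1.99, 2.15], [-1.42, 1.44], [-3.14, 3.14]. Speed limits (rad/s): [2.79, 2.79, 3.14, 3.14, 3.14, 3.14].

### API

Orientations are given as a unit quaternion [x, y, z, w].
In Python, from workcell import bot gives the robot as it stands. The module is installed in compiled form; this text tells all that it offers.
- The arm moves only by the tool move_arm, never from a script. Its argument "increments" is a list of rows, each an object with "grip": the closure, from 0 (fully open) to 1 (shut); "linear": the shift along the tool's x, y, z scaled (see below), a list of three; "twist": the turn about the tool's y scaled (see below). A call has exactly 5 rows; each row shifts and turns the pose as measured when the row begins, along the tool's axes as they then stand; what a row does not reach is not made up. The controller multiplies each number of a shift by 0.2 m and each number of a turn by 2 rad. A row lasts 1/10 s, in which the tool goes at most 50 mm and 8.59 degrees, less where a joint would pass 70% of its speed; a pose out of reach is approached as far as the arm can. A call with a number of a shift or a turn outside -1 to 1 is refused whole. A call with a gripper value outside its range is refused whole. The fingers move at their own pace and stop on an object; the grip force is fixed at half the most. Time passes only in rows, so rows that do not move let the fingers close, or fill a call up. It gives the time, the measured TCP pose, the force and the opening at its end, in the units of the state.
- bot.get_obs(): the state, without advancing time (a new reading comes with each control period).
- bot.camera(name): name is "scene" or "side" or "wrist"; returns (picture, depth): 480x640x3 uint8, blue, green, red; 480x640 float32, m along the optical axis (not along the pixel's ray), 0 where there is no reading.
- bot.camera_params(name): a dict with "camera_matrix" (3x3 intrinsics, pixels), "dist" ([k1, k2, p1, p2, k3] as OpenCV has them; the pictures are not rectified), "rvec" (rotation vector, rad) and "tvec" (3), from world to camera coordinates, as OpenCV has them; the wrist camera has in their place "T_tool_cam" (4x4, takes a point from camera to tool coordinates, whose origin is the TCP and whose axes are the tool frame's). Camera axes: x right, y down, z forward; pixel columns grow to the right and rows downward; lengths in m; the calibration is good to about 2 mm. A picture is of the moment at which its call begins: read the wrist's pose just before it. camera_params takes no time and is no camera call.
- bot.job_done(): hands the job in, once; it reports no verdict.
The state is a dict: "clock": time; "joint_pos": joint angles; "joint_vel": joint speeds; "tau": joint torques, N m; "eef_pos": TCP position; "tool_rot": TCP orientation; "ft_force": force on the tool from outside, world axes, zero at the start; "ft_torque": the same for the moment, N m; "grip_width": finger opening in m.
Only numpy, scipy, OpenCV 4.12 (cv2) and the standard library are available. Lean on these libraries where they do the work, as an engineer would, in place of code of your own. Each camera call takes 0.05 s, during which the arm holds its last target. There are 200 camera calls.

### The job

Load the block heater for conditioning: lift its lid off by the knob and set it down on the rubber mat, then stand every asphalt core from the core tray in a pocket of its own, fully home, with the yellow road-surface end up, and put the lid back on so that it sits down over the block. Set the cores down rather than dropping them, keep the lid level, and leave the paint pot, caliper and brush where they are.

Things in the scene. Friction and masses are not known exactly. Their poses are not given: they have to be found in the camera images.
- heater: Fixed block heater that conditions test cores: ivory housing 180 x 330 mm (its own x and y), its flat deck 60 mm above the bench. On the deck stands an aluminium block 104 x 290 mm, 22 mm high, with a row of four round pockets along the heater's y axis. A dark control panel is on its +x face. Origin: centre of its underside; z up.
- pocket0 (a point): Centre of the floor of pocket 0 of the heater: a round hole 44 mm in diameter with a small chamfer, 22 mm deep; floor 60 mm above the bench, mouth 82 mm. Neighbouring pockets are 74 mm apart. Same axes as the heater.
- pocket1 (a point): Centre of the floor of pocket 1 of the heater: a round hole 44 mm in diameter with a small chamfer, 22 mm deep; floor 60 mm above the bench, mouth 82 mm. Neighbouring pockets are 74 mm apart. Same axes as the heater.
- pocket2 (a point): Centre of the floor of pocket 2 of the heater: a round hole 44 mm in diameter with a small chamfer, 22 mm deep; floor 60 mm above the bench, mouth 82 mm. Neighbouring pockets are 74 mm apart. Same axes as the heater.
- pocket3 (a point): Centre of the floor of pocket 3 of the heater: a round hole 44 mm in diameter with a small chamfer, 22 mm deep; floor 60 mm above the bench, mouth 82 mm. Neighbouring pockets are 74 mm apart. Same axes as the heater.
- lid: Loose stainless lid of the heater, a hood open below: outside 124 x 310 mm (its x and y), 92 mm high, a thick lower rim, 0.6 kg, a black round knob in the middle of its top. Origin: centre of its open lower rim, z up. In place it stands on the heater's deck (origin 60 mm above the bench) round the aluminium block with 5 mm of play all round; either way round fits. It is found on the heater.
- lid_knob (a point): Middle of the lid's knob, where to grip it: upright black cylinder 30 mm in diameter, 28 mm high, on a neck 16 mm in diameter and 12 mm high; 118 mm above the lid's lower rim, 26 mm above its top.
- mat: Fixed black rubber mat 340 x 160 mm (its x and y), 4 mm thick, on the bench to the left of the heater (+y), for the lid. Origin: centre of its underside.
- core_tray: Fixed plywood core tray 300 x 104 mm (its x and y), rim 22 mm high, floor 5 mm thick, to the right of the heater (-y). Four grey V troughs run along its y axis, 74 mm apart along x, 36 mm wide (narrower than a core) and 33 mm high; a core lying in one has its centre line 45 mm above the bench. Origin: centre of its underside.
- core0: Asphalt core, a black speckled cylinder 40 mm in diameter and 80 mm long, 0.24 kg; one end (its road-surface end) and the last 10 mm of its side there are painted yellow. Origin: its centre. Its z axis runs along the cylinder towards the yellow end. It starts lying midway along a trough of the core tray, yellow end to either side. May be absent.
- core1: Asphalt core, a black speckled cylinder 40 mm in diameter and 80 mm long, 0.24 kg; one end (its road-surface end) and the last 10 mm of its side there are painted yellow. Origin: its centre. Its z axis runs along the cylinder towards the yellow end. It starts lying midway along a trough of the core tray, yellow end to either side. May be absent.
- core2: Asphalt core, a black speckled cylinder 40 mm in diameter and 80 mm long, 0.24 kg; one end (its road-surface end) and the last 10 mm of its side there are painted yellow. Origin: its centre. Its z axis runs along the cylinder towards the yellow end. It starts lying midway along a trough of the core tray, yellow end to either side. May be absent.
- core3: Asphalt core, a black speckled cylinder 40 mm in diameter and 80 mm long, 0.24 kg; one end (its road-surface end) and the last 10 mm of its side there are painted yellow. Origin: its centre. Its z axis runs along the cylinder towards the yellow end. It starts lying midway along a trough of the core tray, yellow end to either side. May be absent.
- paint_pot: Bystander: paint pot with a yellow lid, 56 mm in diameter, 60 mm high, standing on the bench. Origin: centre of its underside.
- caliper: Bystander: digital caliper 150 mm long lying flat on the bench, 10 mm high. Origin: middle of its beam, on the underside; x along the beam.
- brush: Bystander: flat brush with a handle, lying on the bench along its x axis. Origin: centre of its underside.
Mind the look-alikes: they are no part of the job. Leave any green or turquoise look-alike of the core2 alone.

How it is judged:
On the way, in this order (a step that is already met when the one before it is completed fails the run):
1. the lid stands on the rubber mat (horizontal distance between lid and mat below 0.08 m and height (world z) of lid below 0.01 m and angle between lid's own z axis and vertical below 0.1 rad and linear speed of lid below 0.03 m/s), for 0.2 s.
2. every core stands in a pocket, yellow end up ((horizontal distance between core0 and pocket0 below 0.006 m or horizontal distance between core0 and pocket1 below 0.006 m or horizontal distance between core0 and pocket2 below 0.006 m or horizontal distance between core0 and pocket3 below 0.006 m) and z of core0 in the frame of heater between 0.094 and 0.105 m and angle between each of core0, core1, core2, core3's own z axis and vertical below 0.1 rad and linear speed of each of core0, core1, core2, core3 below 0.03 m/s and (horizontal distance between core1 and pocket0 below 0.006 m or horizontal distance between core1 and pocket1 below 0.006 m or horizontal distance between core1 and pocket2 below 0.006 m or horizontal distance between core1 and pocket3 below 0.006 m) and z of core1 in the frame of heater between 0.094 and 0.105 m and (horizontal distance between core2 and pocket0 below 0.006 m or horizontal distance between core2 and pocket1 below 0.006 m or horizontal distance between core2 and pocket2 below 0.006 m or horizontal distance between core2 and pocket3 below 0.006 m) and z of core2 in the frame of heater between 0.094 and 0.105 m and (horizontal distance between core3 and pocket0 below 0.006 m or horizontal distance between core3 and pocket1 below 0.006 m or horizontal distance between core3 and pocket2 below 0.006 m or horizontal distance between core3 and pocket3 below 0.006 m) and z of core3 in the frame of heater between 0.094 and 0.105 m), for 0.2 s.
3. the lid is back on the heater (horizontal distance between lid and heater below 0.01 m and z of lid in the frame of heater below 0.065 m), for 0.2 s.
At the end, for the whole second after the job is handed in: Every core stands fully home in a pocket of its own (centre within 6 mm of the pocket's axis, upright within 0.1 rad, yellow end up), the lid sits on the heater's deck over the block (within 10 mm of central, rim within 5 mm of the deck, level), and everything is at rest (all of step 2 and all of step 3 and angle between the y axis of lid and the y axis of heater, either way round below 0.06 rad and angle between lid's own z axis and vertical below 0.06 rad and linear speed of lid below 0.03 m/s); the robot touches nothing.
It fails at once if a core is dropped or thrown (moves faster than 1.2 m/s) (linear speed of any of core0, core1, core2, core3 above 1.2 m/s).
It fails at once if the lid is tipped by more than 0.5 rad (angle between lid's own z axis and vertical above 0.5 rad).
It fails at once if the paint pot, caliper or brush is moved by more than 30 mm (distance of any of paint_pot, caliper, brush from where it was at the start of the episode above 0.03 m).
Of core0, core1, core2, core3 only 3 to 4 are there at a start; the rules pass over those that are not, and their reading is None.
At some moment in a run one of lid may be knocked a few centimetres aside while the robot is not near it.
It also fails if it takes over 210 s, if anything falls off the work surface, if the arm or the gripper's body presses on something with over 40 N, if the wrist force passes 120 N, or if a joint passes its speed limit or range.

## Working session

There is one attempt and no reset: what is moved stays moved. The work goes in short steps, Python scripts to look and compute and a tool call to move; the robot and the scene stay as the last step left them, time stands still between calls to the robot, and variables do not carry over. Pictures are saved under pics/ and viewed, about 12 in all and at most 16, crops included, and the job is handed in when it is done.

Besides the shell and the picture viewer there is one more tool, called after "Emit:" as name([rows], argument=value, ...), one row to a line, values as JSON. move_arm: Moves the arm, as the interface text tells. Its arguments: {"type":"object","properties":{"increments":{"type":"array"}},"required":["increments"]}

```bash
mkdir -p pics
python3 - <<'E'
from workcell import bot
import cv2,numpy as np
np.set_printoptions(precision=4,suppress=True)
o=bot.get_obs(); print(o['clock'],o['eef_pos'],o['tool_rot'],o['grip_width'])
for n in ['scene','side','wrist']:
    p=bot.camera_params(n); print(n,p)
    im,d=bot.camera(n); cv2.imwrite(f'pics/{n}0.png',im); np.save(f'pics/{n}0.npy',d)
E
```

```text
0.0 [0.4994 0.     0.2304] [ 0.5005 -0.5005  0.4995 -0.4995] 0.08518301549503739
scene {'camera_matrix': array([[434.8175,   0.    , 309.7668],
       [  0.    , 434.8175, 243.2853],
       [  0.    ,   0.    ,   1.    ]]), 'dist': array([-0.062,  0.   ,  0.   ,  0.   ,  0.   ]), 'rvec': array([ 2.3582,  0.7176, -0.2813]), 'tvec': array([-0.3273, -0.1808,  1.4958])}
side {'camera_matrix': array([[487.8763,   0.    , 323.175 ],
       [  0.    , 487.8763, 237.2751],
       [  0.    ,   0.    ,   1.    ]]), 'dist': array([-0.0654,  0.    ,  0.    ,  0.    ,  0.    ]), 'rvec': array([ 2.2296, -0.8507,  0.3269]), 'tvec': array([-0.4233,  0.2795,  1.0531])}
wrist {'camera_matrix': array([[367.9175,   0.    , 313.2734],
       [  0.    , 367.9175, 239.8591],
       [  0.    ,   0.    ,   1.    ]]), 'dist': array([-0.0742,  0.    ,  0.    ,  0.    ,  0.    ]), 'T_tool_cam': array([[ 0.0004,  0.9621,  0.2728, -0.0701],
       [-0.0006, -0.2728,  0.9621, -0.1425],
       [ 1.    , -0.0005,  0.0004,  0.0002],
       [ 0.    ,  0.    ,  0.    ,  1.    ]])}
```

View pics/scene0.png

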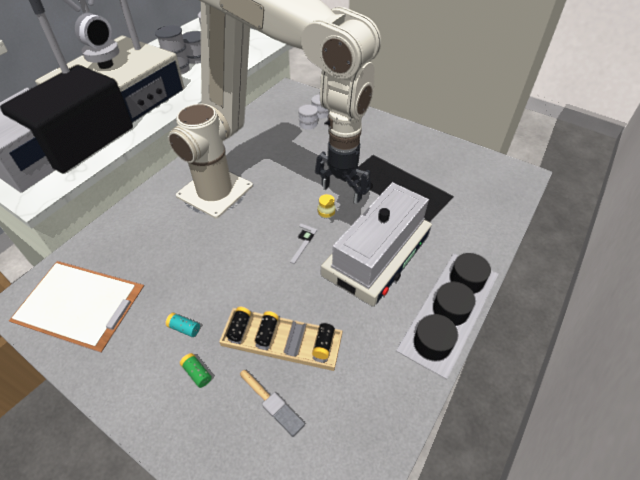

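View pics/side0.png

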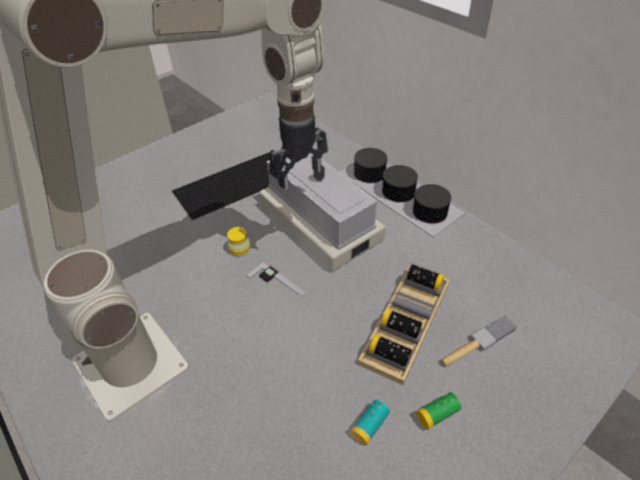

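Both views agree. The cores are in tray troughs at scene pixels (238,325), (267,330) and (323,340), and the trough at (295,338) is empty. The yellow ends are at (240,312), (270,315) and (322,353). The look-alikes are the turquoise (183,324) and green (195,370) pieces, plus the black pucks on the far rack (470,272), (455,303) and (435,337). I'll leave all of those alone. The lid knob is at (384,214), on the heater, and the mat is behind it.

```bash
cat > h.py <<'E'
import cv2,numpy as np
from scipy.spatial.transform import Rotation as R
from workcell import bot
np.set_printoptions(precision=4,suppress=True)
def pose(o=None):
    o=o or bot.get_obs(); T=np.eye(4); T[:3,:3]=R.from_quat(o['tool_rot']).as_matrix(); T[:3,3]=o['eef_pos']; return T
def cloud(d,name,Tt=None):
    p=bot.camera_params(name); K=p['camera_matrix']; h,w=d.shape
    uv=np.stack(np.meshgrid(np.arange(w),np.arange(h)),-1).reshape(-1,1,2).astype(np.float32)
    n=cv2.undistortPoints(uv,K,p['dist']).reshape(h,w,2)
    P=np.dstack([n*d[...,None],d])
    if 'T_tool_cam' in p: T=Tt@p['T_tool_cam']
    else:
        T=np.eye(4); T[:3,:3]=cv2.Rodrigues(p['rvec'])[0]; T[:3,3]=p['tvec']; T=np.linalg.inv(T)
    W=P@T[:3,:3].T+T[:3,3]; W[d<=0]=np.nan; return W
def shot(name,tag=None):
    T=pose(); im,d=bot.camera(name)
    if tag: cv2.imwrite(f'pics/{tag}.png',im)
    return im,d,cloud(d,name,T)
def rect(pts):
    (c,s,a)=cv2.minAreaRect(np.float32(pts[:,:2]*1000)); b=cv2.boxPoints((c,s,a))
    e=b[1]-b[0]; f=b[2]-b[1]; l=e if np.linalg.norm(e)>np.linalg.norm(f) else f
    return np.array(c)/1000,np.array(s),np.degrees(np.arctan2(l[1],l[0]))%180
E
python3 - <<'E'
from h import *
print(pose()[:3,:3])
for n in ['scene','side']:
    im=cv2.imread(f'pics/{n}0.png'); d=np.load(f'pics/{n}0.npy'); W=cloud(d,n); hsv=cv2.cvtColor(im,cv2.COLOR_BGR2HSV)
    def comp(m,mn,tag):
        k,l,st,_=cv2.connectedComponentsWithStats(m.astype(np.uint8))
        for i in range(1,k):
            if st[i,4]>=mn: 
                P=W[l==i]; print(n,tag,st[i].tolist(),*[np.round(x,4) for x in rect(P)],'z',np.round(np.nanpercentile(P[:,2],[5,50,95]),4))
    x,y,z=W[...,0],W[...,1],W[...,2]
    reg=(x>0.2)&(x<.8)&(abs(y)<.7)
    comp(reg&(z>.14)&(z<.165)&(y>-.25)&(y<.3),300,'lidtop')
    comp(reg&(z>.05)&(z<.068),200,'deck/top')
    comp(reg&(hsv[...,0]>20)&(hsv[...,0]<35)&(hsv[...,1]>150)&(hsv[...,2]>120),15,'yellow')
    comp(reg&(hsv[...,2]<50)&(z<.009),300,'mat')
    comp(reg&(z>.016)&(z<.07)&(y<-.1),300,'tray')
E
```

```text
[[ 0.     -0.0017  1.    ]
 [-1.     -0.      0.    ]
 [ 0.     -1.     -0.0017]]
scene lidtop [332, 182, 97, 89, 3760] [0.6009 0.0551] [312.0118 123.0083] 86.534 z [0.1487 0.154  0.1578]
scene deck/top [321, 220, 111, 79, 1526] [0.6022 0.0528] [335.8812 182.4078] 86.5451 z [0.0529 0.0596 0.0646]
scene deck/top [226, 307, 24, 32, 417] [ 0.4273 -0.3696] [38.1078 81.9938] 110.8489 z [0.0522 0.0621 0.0668]
scene deck/top [254, 312, 24, 31, 448] [ 0.494  -0.3412] [39.0243 82.0079] 110.7204 z [0.0522 0.0619 0.0664]
scene deck/top [312, 323, 22, 33, 460] [ 0.6323 -0.2886] [39.4165 81.4135] 110.0697 z [0.053  0.0622 0.0667]
scene yellow [319, 195, 15, 13, 156] [0.3771 0.1203] [44.3406 48.0746] 123.1518 z [0.0517 0.0602 0.0637]
scene yellow [319, 211, 16, 6, 44] [0.3904 0.1064] [49.8902 17.7708] 43.6255 z [0.0109 0.0169 0.0234]
scene yellow [236, 307, 14, 8, 50] [ 0.4157 -0.3376] [34.3145 11.229 ] 26.9981 z [0.0515 0.0619 0.0667]
scene yellow [264, 312, 14, 8, 46] [ 0.4729 -0.2993] [30.7858 51.234 ] 142.8598 z [0.0499 0.0627 0.0669]
scene yellow [166, 314, 8, 12, 32] [ 0.26   -0.4562] [ 8.45
[... 2188 characters left out ...]
25] [ 0.2596 -0.4536] [10.1892 33.7435] 99.7491 z [0.0213 0.0377 0.0422]
side mat [173, 153, 97, 67, 2902] [0.5187 0.363 ] [157.7409 336.9971] 172.9819 z [0.0017 0.0049 0.008 ]
side tray [332, 224, 54, 46, 818] [ 0.5931 -0.1081] [178.3994  16.0736] 0.0135 z [0.0197 0.0465 0.0623]
side tray [359, 264, 91, 118, 3702] [ 0.5292 -0.3262] [303.7417 105.4012] 20.5353 z [0.0184 0.0458 0.0663]
side tray [442, 315, 75, 49, 934] [ 0.603  -0.4731] [ 43.7767 201.3014] 169.9882 z [0.0164 0.0191 0.0223]
side tray [417, 392, 45, 37, 880] [ 0.4104 -0.5179] [39.747  82.9961] 167.5396 z [0.0221 0.0368 0.0415]
side tray [350, 399, 40, 46, 926] [ 0.2942 -0.4443] [82.7602 39.9493] 11.2809 z [0.0236 0.0374 0.0422]
```

View pics/wrist0.png

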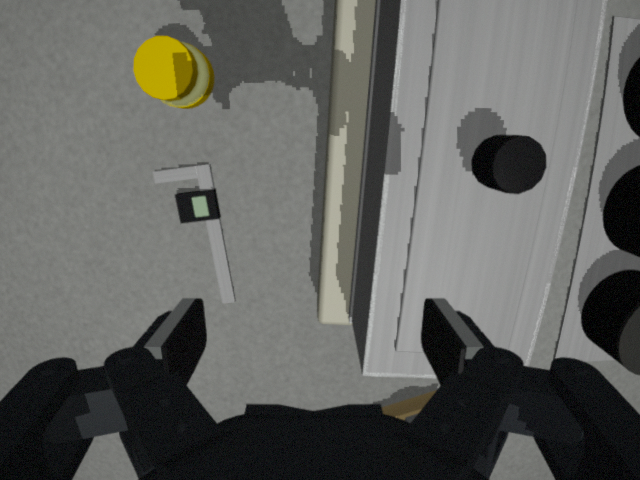

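```bash
cat >> h.py <<'E'
def delta(tgt,yaw_to=None,T=None):
    "numbers (in move units, sum over rows) to reach world TCP tgt"
    T=pose() if T is None else T
    l=T[:3,:3].T@(np.array(tgt)-T[:3,3])/0.2
    out=[l]
    z=T[:3,2]; yaw=np.degrees(np.arctan2(z[1],z[0]))
    print('tcp',T[:3,3],'jaw yaw',round(yaw,2),'linear total',l)
    if yaw_to is not None:
        dy=(yaw_to-yaw+90)%180-90; print('twist total',-np.radians(dy)/2,' rot deg',dy)
E
python3 - <<'E'
from h import *
d=np.load('pics/wrist0.npy'); W=cloud(d,'wrist',pose())
m=(W[...,2]>.183)&(W[...,2]<.197); m[280:]=0; m[:,:400]=0
P=W[m]; print(len(P),rect(P),np.median(P[:,2]), cv2.minEnclosingCircle(np.float32(P[:,:2])))
for n in ['scene','side']:
    Q=cloud(np.load(f'pics/{n}0.npy'),n); m=(Q[...,2]>.183)&(Q[...,2]<.197)&(np.hypot(Q[...,0]-.6,Q[...,1]-.055)<.03); print(n,m.sum(),cv2.minEnclosingCircle(np.float32(Q[m][:,:2])))
delta([.601,.054,.230]);
E
```

```text
2927 (array([0.6017, 0.0573]), array([29.1114, 29.4231]), np.float32(175.39114)) 0.19181866986802565 ((0.601960301399231, 0.05723695829510689), 0.015139144845306873)
scene 92 ((0.6011123061180115, 0.05381067469716072), 0.016025692224502563)
side 50 ((0.6019623279571533, 0.052047207951545715), 0.01522271428257227)
tcp [0.4995 0.     0.2306] jaw yaw 0.0 linear total [-0.2699  0.0022  0.5074]
```

Emit:
move_arm([
  {"grip":0,"linear":[-0.1,0,0.17],"twist":0},
  {"grip":0,"linear":[-0.1,0,0.17],"twist":0},
  {"grip":0,"linear":[-0.08,0,0.17],"twist":0},
  {"grip":0,"linear":[0,0,0],"twist":0},
  {"grip":0,"linear":[0,0,0],"twist":0},
])

```text
clock: 0.65
eef_pos: [0.6015, 0.057, 0.2258]
tool_rot: [-0.503, 0.503, -0.498, 0.497]
ft_force: [-0.6, 0.6, 0.1]
grip_width: 0.0852
```

Run:
```python
from h import *
im,d,W=shot('wrist','w1')
m=(W[...,2]>.183)&(W[...,2]<.197); m[300:]=0
P=W[m]; print(len(P),rect(P),cv2.minEnclosingCircle(np.float32(P[:,:2])))
m=(W[...,2]>.143)&(W[...,2]<.16);m[300:]=0; P=W[m]; print(rect(P))
delta([.602,.056,.162])
```

```text
2502 (array([0.6025, 0.0582]), array([29.0853, 28.7918]), np.float32(9.318907)) ((0.6025845408439636, 0.058032162487506866), 0.014967274852097034)
(array([0.6057, 0.1123]), array([179.7424, 121.5347]), np.float32(86.9684))
tcp [0.6013 0.057  0.2255] jaw yaw -0.11 linear total [0.0046 0.3177 0.0072]
```

Emit:
move_arm([
  {"grip":0,"linear":[0,0.11,0],"twist":0},
  {"grip":0,"linear":[0,0.11,0],"twist":0},
  {"grip":0,"linear":[0,0.09,0.005],"twist":0},
  {"grip":0,"linear":[0,0,0],"twist":0},
  {"grip":1,"linear":[0,0,0],"twist":0},
])

```text
clock: 1.2
eef_pos: [0.5975, 0.054, 0.1651]
tool_rot: [-0.501, 0.503, -0.499, 0.496]
ft_force: [0.1, -0.1, 0.3]
grip_width: 0.0729
```

Emit:
move_arm([
  {"grip":1,"linear":[0,0,0],"twist":0},
  {"grip":1,"linear":[0,0,0],"twist":0},
  {"grip":1,"linear":[0,0,0],"twist":0},
  {"grip":1,"linear":[0,0,0],"twist":0},
  {"grip":1,"linear":[0,0,0],"twist":0},
])

```text
clock: 1.7
eef_pos: [0.5997, 0.0535, 0.1694]
tool_rot: [-0.499, 0.502, -0.501, 0.498]
ft_force: [0.2, -0.3, -3.7]
grip_width: 0.0279
```

Run:
```python
from h import *
print(bot.get_obs()['grip_width']);T=pose();print(T)
```

```text
0.027888315567354813
[[-0.0061 -0.001   1.      0.5997]
 [-1.     -0.0008 -0.0061  0.0535]
 [ 0.0008 -1.     -0.001   0.1694]
 [ 0.      0.      0.      1.    ]]
```

Emit:
move_arm([
  {"grip":1,"linear":[0,-0.03,0],"twist":0},
  {"grip":1,"linear":[0,-0.07,0],"twist":0},
  {"grip":1,"linear":[0,-0.1,0],"twist":0},
  {"grip":1,"linear":[0,-0.1,0],"twist":0},
  {"grip":1,"linear":[0,-0.05,0],"twist":0},
])

```text
clock: 2.2
eef_pos: [0.594, 0.0534, 0.2341]
tool_rot: [-0.505, 0.506, -0.496, 0.492]
ft_force: [0.5, 0.1, -5.9]
grip_width: 0.028
```

Run:
```python
from h import *
o=bot.get_obs();print(o['grip_width'],o['ft_force'],o['ft_torque']);delta([.5,.405,.24])
im,d,W=shot('side','s1')
m=(W[...,2]>.2)&(W[...,2]<.25)&(abs(W[...,0]-.6)<.09)&(W[...,1]<.0)&(W[...,1]>-.12)
P=W[m];A=np.c_[P[:,:2],np.ones(len(P))]; print(len(P),np.linalg.lstsq(A,P[:,2],rcond=None)[0],np.nanmedian(P,0))
```

```text
0.0280086856995772 [ 0.4871  0.0645 -5.8561] [-0.0141 -0.1567 -0.0074]
tcp [0.594  0.0534 0.2341] jaw yaw -0.32 linear total [-1.7553 -0.0235 -0.4804]
1737 [0.0266 0.0698 0.2058] [ 0.5801 -0.0582  0.2189]
```

View pics/s1.png

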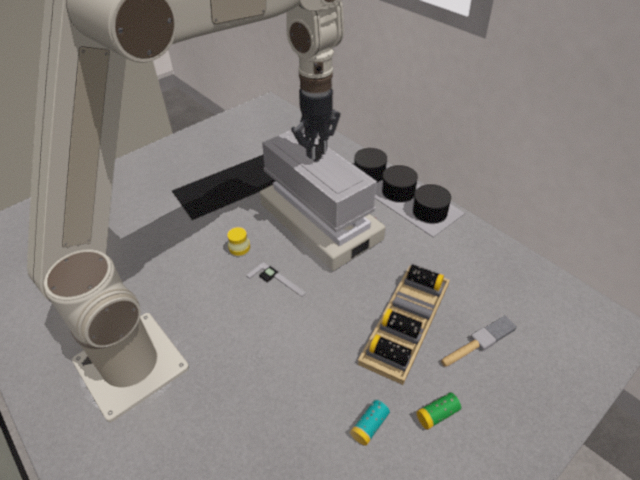

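Emit:
move_arm([
  {"grip":1,"linear":[-0.1,-0.02,-0.03],"twist":0},
  {"grip":1,"linear":[-0.19,0,-0.05],"twist":0},
  {"grip":1,"linear":[-0.19,0,-0.05],"twist":0},
  {"grip":1,"linear":[-0.19,0,-0.05],"twist":0},
  {"grip":1,"linear":[-0.19,0,-0.05],"twist":0},
])

```text
clock: 2.75
eef_pos: [0.5489, 0.2237, 0.2347]
tool_rot: [-0.504, 0.509, -0.5, 0.487]
ft_force: [-0.3, -0.3, -5.9]
grip_width: 0.0283
```

Emit:
move_arm([
  {"grip":1,"linear":[-0.19,0,-0.05],"twist":0},
  {"grip":1,"linear":[-0.19,0,-0.05],"twist":0},
  {"grip":1,"linear":[-0.19,0,-0.05],"twist":0},
  {"grip":1,"linear":[-0.19,0,-0.05],"twist":0},
  {"grip":1,"linear":[-0.1,0,-0.03],"twist":0},
])

```text
clock: 3.25
eef_pos: [0.4996, 0.4043, 0.2271]
tool_rot: [-0.509, 0.51, -0.498, 0.483]
ft_force: [-0.2, 0.3, -6.5]
grip_width: 0.0281
```

Run:
```python
from h import *
o=bot.get_obs();print(o['grip_width'],o['ft_force']);print(pose()); delta([.5,.405,.115])
```

```text
0.02814817983041493 [-0.1791  0.266  -6.5381]
[[-0.0151 -0.0373  0.9992  0.4996]
 [-0.9998 -0.013  -0.0156  0.4043]
 [ 0.0136 -0.9992 -0.0371  0.2271]
 [ 0.      0.      0.      1.    ]]
tcp [0.4996 0.4043 0.2271] jaw yaw -0.9 linear total [-0.0111  0.5601  0.0226]
```

Emit:
move_arm([
  {"grip":1,"linear":[0,0.06,0],"twist":0},
  {"grip":1,"linear":[0,0.12,0],"twist":0},
  {"grip":1,"linear":[0,0.12,0],"twist":0},
  {"grip":1,"linear":[0,0.12,0.01],"twist":0},
  {"grip":1,"linear":[0,0.06,0],"twist":0},
])

```text
clock: 3.75
eef_pos: [0.4934, 0.4085, 0.1231]
tool_rot: [0.513, -0.508, 0.495, -0.484]
ft_force: [0.4, 0.5, -6.9]
grip_width: 0.0282
```

Emit:
move_arm([
  {"grip":1,"linear":[0,0.02,0],"twist":0},
  {"grip":1,"linear":[0,0.02,0],"twist":0},
  {"grip":1,"linear":[0,0.02,0],"twist":0},
  {"grip":1,"linear":[0,0,0],"twist":0},
  {"grip":1,"linear":[0,0,0],"twist":0},
])

```text
clock: 4.25
eef_pos: [0.4924, 0.4084, 0.1185]
tool_rot: [0.511, -0.508, 0.495, -0.485]
ft_force: [0.2, -0.5, -6.4]
grip_width: 0.0282
```

Run:
```python
from h import *
o=bot.get_obs();print(o['grip_width'],o['ft_force']);delta([.5,.405,.113]);print(pose()[:3,1])
```

```text
0.028232063967128553 [ 0.1758 -0.5149 -6.3636]
tcp [0.4924 0.4084 0.1185] jaw yaw -0.36 linear total [0.0163 0.0261 0.039 ]
[-0.0395 -0.0127 -0.9991]
```

Emit:
move_arm([
  {"grip":1,"linear":[0,0.03,0],"twist":0},
  {"grip":1,"linear":[0,0.03,0],"twist":0},
  {"grip":1,"linear":[0,0.02,0],"twist":0},
  {"grip":1,"linear":[0,0.02,0],"twist":0},
  {"grip":1,"linear":[0,0,0],"twist":0},
])

```text
clock: 4.75
eef_pos: [0.4924, 0.4099, 0.115]
tool_rot: [-0.506, 0.508, -0.495, 0.49]
ft_force: [0.9, -0.1, -5.9]
grip_width: 0.0285
```

Emit:
move_arm([
  {"grip":1,"linear":[0,0.03,0],"twist":0},
  {"grip":1,"linear":[0,0.03,0],"twist":0},
  {"grip":1,"linear":[0,0.03,0],"twist":0},
  {"grip":1,"linear":[0,0.03,0],"twist":0},
  {"grip":1,"linear":[0,0.0,0],"twist":0},
])

```text
clock: 5.25
eef_pos: [0.4918, 0.4127, 0.1145]
tool_rot: [-0.5, 0.509, -0.494, 0.497]
ft_force: [0.3, 0.2, -5.3]
grip_width: 0.0282
```

Emit:
move_arm([
  {"grip":1,"linear":[0,0.06,0],"twist":0},
  {"grip":1,"linear":[0,0.06,0],"twist":0},
  {"grip":1,"linear":[0,0.06,0],"twist":0},
  {"grip":1,"linear":[0,0.06,0],"twist":0},
  {"grip":1,"linear":[0,0.0,0],"twist":0},
])

```text
clock: 5.75
eef_pos: [0.494, 0.4197, 0.1142]
tool_rot: [-0.486, 0.509, -0.492, 0.513]
ft_force: [-0.5, 0.9, -7.3]
grip_width: 0.028
```

Run:
```python
from h import *
o=bot.get_obs();print(o['grip_width'],o['ft_force'],o['ft_torque']);print(pose()[:3,1])
im,d,W=shot('scene','c1');im,d,W2=shot('side','s2')
for W in (W,W2):
    m=(W[...,2]>.085)&(W[...,2]<.11)&(abs(W[...,0]-.5)<.09)&(W[...,1]<.65)&(W[...,1]>.23)
    P=W[m];A=np.c_[P[:,:2]-[.5,.4],np.ones(len(P))]; print(len(P),np.linalg.lstsq(A,P[:,2],rcond=None)[0],rect(P))
```

```text
0.0280290713580324 [-0.4554  0.8771 -7.2905] [ 0.2067 -0.0242  0.0138]
[ 0.01   0.043 -0.999]
1858 [-0.0264  0.0098  0.1009] (array([0.4922, 0.4171]), array([312.1595, 122.9965]), np.float32(86.22836))
2302 [0.0235 0.0039 0.1017] (array([0.4941, 0.4201]), array([313.9504, 123.4   ]), np.float32(86.682755))
```

View pics/c1.png

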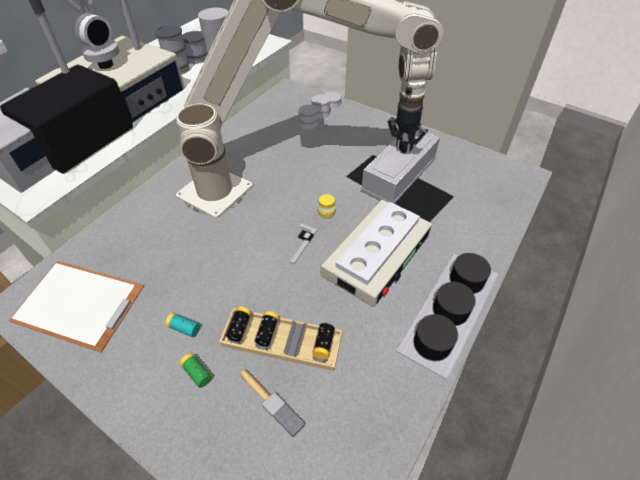

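Emit:
move_arm([
  {"grip":0,"linear":[0,0,0],"twist":0},
  {"grip":0,"linear":[0,0,0],"twist":0},
  {"grip":0,"linear":[0,0,0],"twist":0},
  {"grip":0,"linear":[0,0,0],"twist":0},
  {"grip":0,"linear":[0,-0.05,0],"twist":0},
])

```text
clock: 6.35
eef_pos: [0.4941, 0.4194, 0.1143]
tool_rot: [-0.489, 0.509, -0.492, 0.509]
ft_force: [-0.1, -0.6, -0.5]
grip_width: 0.0853
```

Run:
```python
from h import *
o=bot.get_obs();print(o['grip_width'],o['ft_force'],o['joint_pos']);print(pose())
```

```text
0.08527661684756467 [-0.1081 -0.6495 -0.4523] [0.6912 0.5789 0.2073 1.1731 0.0271 2.2649]
[[-0.0025  0.0028  1.      0.4941]
 [-0.9993  0.0376 -0.0026  0.4194]
 [-0.0376 -0.9993  0.0027  0.1143]
 [ 0.      0.      0.      1.    ]]
```

Emit:
move_arm([
  {"grip":0,"linear":[0,-0.15,0],"twist":0},
  {"grip":0,"linear":[0,-0.2,0],"twist":0},
  {"grip":0,"linear":[0,-0.2,0],"twist":0},
  {"grip":0,"linear":[0.1,-0.1,0],"twist":0},
  {"grip":0,"linear":[0.2,-0.05,-0.02],"twist":0},
])

```text
clock: 6.85
eef_pos: [0.4893, 0.3568, 0.2568]
tool_rot: [-0.491, 0.508, -0.49, 0.51]
ft_force: [0.4, -0.6, -0.2]
grip_width: 0.0853
```

Emit:
move_arm([
  {"grip":0,"linear":[0.24,0,-0.03],"twist":0},
  {"grip":0,"linear":[0.24,0,-0.03],"twist":0},
  {"grip":0,"linear":[0.24,0,-0.03],"twist":0},
  {"grip":0,"linear":[0.24,0,-0.03],"twist":0},
  {"grip":0,"linear":[0.24,0,-0.03],"twist":0},
])

```text
clock: 7.35
eef_pos: [0.4619, 0.1122, 0.2544]
tool_rot: [-0.487, 0.504, -0.491, 0.517]
ft_force: [1.0, -0.7, -0.4]
grip_width: 0.0854
```

Emit:
move_arm([
  {"grip":0,"linear":[0.24,0,-0.03],"twist":-0.03},
  {"grip":0,"linear":[0.24,0,-0.03],"twist":-0.03},
  {"grip":0,"linear":[0.24,0,-0.03],"twist":-0.03},
  {"grip":0,"linear":[0.24,0,-0.03],"twist":-0.03},
  {"grip":0,"linear":[0.24,0,-0.03],"twist":-0.03},
])

```text
clock: 7.85
eef_pos: [0.4627, -0.1372, 0.2498]
tool_rot: [-0.556, 0.414, -0.412, 0.592]
ft_force: [1.5, 0.2, 0.2]
grip_width: 0.0857
```

Run:
```python
from h import *
o=bot.get_obs();print(o['grip_width'],o['ft_force'],o['joint_pos']);print(pose());delta([.413,-.334,.16],20.7)
im,d,W=shot('side')
for n in range(1):
    m=(W[...,2]>.085)&(W[...,2]<.11)&(abs(W[...,0]-.5)<.09)&(W[...,1]<.65)&(W[...,1]>.23)
    P=W[m];A=np.c_[P[:,:2]-[.5,.4],np.ones(len(P))]; print(len(P),np.linalg.lstsq(A,P[:,2],rcond=None)[0],rect(P))
```

```text
0.08568610086063487 [1.5002 0.2206 0.2099] [-0.3192  0.1888 -0.0138  1.3562  0.049   0.9287]
[[ 0.3181  0.0268  0.9477  0.4627]
 [-0.9475  0.0428  0.3168 -0.1372]
 [-0.0321 -0.9987  0.039   0.2498]
 [ 0.      0.      0.      1.    ]]
tcp [ 0.4627 -0.1372  0.2498] jaw yaw 18.49 linear total [ 0.8674  0.3998 -0.5648]
twist total -0.01932845070244496  rot deg 2.2148772995535353
2578 [0.0153 0.0045 0.0984] (array([0.4931, 0.4227]), array([319.6051, 124.1101]), np.float32(86.9687))
```

Emit:
move_arm([
  {"grip":0.3,"linear":[0.18,0.08,-0.12],"twist":-0.01},
  {"grip":0.3,"linear":[0.18,0.08,-0.12],"twist":-0.01},
  {"grip":0.3,"linear":[0.18,0.08,-0.12],"twist":0},
  {"grip":0.3,"linear":[0.18,0.08,-0.12],"twist":0},
  {"grip":0.3,"linear":[0.14,0.06,-0.08],"twist":0},
])

```text
clock: 8.4
eef_pos: [0.4227, -0.3457, 0.1704]
tool_rot: [-0.564, 0.397, -0.408, 0.598]
ft_force: [1.0, -0.3, 0.4]
grip_width: 0.0599
```

```bash
cat >> h.py <<'E'
def cores(W,ymax=-.1):
    m=(W[...,2]>.052)&(W[...,2]<.07)&(W[...,1]<ymax)&(W[...,0]>.3)&(W[...,0]<.75)
    k,l,st,_=cv2.connectedComponentsWithStats(m.astype(np.uint8))
    for i in range(1,k):
        if st[i,4]>200: print('core',*rect(W[l==i]),st[i,4])
E
python3 - <<'E'
from h import *
o=bot.get_obs();print(o['grip_width']);print(pose());delta([.413,-.334,.026],20.7)
im,d,W=shot('wrist','w2')
cores(W)
E
```

```text
0.059944803790070784
[[ 0.3518  0.0406  0.9352  0.4227]
 [-0.936   0.0311  0.3507 -0.3457]
 [-0.0148 -0.9987  0.0489  0.1704]
 [ 0.      0.      0.      1.    ]]
tcp [ 0.4227 -0.3457  0.1704] jaw yaw 20.56 linear total [-0.0613  0.7209 -0.0598]
twist total -0.0012598564628241574  rot deg 0.14436891622420944
core [ 0.5821 -0.1057] [ 8.3708 27.4472] 178.41306 284
core [ 0.4945 -0.3387] [37.8651 80.7256] 110.41122 4351
core [ 0.6318 -0.2869] [37.4308 81.7137] 110.06525 4253
core [ 0.4269 -0.3678] [37.9615 80.7976] 110.86524 5282
```

View pics/w2.png

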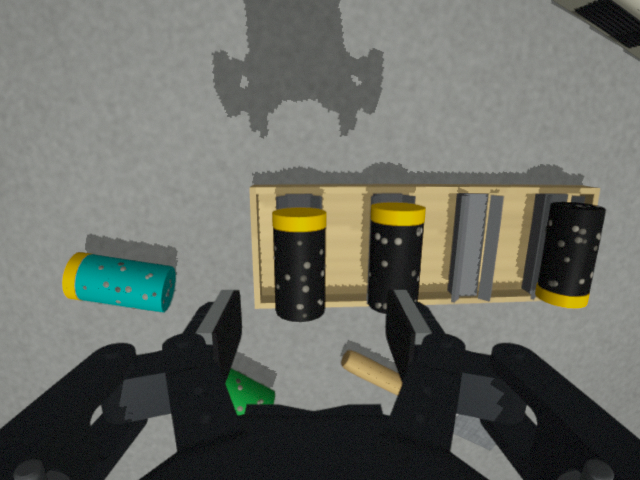

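Emit:
move_arm([
  {"grip":0.3,"linear":[-0.03,0.14,-0.01],"twist":0},
  {"grip":0.3,"linear":[-0.01,0.16,-0.01],"twist":0},
  {"grip":0.3,"linear":[-0.01,0.16,-0.01],"twist":0},
  {"grip":0.3,"linear":[-0.01,0.1,-0.01],"twist":0},
  {"grip":0.3,"linear":[0,0.04,-0.01],"twist":0},
])

```text
clock: 8.95
eef_pos: [0.4152, -0.3429, 0.0484]
tool_rot: [-0.563, 0.397, -0.414, 0.595]
ft_force: [-0.2, 0.6, 0.0]
grip_width: 0.0598
```

Run:
```python
from h import *
o=bot.get_obs();print(o['ft_force']);delta([.4134,-.3327,.026],20.7)
```

```text
[-0.1701  0.6486  0.0355]
tcp [ 0.4152 -0.3429  0.0484] jaw yaw 19.91 linear total [-0.0501  0.1126  0.0032]
twist total -0.006901501836072151  rot deg 0.7908538550174455
```

Emit:
move_arm([
  {"grip":0.3,"linear":[-0.03,0.05,0],"twist":-0.005},
  {"grip":0.3,"linear":[-0.03,0.05,0],"twist":-0.005},
  {"grip":0.3,"linear":[0,0.02,0],"twist":0},
  {"grip":1,"linear":[0,0,0],"twist":0},
  {"grip":1,"linear":[0,0,0],"twist":0},
])

```text
clock: 9.45
eef_pos: [0.4135, -0.3314, 0.0261]
tool_rot: [-0.568, 0.39, -0.409, 0.598]
ft_force: [-2.6, 0.3, 0.2]
grip_width: 0.0379
```

Emit:
move_arm([
  {"grip":1,"linear":[0,0,0],"twist":0},
  {"grip":1,"linear":[0,-0.03,0],"twist":0},
  {"grip":1,"linear":[0,-0.05,0],"twist":0},
  {"grip":1,"linear":[0,-0.05,0],"twist":0},
  {"grip":1,"linear":[0,0,0],"twist":0},
])

```text
clock: 9.95
eef_pos: [0.4133, -0.3328, 0.0555]
tool_rot: [-0.567, 0.39, -0.41, 0.598]
ft_force: [-0.4, -0.2, -1.8]
grip_width: 0.038
```

Run:
```python
from h import *
o=bot.get_obs();print(o['ft_force'],o['ft_torque'],o['grip_width']);delta([.4134,-.3327,.026],20.7)
im,d,W=shot('side'); cv2.imwrite('pics/s3.png',cv2.resize(im[260:400,300:500],None,fx=4,fy=4)); cores(W)
```

```text
[-0.3976 -0.1697 -1.8104] [ 0.0086  0.005  -0.0287] 0.03801450420109447
tcp [ 0.4133 -0.3328  0.0555] jaw yaw 21.07 linear total [-0.0003  0.1472 -0.0072]
twist total 0.003256836961474815  rot deg -0.373206024909436
core [ 0.63   -0.2882] [38.6045 81.5646] 112.51556 442
core [ 0.4952 -0.344 ] [38.2975 71.6063] 112.34139 458
```

View pics/s3.png

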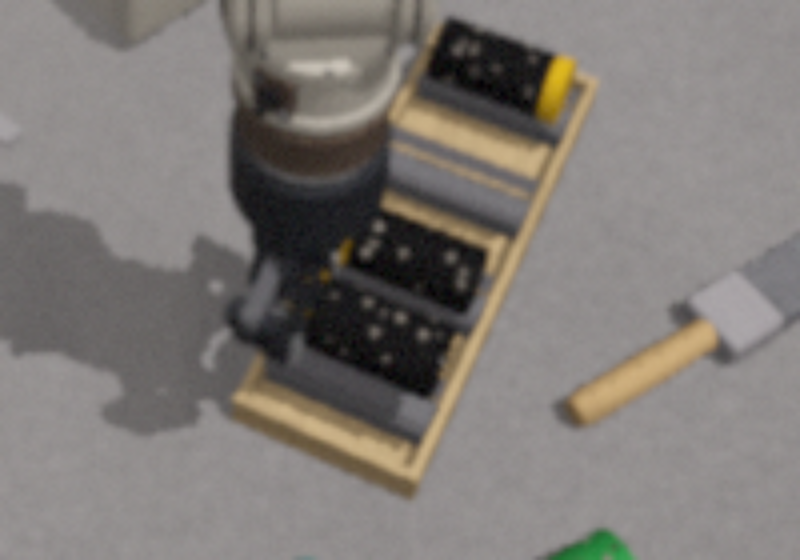

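Emit:
move_arm([
  {"grip":1,"linear":[0,-0.07,0],"twist":0},
  {"grip":1,"linear":[0,-0.07,0],"twist":0},
  {"grip":1,"linear":[0,-0.07,0],"twist":0},
  {"grip":1,"linear":[0,-0.07,0],"twist":0},
  {"grip":1,"linear":[0,-0.07,0],"twist":0},
])

```text
clock: 10.5
eef_pos: [0.4075, -0.332, 0.1242]
tool_rot: [-0.567, 0.392, -0.408, 0.599]
ft_force: [-0.8, 0.1, -1.8]
grip_width: 0.0378
```

Emit:
move_arm([
  {"grip":1,"linear":[0,-0.1,0],"twist":0},
  {"grip":1,"linear":[0,-0.14,0],"twist":0},
  {"grip":1,"linear":[0,-0.14,0],"twist":0},
  {"grip":1,"linear":[0,-0.08,0],"twist":0},
  {"grip":1,"linear":[0,0,0],"twist":0},
])

```text
clock: 11.0
eef_pos: [0.4031, -0.334, 0.2201]
tool_rot: [-0.567, 0.392, -0.408, 0.599]
ft_force: [0.1, -0.5, -2.0]
grip_width: 0.038
```

Run:
```python
from h import *
o=bot.get_obs();print(o['ft_force'],o['ft_torque'],o['grip_width']);T=pose();print(T)
im,d,W=shot('side'); im2,d2,W2=shot('scene')
cv2.imwrite('pics/s4.png',np.hstack([cv2.resize(im[200:380,300:460],(640,720))[:600],cv2.resize(im2[200:380,180:340],(640,720))[:600]])[:, ::1])
a=cv2.imread('pics/s4.png'); cv2.imwrite('pics/s4.png',cv2.resize(a,(800,375)))
# heater block + pockets
for n,V in (('scene',W2),('side',W)):
    m=(V[...,2]>.074)&(V[...,2]<.092)&(abs(V[...,0]-.6)<.08)&(abs(V[...,1]-.055)<.17)
    print(n,m.sum(),rect(V[m]),np.median(V[m][:,2]))
```

```text
[ 0.1227 -0.465  -1.9645] [ 0.0028  0.0658 -0.0466] 0.03803698331449796
[[ 0.3599  0.0441  0.932   0.4031]
 [-0.933   0.0245  0.3591 -0.334 ]
 [-0.007  -0.9987  0.0499  0.2201]
 [ 0.      0.      0.      1.    ]]
scene 2492 (array([0.5989, 0.0542]), array([295.8276, 107.4602]), np.float32(86.83847)) 0.08208384561044857
side 2473 (array([0.6013, 0.0547]), array([293.7649, 109.4354]), np.float32(87.295845)) 0.08225747450523857
```

View pics/s4.png

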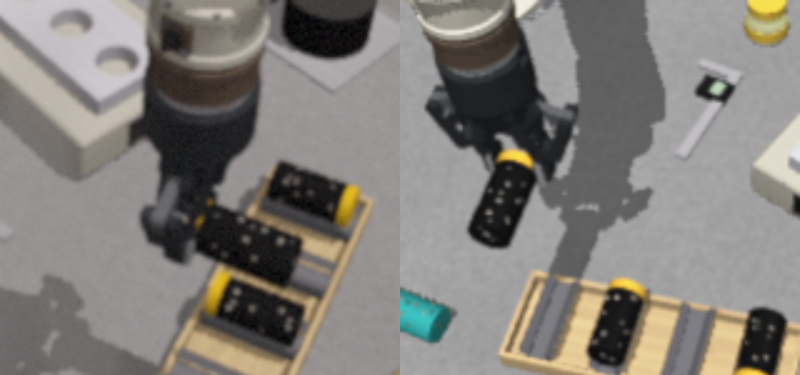

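```bash
cat >> h.py <<'E'
def axis(names=('side','scene'),T=None):
    "held core: points near gripper below body, split by yellow/dark; fit cylinder r=20mm"
    from scipy.optimize import least_squares
    T=pose(); g=T[:3,3]-.019*T[:3,1]
    P=[];Y=[]
    for n in names:
        im,d,W=shot(n); hsv=cv2.cvtColor(im,cv2.COLOR_BGR2HSV)
        q=(W-g)@T[:3,:3]   # tool coords about grasp point
        near=(np.linalg.norm(W-g,axis=-1)<.1)&(abs(q[...,2])<.024)&(q[...,1]>-.04)
        near=cv2.erode(near.astype(np.uint8),np.ones((3,3)))>0
        P.append(q[near]); y=near&(hsv[...,0]>20)&(hsv[...,0]<35)&(hsv[...,1]>150)&(hsv[...,2]>90); Y.append(q[y])
    P=np.vstack(P);Y=np.vstack(Y)
    P=P[(np.hypot(P[:,0],P[:,1])>.025)]
    def f(p):
        a=np.array([np.cos(p[0]),np.sin(p[0]),0]); b=np.array([-a[1],a[0],0])
        return np.hypot(P@b-p[1],P[:,2]-p[2])-.02
    best=min((least_squares(f,[t,0,0],loss='soft_l1',f_scale=.002) for t in np.radians(np.arange(-180,180,30))),key=lambda r:r.cost)
    t=best.x[0]; a=np.array([np.cos(t),np.sin(t),0])
    if (P@a).mean()<0: a=-a
    s=P@a
    W=T[:3,:3]@a
    print('n',len(P),len(Y),'free-end dir tool',a,'world',W,'below horizontal deg',np.degrees(np.arcsin(-W[2])),'ext',np.percentile(s,[1,99]),'cost',np.sqrt(2*best.cost/len(P)))
    if len(Y): print('yellow s',np.percentile(Y@a,[5,50,95]))
    return a,T
E
python3 - <<'E'
from h import *
axis()
E
```

```text
n 1104 45 free-end dir tool [0.9997 0.0257 0.    ] world [ 0.3608 -0.9319 -0.0366] below horizontal deg 2.0960224984372706 ext [0.0154 0.0814] cost 0.002043528413340175
yellow s [0.0021 0.0075 0.0111]
```

Emit:
move_arm([
  {"grip":1,"linear":[-0.15,0.03,0.06],"twist":0},
  {"grip":1,"linear":[-0.22,0.04,0.09],"twist":0},
  {"grip":1,"linear":[-0.22,0.04,0.09],"twist":0},
  {"grip":1,"linear":[-0.22,0.04,0.09],"twist":0},
  {"grip":1,"linear":[-0.22,0.04,0.09],"twist":0},
])

```text
clock: 11.7
eef_pos: [0.4054, -0.1068, 0.177]
tool_rot: [-0.565, 0.401, -0.406, 0.596]
ft_force: [1.8, 0.7, -1.8]
grip_width: 0.0376
```

Emit:
move_arm([
  {"grip":1,"linear":[-0.18,0.03,0.07],"twist":-0.06},
  {"grip":1,"linear":[0,0,0],"twist":-0.075},
  {"grip":1,"linear":[0,0,0],"twist":-0.075},
  {"grip":1,"linear":[0,0,0],"twist":-0.075},
  {"grip":1,"linear":[0,0,0],"twist":-0.075},
])

```text
clock: 12.2
eef_pos: [0.3986, -0.0574, 0.1641]
tool_rot: [-0.672, 0.169, -0.173, 0.7]
ft_force: [-0.2, -1.0, -1.8]
grip_width: 0.0377
```

Emit:
move_arm([
  {"grip":1,"linear":[0,0,0],"twist":-0.075},
  {"grip":1,"linear":[0,0,0],"twist":-0.075},
  {"grip":1,"linear":[0,0,0],"twist":-0.06},
  {"grip":1,"linear":[0,0,0],"twist":0},
  {"grip":1,"linear":[0,0,0],"twist":0},
])

```text
clock: 12.7
eef_pos: [0.3935, -0.0559, 0.1577]
tool_rot: [-0.693, 0.023, -0.023, 0.721]
ft_force: [0.3, -0.4, -2.0]
grip_width: 0.0375
```

Run:
```python
from h import *
o=bot.get_obs();print(o['ft_force'],o['ft_torque'],o['grip_width']);print(pose());delta([.41,-.05,.12],87)
axis()
d=np.load('pics/wrist0.npy')
W=cloud(np.load('pics/side0.npy'),'side')
m=(W[...,2]>.015)&(W[...,2]<.052)&(W[...,0]>.48)&(W[...,0]<.525)&(abs(W[...,1])<.15)
P=W[m];print(m.sum(),np.polyfit(P[:,1],P[:,0],1))
for u,v in [(267,270),(250,275),(302,293)]: print(u,v,W[v,u])
```

```text
[ 0.3182 -0.4254 -1.9894] [0.0289 0.1461 0.0441] 0.0374999484057682
[[ 0.9979  0.0024  0.065   0.3935]
 [-0.0651  0.0394  0.9971 -0.0559]
 [-0.0002 -0.9992  0.0395  0.1577]
 [ 0.      0.      0.      1.    ]]
tcp [ 0.3935 -0.0559  0.1577] jaw yaw 86.27 linear total [0.0807 0.1897 0.0276]
twist total -0.006380694894617237  rot deg 0.7311737756444785
n 443 41 free-end dir tool [ 0.9981  0.0608 -0.    ] world [ 0.9962 -0.0625 -0.061 ] below horizontal deg 3.496867615503705 ext [-0.0042  0.0788] cost 0.0023912043785214478
yellow s [-0.0005  0.0013  0.0071]
614 [0.0313 0.5102]
267 270 [0.3841 0.0089 0.0122]
250 275 [0.3455 0.0297 0.0051]
302 293 [ 0.4064 -0.1016  0.0046]
```

Emit:
move_arm([
  {"grip":1,"linear":[0,0.12,-0.01],"twist":0},
  {"grip":1,"linear":[0,0.14,-0.01],"twist":0},
  {"grip":1,"linear":[0.02,0.14,-0.01],"twist":0},
  {"grip":1,"linear":[0.04,0.11,0],"twist":0},
  {"grip":1,"linear":[0.05,0.03,0],"twist":0},
])

```text
clock: 13.3
eef_pos: [0.4178, -0.0599, 0.0483]
tool_rot: [-0.693, 0.023, -0.028, 0.72]
ft_force: [-0.5, 0.7, -1.7]
grip_width: 0.0379
```

Run:
```python
from h import *
o=bot.get_obs();print(o['ft_force'],o['ft_torque'],o['grip_width']);print(pose());delta([.42,-.06,.043],87)
axis()
```

```text
[-0.4614  0.6657 -1.6924] [-0.0178  0.1352 -0.019 ] 0.03785614656637017
[[ 0.9974  0.0085  0.0717  0.4178]
 [-0.072   0.0381  0.9967 -0.0599]
 [ 0.0057 -0.9992  0.0386  0.0483]
 [ 0.      0.      0.      1.    ]]
tcp [ 0.4178 -0.0599  0.0483] jaw yaw 85.89 linear total [ 0.0109  0.0267 -0.0007]
twist total -0.009723830750267797  rot deg 1.114268925379747
n 1371 18 free-end dir tool [-0.8059  0.592  -0.    ] world [-0.7988  0.0806 -0.5961] below horizontal deg 36.593183299339024 ext [-0.0744  0.0941] cost 0.005653757491693761
yellow s [-0.0214 -0.0187 -0.0111]
```

Emit:
move_arm([
  {"grip":1,"linear":[0.05,0,0],"twist":0},
  {"grip":1,"linear":[0.05,-0.02,0],"twist":0},
  {"grip":1,"linear":[0.06,-0.05,0],"twist":0},
  {"grip":1,"linear":[0.06,-0.06,0],"twist":0},
  {"grip":1,"linear":[0.06,-0.06,0],"twist":0},
])

```text
clock: 13.9
eef_pos: [0.4358, -0.0622, 0.0793]
tool_rot: [-0.692, 0.054, 0.001, 0.72]
ft_force: [-7.9, -1.5, -2.9]
grip_width: 0.0376
```

Run:
```python
from h import *
o=bot.get_obs();print(o['ft_force'],o['ft_torque'],o['grip_width']);print(pose())
im,d,W=shot('side');im2,d,W=shot('scene'); cv2.imwrite('pics/s5.png',np.hstack([cv2.resize(im[180:320,240:380],(400,400)),cv2.resize(im2[180:320,240:380],(400,400))]))
```

```text
[-7.8579 -1.5215 -2.8696] [-0.2453  1.8464  0.0616] 0.03761176839992444
[[ 0.9943 -0.075   0.0762  0.4358]
 [-0.0731  0.043   0.9964 -0.0622]
 [-0.078  -0.9963  0.0373  0.0793]
 [ 0.      0.      0.      1.    ]]
```

View pics/s5.png

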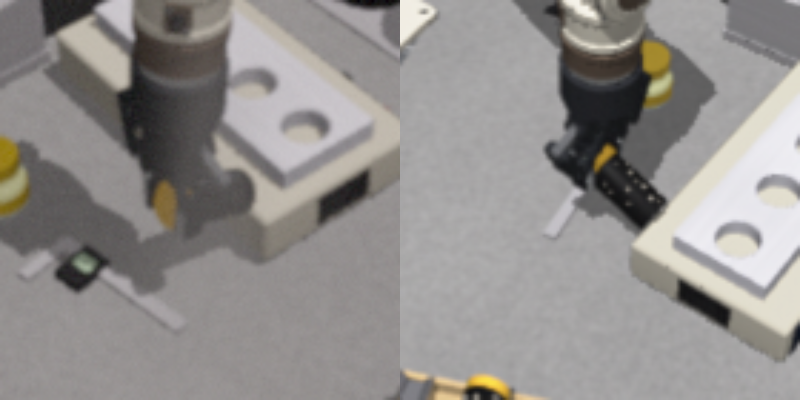

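```bash
sed -i "s/&(q\[...,1\]>-.04)/\&(q[...,1]>-.04)\&XM(W)/; s/^def axis(names=('side','scene'),T=None):/def axis(names=('side','scene'),XM=lambda W:W[...,0]>0):/" h.py
python3 - <<'E'
from h import *
axis(('scene','side','wrist'),XM=lambda W:(W[...,0]<.503)&(W[...,2]>.02))
E
```

```text
n 1879 8275 free-end dir tool [-0.6807 -0.7325 -0.    ] world [-0.6233  0.0179  0.7817] below horizontal deg -51.42092324397594 ext [-0.0455  0.0365] cost 0.002386205958212764
yellow s [-0.004   0.005   0.0114]
```

Emit:
move_arm([
  {"grip":1,"linear":[0.06,-0.05,0],"twist":0},
  {"grip":1,"linear":[0.07,-0.05,0],"twist":0},
  {"grip":1,"linear":[0.07,-0.05,0],"twist":0},
  {"grip":1,"linear":[0.07,-0.04,0],"twist":0},
  {"grip":1,"linear":[0.07,-0.03,0],"twist":0},
])

```text
clock: 14.65
eef_pos: [0.4916, -0.0672, 0.1195]
tool_rot: [-0.69, 0.066, 0.011, 0.72]
ft_force: [-12.7, 0.7, 11.3]
grip_width: 0.038
```

Run:
```python
from h import *
o=bot.get_obs();print(o['ft_force'],o['ft_torque'],o['grip_width']);print(pose())
axis(XM=lambda W:(W[...,0]<.503)&(W[...,2]>.02))
```

```text
[-12.652    0.6571  11.3099] [0.2773 3.6796 0.1148] 0.037953388779118476
[[ 0.991  -0.1077  0.0795  0.4916]
 [-0.0749  0.0466  0.9961 -0.0672]
 [-0.111  -0.9931  0.0381  0.1195]
 [ 0.      0.      0.      1.    ]]
n 8 0 free-end dir tool [-0.2714 -0.9625  0.    ] world [-0.1653 -0.0245  0.9859] below horizontal deg -80.38098281125421 ext [0.0243 0.0367] cost 0.0007583469016800476
```

Emit:
move_arm([
  {"grip":1,"linear":[-0.03,-0.02,0],"twist":0},
  {"grip":1,"linear":[-0.03,-0.1,0],"twist":0},
  {"grip":1,"linear":[0,-0.15,0],"twist":0},
  {"grip":1,"linear":[0,-0.15,0],"twist":0},
  {"grip":1,"linear":[0,0,0],"twist":0},
])

```text
clock: 15.25
eef_pos: [0.4901, -0.0705, 0.2139]
tool_rot: [-0.691, 0.064, 0.008, 0.72]
ft_force: [1.5, -0.8, -2.5]
grip_width: 0.0382
```

Run:
```python
from h import *
o=bot.get_obs();print(o['ft_force'],o['ft_torque'],o['grip_width']);print(pose())
axis(XM=lambda W:(W[...,2]>.1))
im,d,W=shot('side');im2,d,W=shot('scene'); cv2.imwrite('pics/s6.png',np.hstack([cv2.resize(im[120:260,240:380],(400,400)),cv2.resize(im2[140:280,260:400],(400,400))]))
```

```text
[ 1.4555 -0.8097 -2.4565] [-0.0396 -0.1304 -0.0121] 0.038150211753412246
[[ 0.9918 -0.0996  0.0803  0.4901]
 [-0.0761  0.0452  0.9961 -0.0705]
 [-0.1028 -0.994   0.0373  0.2139]
 [ 0.      0.      0.      1.    ]]
n 358 22 free-end dir tool [ 0.8053  0.5929 -0.    ] world [ 0.7396 -0.0345 -0.6721] below horizontal deg 42.23214068175824 ext [-0.0214  0.0672] cost 0.0021529893021878022
yellow s [-0.0042 -0.0012  0.0006]
```

View pics/s6.png

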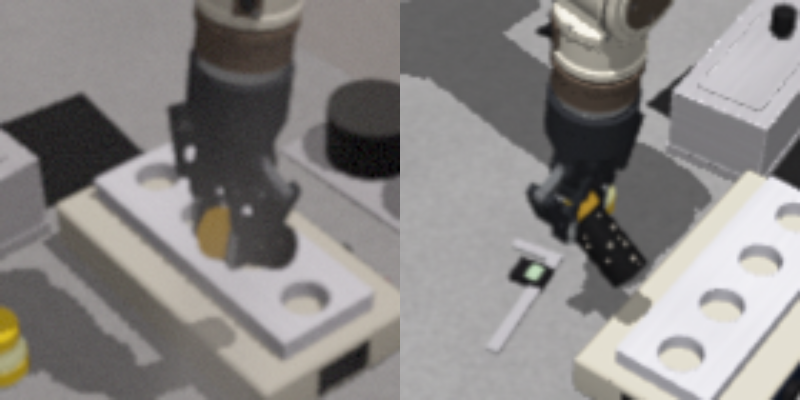

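Emit:
move_arm([
  {"grip":1,"linear":[-0.2,0,0],"twist":0},
  {"grip":1,"linear":[-0.2,0.05,0],"twist":0},
  {"grip":1,"linear":[0,0.2,0],"twist":0},
  {"grip":1,"linear":[0.05,0.2,0],"twist":0},
  {"grip":1,"linear":[0.05,0.2,0],"twist":0},
])

```text
clock: 15.95
eef_pos: [0.4081, -0.0586, 0.0801]
tool_rot: [-0.69, 0.068, 0.012, 0.72]
ft_force: [0.6, -0.1, -1.9]
grip_width: 0.038
```

Run:
```python
from h import *
o=bot.get_obs();print(o['ft_force']);delta([.425,-.062,.06],86.5);print(pose()[:3,:3])
```

```text
[ 0.5616 -0.1285 -1.8784]
tcp [ 0.4081 -0.0586  0.0801] jaw yaw 85.35 linear total [ 0.0965  0.0895 -0.0141]
twist total -0.010018321298307818  rot deg 1.1480150563981226
[[ 0.9904 -0.1119  0.081 ]
 [-0.0761  0.0471  0.996 ]
 [-0.1152 -0.9926  0.0381]]
```

Emit:
move_arm([
  {"grip":1,"linear":[0.05,0.05,-0.01],"twist":0},
  {"grip":1,"linear":[0.07,0.04,0],"twist":0},
  {"grip":1,"linear":[0.05,-0.06,0],"twist":0},
  {"grip":1,"linear":[0.05,-0.07,0],"twist":0},
  {"grip":1,"linear":[0.06,-0.06,0],"twist":0},
])

```text
clock: 16.45
eef_pos: [0.4473, -0.0634, 0.0813]
tool_rot: [-0.687, 0.086, 0.03, 0.721]
ft_force: [-11.3, 4.9, -2.7]
grip_width: 0.0377
```

Run:
```python
from h import *
o=bot.get_obs();print(o['ft_force'],o['ft_torque']);print(pose())
axis(('side','scene','wrist'),XM=lambda W:(W[...,0]<.503)&(W[...,2]>.02))
```

```text
[-11.3209   4.9292  -2.7275] [1.3294 2.6368 0.2833]
[[ 0.9836 -0.1603  0.0826  0.4473]
 [-0.0749  0.0534  0.9958 -0.0634]
 [-0.1641 -0.9856  0.0405  0.0813]
 [ 0.      0.      0.      1.    ]]
n 1630 9427 free-end dir tool [0.5486 0.8361 0.    ] world [ 0.4055  0.0036 -0.9141] below horizontal deg 66.07374518757737 ext [-0.0391  0.0594] cost 0.0019220005697854739
yellow s [-0.012  -0.0088 -0.0052]
```

Emit:
move_arm([
  {"grip":1,"linear":[0.03,-0.06,0],"twist":0},
  {"grip":1,"linear":[0.04,-0.06,0],"twist":0},
  {"grip":1,"linear":[0.05,-0.05,0],"twist":0},
  {"grip":1,"linear":[0.05,-0.05,0],"twist":0},
  {"grip":1,"linear":[0.06,-0.04,0],"twist":0},
])

```text
clock: 17.1
eef_pos: [0.4952, -0.0699, 0.1244]
tool_rot: [-0.686, 0.093, 0.037, 0.72]
ft_force: [1.2, -0.2, -1.6]
grip_width: 0.0378
```

Run:
```python
from h import *
o=bot.get_obs();print(o['ft_force'],o['ft_torque']);print(pose())
axis(('side','scene','wrist'),XM=lambda W:(W[...,0]<.503)&(W[...,2]>.02))
```

```text
[ 1.1617 -0.2233 -1.5934] [-0.0815 -0.2656 -0.0066]
[[ 0.98   -0.1806  0.0842  0.4952]
 [-0.0754  0.055   0.9956 -0.0699]
 [-0.1844 -0.982   0.0403  0.1244]
 [ 0.      0.      0.      1.    ]]
n 809 7587 free-end dir tool [-0.0014 -1.     -0.    ] world [ 0.1792 -0.0549  0.9823] below horizontal deg -79.19508785610385 ext [0.0238 0.0394] cost 0.0017347594358032767
yellow s [-0.0069  0.0034  0.0118]
```

Emit:
move_arm([
  {"grip":1,"linear":[-0.04,-0.1,0],"twist":0},
  {"grip":1,"linear":[0,-0.15,0],"twist":0},
  {"grip":1,"linear":[0,-0.15,0],"twist":0},
  {"grip":1,"linear":[0,-0.1,0],"twist":0},
  {"grip":1,"linear":[0,0,0],"twist":0},
])

```text
clock: 17.75
eef_pos: [0.4997, -0.0744, 0.223]
tool_rot: [-0.685, 0.098, 0.041, 0.72]
ft_force: [-0.7, -0.3, -2.3]
grip_width: 0.0383
```

Run:
```python
from h import *
o=bot.get_obs();print(o['ft_force'],o['ft_torque']);print(pose())
axis(XM=lambda W:(W[...,2]>.1))
axis(('wrist',),XM=lambda W:(W[...,2]>.1))
```

```text
[-0.6797 -0.2708 -2.2649] [-0.1024 -0.2465  0.02  ]
[[ 0.9774 -0.1939  0.0846  0.4997]
 [-0.0749  0.0569  0.9956 -0.0744]
 [-0.1978 -0.9794  0.0411  0.223 ]
 [ 0.      0.      0.      1.    ]]
n 310 46 free-end dir tool [0.6324 0.7746 0.    ] world [ 0.4679 -0.0033 -0.8838] below horizontal deg 62.09899662426203 ext [-0.0265  0.0654] cost 0.0018963815426169428
yellow s [-0.0103 -0.0078 -0.0016]
n 1426 9453 free-end dir tool [-0.531  -0.8474 -0.    ] world [-0.3503 -0.0092  0.9366] below horizontal deg -69.48696204748055 ext [-0.0543  0.0395] cost 0.001984875569968789
yellow s [0.0046 0.0084 0.0117]
```

Emit:
move_arm([
  {"grip":1,"linear":[-0.2,-0.02,0],"twist":0},
  {"grip":1,"linear":[-0.15,0.1,0],"twist":-0.01},
  {"grip":1,"linear":[0.05,0.2,0],"twist":0},
  {"grip":1,"linear":[0.05,0.2,0],"twist":0},
  {"grip":1,"linear":[0.05,0.2,0],"twist":0},
])

```text
clock: 18.4
eef_pos: [0.4256, -0.0617, 0.0873]
tool_rot: [-0.684, 0.094, 0.052, 0.721]
ft_force: [1.3, -0.3, -2.9]
grip_width: 0.0376
```

Run:
```python
from h import *
o=bot.get_obs();print(o['ft_force']);delta([.444,-.062,.073],86.5);print(pose()[:3,:3])
for n in ('scene','side'):
    im,d,W=shot(n)
    c=np.array([.601,.0545]); a=np.radians(-3.1); L=(W[...,:2]-c)@np.array([[np.cos(a),-np.sin(a)],[np.sin(a),np.cos(a)]])
    m=(W[...,2]>.075)&(W[...,2]<.092)&(abs(L[...,0])<.06)&(abs(L[...,1])<.16)
    print(n,'block',rect(W[m]))
    h=(W[...,2]<.074)&(abs(L[...,0])<.035)&(abs(L[...,1])<.135)
    k,l,st,_=cv2.connectedComponentsWithStats(h.astype(np.uint8))
    # boundary rim: block points within dilated hole
    for i in range(1,k):
        if st[i,4]<15: continue
        r=(cv2.dilate((l==i).astype(np.uint8),np.ones((3,3)))>0)&(l!=i)&(W[...,2]>.078)&(W[...,2]<.088)
        if r.sum()>8:
            P=W[r][:,:2]; from scipy.optimize import least_squares
            q=least_squares(lambda p:np.hypot(*(P-p).T)-.0225,P.mean(0),loss='soft_l1',f_scale=.002).x; print(st[i,4],r.sum(),q)
```

```text
[ 1.3292 -0.3279 -2.908 ]
tcp [ 0.4256 -0.0617  0.0873] jaw yaw 86.28 linear total [0.1049 0.0509 0.0011]
twist total -0.001938247757966846  rot deg 0.2221068323643891
[[ 0.9768 -0.2041  0.0648]
 [-0.0539  0.0585  0.9968]
 [-0.2072 -0.9772  0.0462]]
scene block (array([0.5993, 0.0542]), array([294.588 , 106.0483]), np.float32(87.02351))
96 40 [0.6062 0.1624]
113 42 [0.6016 0.0879]
123 44 [0.598  0.0148]
138 44 [ 0.5943 -0.0586]
side block (array([0.6009, 0.0535]), array([297.5858, 110.8692]), np.float32(87.077065))
18 12 [0.6048 0.1616]
107 31 [0.5984 0.0152]
130 49 [ 0.5944 -0.058 ]
```

Emit:
move_arm([
  {"grip":1,"linear":[0.05,0.025,0],"twist":0},
  {"grip":1,"linear":[0.06,0.025,0],"twist":0},
  {"grip":1,"linear":[0.05,-0.035,0],"twist":0},
  {"grip":1,"linear":[0.05,-0.03,0],"twist":0},
  {"grip":1,"linear":[0.05,-0.03,0],"twist":0},
])

```text
clock: 19.0
eef_pos: [0.4659, -0.0635, 0.0821]
tool_rot: [-0.682, 0.108, 0.065, 0.721]
ft_force: [-11.2, -1.3, 0.7]
grip_width: 0.0379
```

Run:
```python
from h import *
o=bot.get_obs();print(o['ft_force'],o['ft_torque']);print(pose())
axis(('wrist',),XM=lambda W:(W[...,0]<.503)&(W[...,2]>.02))
```

```text
[-11.1742  -1.3428   0.6627] [-0.6675  2.7284  0.2142]
[[ 0.9682 -0.2412  0.0662  0.4659]
 [-0.0526  0.0621  0.9967 -0.0635]
 [-0.2445 -0.9685  0.0474  0.0821]
 [ 0.      0.      0.      1.    ]]
n 1123 9821 free-end dir tool [-0.1491 -0.9888 -0.    ] world [ 0.0941 -0.0536  0.9941] below horizontal deg -83.78343096581742 ext [-0.0007  0.0403] cost 0.001524889493543252
yellow s [0.0012 0.0077 0.0138]
```

Emit:
move_arm([
  {"grip":1,"linear":[0.05,-0.02,0],"twist":0},
  {"grip":1,"linear":[0.06,-0.02,0],"twist":0},
  {"grip":1,"linear":[0.06,-0.02,0],"twist":0},
  {"grip":1,"linear":[-0.05,0,0],"twist":0},
  {"grip":1,"linear":[-0.05,-0.1,0],"twist":0},
])

```text
clock: 19.55
eef_pos: [0.4773, -0.0655, 0.1108]
tool_rot: [-0.68, 0.12, 0.077, 0.72]
ft_force: [-0.3, 0.1, -1.9]
grip_width: 0.0381
```

Emit:
move_arm([
  {"grip":1,"linear":[0,-0.2,0],"twist":0},
  {"grip":1,"linear":[0,-0.2,0],"twist":0},
  {"grip":1,"linear":[0,-0.15,0],"twist":0},
  {"grip":1,"linear":[0,0,0],"twist":0},
  {"grip":1,"linear":[0,0,0],"twist":0},
])

```text
clock: 20.05
eef_pos: [0.5126, -0.0735, 0.2273]
tool_rot: [-0.681, 0.113, 0.07, 0.72]
ft_force: [1.1, 0.1, -2.6]
grip_width: 0.0378
```

Run:
```python
from h import *
o=bot.get_obs();print(o['ft_force'],o['ft_torque']);print(pose())
axis(XM=lambda W:(W[...,2]>.1))
axis(('scene',),XM=lambda W:(W[...,2]>.1))
axis(('wrist',),XM=lambda W:(W[...,2]>.1))
```

```text
[ 1.106   0.0738 -2.5792] [-0.0668 -0.4567 -0.0188]
[[ 0.9648 -0.2543  0.0668  0.5126]
 [-0.0525  0.0624  0.9967 -0.0735]
 [-0.2576 -0.9651  0.0469  0.2273]
 [ 0.      0.      0.      1.    ]]
n 386 131 free-end dir tool [0.2218 0.9751 0.    ] world [-0.0339  0.0492 -0.9982] below horizontal deg 86.57356579237255 ext [-0.0326  0.0621] cost 0.0014925269375069127
yellow s [-0.015  -0.0129 -0.0106]
n 87 0 free-end dir tool [ 0.2129  0.9771 -0.    ] world [-0.0453  0.0501 -0.9977] below horizontal deg 86.12419747163769 ext [0.0242 0.0615] cost 0.0009495432836282282
n 2555 10370 free-end dir tool [-0.1544 -0.988  -0.    ] world [ 0.1067 -0.0542  0.9928] below horizontal deg -83.12817410724811 ext [-0.0283  0.0399] cost 0.001768181882642413
yellow s [0.0096 0.0115 0.0134]
```

Run:
```python
from h import *
delta([.592,-.0595,.165],86.9);delta([.592,-.0595,.107])
```

```text
tcp [ 0.5108 -0.0732  0.2254] jaw yaw 86.15 linear total [0.4669 0.1901 0.081 ]
twist total -0.006501569602672028  rot deg 0.7450249968873095
tcp [ 0.5108 -0.0732  0.2254] jaw yaw 86.15 linear total [0.5432 0.4695 0.0672]
```

Emit:
move_arm([
  {"grip":1,"linear":[0.12,0.03,0.02],"twist":-0.005},
  {"grip":1,"linear":[0.15,0.05,0.03],"twist":0},
  {"grip":1,"linear":[0.14,0.06,0.03],"twist":0},
  {"grip":1,"linear":[0.05,0.04,0],"twist":0},
  {"grip":1,"linear":[0,0,0],"twist":0},
])

```text
clock: 20.75
eef_pos: [0.5888, -0.0584, 0.1599]
tool_rot: [-0.679, 0.115, 0.079, 0.72]
ft_force: [-0.2, 0.0, -2.3]
grip_width: 0.0382
```

```bash
cat >> h.py <<'E'
def held(L=.08,XM=lambda W:W[...,2]>.1):
    "bottom centre of held core from side+scene: median of lowest visible side + axis"
    a,T=axis(XM=XM); g=T[:3,3]-.019*T[:3,1]; w=T[:3,:3]@a
    for s in (.06,.065,.07,.078): print('bottom@%.3f'%s,g+s*w)
E
python3 - <<'E'
from h import *
o=bot.get_obs();print(o['ft_force']);print(pose())
held(XM=lambda W:W[...,2]>.09)
delta([.592,-.0595,.107],86.9)
im,d,W=shot('side');im2,d,W=shot('scene'); cv2.imwrite('pics/s7.png',np.hstack([cv2.resize(im[130:250,270:390],(400,400)),cv2.resize(im2[160:280,310:430],(400,400))]))
E
```

```text
[-0.1826  0.011  -2.269 ]
[[ 0.9609 -0.2709  0.0581  0.5888]
 [-0.0421  0.0643  0.997  -0.0584]
 [-0.2738 -0.9605  0.0504  0.1599]
 [ 0.      0.      0.      1.    ]]
n 341 158 free-end dir tool [ 0.2314  0.9729 -0.    ] world [-0.0412  0.0528 -0.9978] below horizontal deg 86.15740349484207 ext [-0.0304  0.0609] cost 0.0015536701158625306
yellow s [-0.0155 -0.0127 -0.0074]
bottom@0.060 [ 0.5915 -0.0564  0.1183]
bottom@0.065 [ 0.5913 -0.0562  0.1133]
bottom@0.070 [ 0.5911 -0.0559  0.1083]
bottom@0.078 [ 0.5908 -0.0555  0.1004]
tcp [ 0.5885 -0.0586  0.162 ] jaw yaw 86.64 linear total [ 0.0917  0.2593 -0.0172]
twist total -0.002269960656329391  rot deg 0.26011833053684086
```

View pics/s7.png

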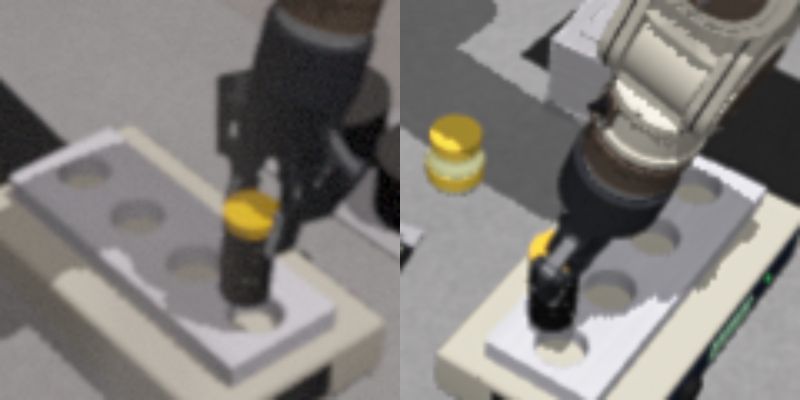

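Emit:
move_arm([
  {"grip":1,"linear":[0.03,0.05,-0.005],"twist":0},
  {"grip":1,"linear":[0.02,0.06,-0.005],"twist":0},
  {"grip":1,"linear":[0.02,0.06,0],"twist":0},
  {"grip":1,"linear":[0.015,0.05,0],"twist":0},
  {"grip":1,"linear":[0.01,0.03,0],"twist":0},
])

```text
clock: 21.45
eef_pos: [0.6022, -0.0581, 0.1274]
tool_rot: [-0.68, 0.102, 0.065, 0.723]
ft_force: [-1.4, 1.0, 9.2]
grip_width: 0.0377
```

Run:
```python
from h import *
o=bot.get_obs();print(o['ft_force'],o['ft_torque']);delta([.592,-.0595,.107],86.9)
held(XM=lambda W:W[...,2]>.09)
```

```text
[-1.4192  0.9921  9.1881] [0.056  0.9991 0.01  ]
tcp [ 0.6022 -0.0581  0.1274] jaw yaw 86.6 linear total [-0.0248  0.1103 -0.0154]
twist total -0.0026070686283436325  rot deg 0.29874805861010145
n 269 149 free-end dir tool [0.114  0.9935 0.    ] world [-0.1218  0.0601 -0.9907] below horizontal deg 82.19541627119057 ext [-0.0309  0.0527] cost 0.001702542811403259
yellow s [-0.0171 -0.014  -0.0073]
bottom@0.060 [ 0.5993 -0.0557  0.0864]
bottom@0.065 [ 0.5987 -0.0554  0.0814]
bottom@0.070 [ 0.5981 -0.0551  0.0765]
bottom@0.078 [ 0.5971 -0.0547  0.0685]
```

Emit:
move_arm([
  {"grip":1,"linear":[-0.01,-0.02,0],"twist":0},
  {"grip":1,"linear":[-0.02,-0.01,-0.005],"twist":0},
  {"grip":1,"linear":[-0.02,0.02,-0.005],"twist":0},
  {"grip":1,"linear":[0,0.03,0],"twist":0},
  {"grip":1,"linear":[0,0.03,0],"twist":0},
])

```text
clock: 22.05
eef_pos: [0.5926, -0.0593, 0.1285]
tool_rot: [-0.681, 0.097, 0.06, 0.723]
ft_force: [-0.1, 0.8, 38.9]
grip_width: 0.0382
```

Run:
```python
from h import *
o=bot.get_obs();print(o['ft_force'],o['ft_torque']);delta([.592,-.0595,.107],86.9)
held(XM=lambda W:W[...,2]>.09)
im,d,W=shot('side');im2,d,W=shot('scene'); cv2.imwrite('pics/s8.png',np.hstack([cv2.resize(im[150:250,290:390],(400,400)),cv2.resize(im2[180:280,310:410],(400,400))]))
```

```text
[-0.139   0.7763 38.9276] [ 0.0546  2.1951 -0.0234]
tcp [ 0.5926 -0.0593  0.1285] jaw yaw 86.62 linear total [ 0.021   0.1051 -0.0069]
twist total -0.0024286884067104475  rot deg 0.278307190913722
n 263 138 free-end dir tool [ 0.1258  0.9921 -0.    ] world [-0.0952  0.0583 -0.9938] below horizontal deg 83.59232044603894 ext [-0.0174  0.0528] cost 0.001549505550294386
yellow s [-0.0167 -0.0142 -0.0083]
bottom@0.060 [ 0.5911 -0.057   0.0873]
bottom@0.065 [ 0.5906 -0.0567  0.0824]
bottom@0.070 [ 0.5901 -0.0564  0.0774]
bottom@0.078 [ 0.5894 -0.056   0.0695]
```

View pics/s8.png

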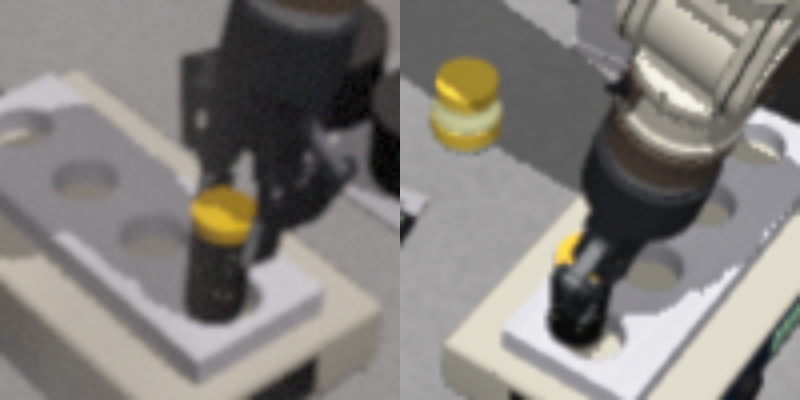

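```bash
python3 - <<'E'
s=open('h.py').read()
s=s.replace("    return a,T\n","    b=np.array([-np.sin(t),np.cos(t),0]); off=b*best.x[1]+np.array([0,0,best.x[2]]); print('offset mm',off*1000)\n    return a,T,off\n")
s=s.replace("a,T=axis(XM=XM); g=T[:3,3]-.019*T[:3,1];","a,T,off=axis(XM=XM); g=T[:3,3]-.019*T[:3,1]+T[:3,:3]@off;")
open('h.py','w').write(s)
E
python3 - <<'E'
from h import *
held(XM=lambda W:W[...,2]>.09)
E
```

```text
n 274 154 free-end dir tool [0.1167 0.9932 0.    ] world [-0.1043  0.0587 -0.9928] below horizontal deg 83.12828408742276 ext [-0.0301  0.0552] cost 0.0017049173994550988
yellow s [-0.0171 -0.0144 -0.0076]
offset mm [-8.3127  0.9769 -0.7789]
bottom@0.060 [ 0.582  -0.0573  0.0884]
bottom@0.065 [ 0.5815 -0.057   0.0835]
bottom@0.070 [ 0.581  -0.0567  0.0785]
bottom@0.078 [ 0.5802 -0.0563  0.0706]
```

Emit:
move_arm([
  {"grip":1,"linear":[0,-0.04,0],"twist":0},
  {"grip":1,"linear":[0,-0.04,0],"twist":0},
  {"grip":1,"linear":[0,0,0],"twist":0},
  {"grip":1,"linear":[0,0,0],"twist":0},
  {"grip":1,"linear":[0,0,0],"twist":0},
])

```text
clock: 22.85
eef_pos: [0.5939, -0.0608, 0.1419]
tool_rot: [-0.681, 0.099, 0.062, 0.723]
ft_force: [0.5, -0.5, -2.9]
grip_width: 0.0379
```

Run:
```python
from h import *
o=bot.get_obs();print(o['ft_force'],o['ft_torque']);print(pose())
held(XM=lambda W:W[...,2]>.09)
```

```text
[ 0.483  -0.5205 -2.8822] [-0.0716 -0.3545  0.0011]
[[ 0.9726 -0.2246  0.0598  0.5939]
 [-0.0464  0.0649  0.9968 -0.0608]
 [-0.2277 -0.9723  0.0527  0.1419]
 [ 0.      0.      0.      1.    ]]
n 333 154 free-end dir tool [ 0.13    0.9915 -0.    ] world [-0.0962  0.0583 -0.9937] below horizontal deg 83.5404431913222 ext [-0.0296  0.059 ] cost 0.0015913283048425231
yellow s [-0.0169 -0.0141 -0.0082]
offset mm [-8.2537  1.0822 -0.7061]
bottom@0.060 [ 0.5841 -0.0588  0.1015]
bottom@0.065 [ 0.5836 -0.0585  0.0965]
bottom@0.070 [ 0.5831 -0.0582  0.0916]
bottom@0.078 [ 0.5824 -0.0577  0.0836]
```

Emit:
move_arm([
  {"grip":1,"linear":[0.03,-0.005,0.005],"twist":0},
  {"grip":1,"linear":[0.02,-0.005,0.005],"twist":0},
  {"grip":1,"linear":[0,0,0],"twist":0},
  {"grip":1,"linear":[0,0,0],"twist":0},
  {"grip":1,"linear":[0,0,0],"twist":0},
])

```text
clock: 23.45
eef_pos: [0.6047, -0.059, 0.1396]
tool_rot: [-0.681, 0.1, 0.063, 0.723]
ft_force: [0.9, -0.4, -2.7]
grip_width: 0.0378
```

Run:
```python
from h import *
o=bot.get_obs();print(o['ft_force'],o['ft_torque']);print(pose()[:3,3])
held(XM=lambda W:W[...,2]>.09)
```

```text
[ 0.8966 -0.414  -2.7032] [-0.0655 -0.3261 -0.0243]
[ 0.6047 -0.059   0.1396]
n 326 147 free-end dir tool [0.1472 0.9891 0.    ] world [-0.0821  0.0578 -0.995 ] below horizontal deg 84.2399549230848 ext [-0.029   0.0603] cost 0.0016028896042887288
yellow s [-0.0168 -0.0141 -0.0082]
offset mm [-8.4801  1.2617 -0.8399]
bottom@0.060 [ 0.5955 -0.0571  0.0991]
bottom@0.065 [ 0.5951 -0.0568  0.0941]
bottom@0.070 [ 0.5947 -0.0565  0.0891]
bottom@0.078 [ 0.594  -0.0561  0.0812]
```

Bottom is now at the pocket centre, so I'll lower it.

Emit:
move_arm([
  {"grip":1,"linear":[0.008,0.05,-0.002],"twist":0},
  {"grip":1,"linear":[0.008,0.05,-0.002],"twist":0},
  {"grip":1,"linear":[0.008,0.05,-0.002],"twist":0},
  {"grip":1,"linear":[0.008,0.04,-0.002],"twist":0},
  {"grip":1,"linear":[0,0.0,0],"twist":0},
])

```text
clock: 24.05
eef_pos: [0.6036, -0.0584, 0.1094]
tool_rot: [-0.681, 0.097, 0.059, 0.723]
ft_force: [0.0, 0.2, -2.4]
grip_width: 0.0378
```

Run:
```python
from h import *
o=bot.get_obs();print(o['ft_force'],o['ft_torque']);print(pose()[:3,3])
held(XM=lambda W:W[...,2]>.09)
```

```text
[ 0.0044  0.1655 -2.4226] [-0.0929 -0.3823 -0.0338]
[ 0.6036 -0.0584  0.1094]
n 163 148 free-end dir tool [ 0.1172  0.9931 -0.    ] world [-0.1014  0.0588 -0.9931] below horizontal deg 83.27017081619921 ext [-0.0336  0.0352] cost 0.0017926510220573214
yellow s [-0.0166 -0.014  -0.0073]
offset mm [-8.059   0.9512 -0.4974]
bottom@0.060 [ 0.5935 -0.0562  0.0692]
bottom@0.065 [ 0.593  -0.0559  0.0642]
bottom@0.070 [ 0.5925 -0.0556  0.0592]
bottom@0.078 [ 0.5917 -0.0551  0.0513]
```

Emit:
move_arm([
  {"grip":1,"linear":[0.005,0.03,0],"twist":0},
  {"grip":1,"linear":[0.005,0.03,0],"twist":0},
  {"grip":1,"linear":[0,0.02,0],"twist":0},
  {"grip":1,"linear":[0,0,0],"twist":0},
  {"grip":1,"linear":[0,0,0],"twist":0},
])

```text
clock: 24.65
eef_pos: [0.603, -0.0583, 0.1079]
tool_rot: [-0.683, 0.093, 0.055, 0.723]
ft_force: [-0.0, -0.3, 3.1]
grip_width: 0.0378
```

Emit:
move_arm([
  {"grip":1,"linear":[-0.04,0.02,0],"twist":0},
  {"grip":1,"linear":[-0.06,0.02,0],"twist":0},
  {"grip":1,"linear":[-0.06,0.02,0],"twist":0},
  {"grip":1,"linear":[-0.06,0.02,0],"twist":0},
  {"grip":1,"linear":[0,0,0],"twist":0},
])

```text
clock: 25.15
eef_pos: [0.5966, -0.0576, 0.1105]
tool_rot: [-0.687, 0.059, 0.023, 0.724]
ft_force: [-1.2, -0.3, -2.4]
grip_width: 0.038
```

Run:
```python
from h import *
o=bot.get_obs();print(o['ft_force'],o['ft_torque']);print(pose())
held(XM=lambda W:W[...,2]>.09)
```

```text
[-1.2481 -0.2988 -2.4475] [-0.0634  0.0796  0.0001]
[[ 0.992  -0.1149  0.0531  0.5966]
 [-0.0469  0.0561  0.9973 -0.0576]
 [-0.1176 -0.9918  0.0503  0.1105]
 [ 0.      0.      0.      1.    ]]
n 116 149 free-end dir tool [ 0.1546  0.988  -0.    ] world [ 0.0398  0.0482 -0.998 ] below horizontal deg 86.4158003501685 ext [-0.0343  0.034 ] cost 0.0017876404657139837
yellow s [-0.017  -0.0137 -0.0086]
offset mm [-8.0097  1.253   0.8001]
bottom@0.060 [ 0.5931 -0.0546  0.0692]
bottom@0.065 [ 0.5933 -0.0543  0.0642]
bottom@0.070 [ 0.5935 -0.0541  0.0592]
bottom@0.078 [ 0.5938 -0.0537  0.0512]
```

Emit:
move_arm([
  {"grip":1,"linear":[-0.06,0.03,0],"twist":0},
  {"grip":1,"linear":[-0.06,0.03,0],"twist":0},
  {"grip":1,"linear":[-0.06,0.03,0],"twist":0},
  {"grip":1,"linear":[-0.06,0.03,0],"twist":0},
  {"grip":1,"linear":[0,0.02,0],"twist":0},
])

```text
clock: 25.75
eef_pos: [0.5917, -0.0571, 0.1113]
tool_rot: [-0.689, 0.021, -0.012, 0.724]
ft_force: [-8.8, 0.1, 18.9]
grip_width: 0.038
```

Run:
```python
from h import *
o=bot.get_obs();print(o['ft_force'],o['ft_torque']);print(pose())
held(XM=lambda W:W[...,2]>.09)
```

```text
[-8.8346  0.0957 18.9318] [0.0949 2.6439 0.0908]
[[ 0.9988 -0.012   0.0469  0.5917]
 [-0.0463  0.0496  0.9977 -0.0571]
 [-0.0143 -0.9987  0.049   0.1113]
 [ 0.      0.      0.      1.    ]]
n 99 137 free-end dir tool [ 0.1633  0.9866 -0.    ] world [ 0.1513  0.0414 -0.9876] below horizontal deg 80.97447309607924 ext [-0.0309  0.0367] cost 0.0017167466289565792
yellow s [-0.017  -0.0137 -0.008 ]
offset mm [-7.4904  1.2399  0.4904]
bottom@0.060 [ 0.5935 -0.0547  0.0699]
bottom@0.065 [ 0.5942 -0.0545  0.0649]
bottom@0.070 [ 0.595  -0.0543  0.06  ]
bottom@0.078 [ 0.5962 -0.0539  0.0521]
```

Emit:
move_arm([
  {"grip":1,"linear":[0.03,0,0],"twist":0},
  {"grip":0.2,"linear":[0,0,0],"twist":0},
  {"grip":0.2,"linear":[0,0,0],"twist":0},
  {"grip":0.2,"linear":[0,-0.05,0],"twist":0},
  {"grip":0.2,"linear":[0,-0.15,0],"twist":0},
])

```text
clock: 26.35
eef_pos: [0.5868, -0.0584, 0.1435]
tool_rot: [-0.688, 0.033, -0.001, 0.725]
ft_force: [1.3, -0.2, 0.4]
grip_width: 0.0683
```

Emit:
move_arm([
  {"grip":0.2,"linear":[0,-0.2,0],"twist":0},
  {"grip":0.2,"linear":[0,-0.2,0],"twist":0},
  {"grip":0.2,"linear":[-0.1,-0.1,0],"twist":0.07},
  {"grip":0.2,"linear":[-0.2,0,0],"twist":0.07},
  {"grip":0.2,"linear":[-0.2,0,0],"twist":0.07},
])

```text
clock: 26.85
eef_pos: [0.497, -0.0433, 0.2539]
tool_rot: [-0.672, 0.188, -0.151, 0.701]
ft_force: [0.7, -0.6, 0.1]
grip_width: 0.068
```

```bash
cat >> h.py <<'E'
def standing():
    for n in ('scene','side'):
        im,d,W=shot(n); m=(W[...,2]>.134)&(W[...,2]<.15)&(abs(W[...,0]-.6)<.06)&(abs(W[...,1]-.053)<.16)
        k,l,st,_=cv2.connectedComponentsWithStats(m.astype(np.uint8))
        for i in range(1,k):
            if st[i,4]>25: c,r=cv2.minEnclosingCircle(np.float32(W[l==i][:,:2])); print(n,'top',np.array(c),r,'z',np.median(W[l==i][:,2]),st[i,4])
        m=(W[...,2]>.085)&(W[...,2]<.11)&(abs(W[...,0]-.5)<.15)&(W[...,1]<.65)&(W[...,1]>.23)
        print('lid',rect(W[m]))
        cores(W)
E
python3 - <<'E'
from h import *
standing();print(pose())
E
```

```text
scene top [ 0.5796 -0.0604] 0.022230269387364388 z 0.14214352148926113 174
lid (array([0.4632, 0.4046]), array([122.9554, 316.416 ]), np.float32(90.338036))
core [ 0.5935 -0.1085] [ 17.0427 178.9617] 179.72507 327
core [ 0.494  -0.3417] [39.3549 80.2698] 111.41091 432
core [ 0.6328 -0.2887] [39.3987 81.3111] 109.45474 466
side top [ 0.582  -0.0577] 0.02367238700389862 z 0.14273321328305943 199
lid (array([0.4643, 0.4062]), array([124.8283, 319.2724]), np.float32(90.43798))
core [ 0.5933 -0.1072] [ 15.9284 182.6213] 179.15619 319
core [ 0.6297 -0.288 ] [36.6193 81.4398] 108.496346 441
core [ 0.4932 -0.3409] [40.5195 78.1193] 110.51837 537
[[ 0.8863 -0.0456  0.4609  0.4929]
 [-0.4586  0.0531  0.887  -0.0419]
 [-0.0649 -0.9975  0.0262  0.2541]
 [ 0.      0.      0.      1.    ]]
```

Run:
```python
from h import *
im,d,W=shot('side');im2,d2,W2=shot('scene'); cv2.imwrite('pics/s9.png',np.hstack([cv2.resize(im[150:250,290:390],(400,400)),cv2.resize(im2[200:300,310:410],(400,400))]))
for V in (W,W2):
    for z0 in (.09,.105,.12,.135):
        m=(abs(V[...,2]-z0)<.006)&(np.hypot(V[...,0]-.588,V[...,1]+.058)<.04); print(z0,m.sum(),V[m][:,:2].mean(0))
```

```text
0.09 102 [ 0.582  -0.0654]
0.105 46 [ 0.5813 -0.0701]
0.12 47 [ 0.5784 -0.071 ]
0.135 81 [ 0.5735 -0.0663]
0.09 86 [ 0.5989 -0.0677]
0.105 45 [ 0.5969 -0.0707]
0.12 45 [ 0.5941 -0.0705]
0.135 86 [ 0.5807 -0.0661]
```

View pics/s9.png

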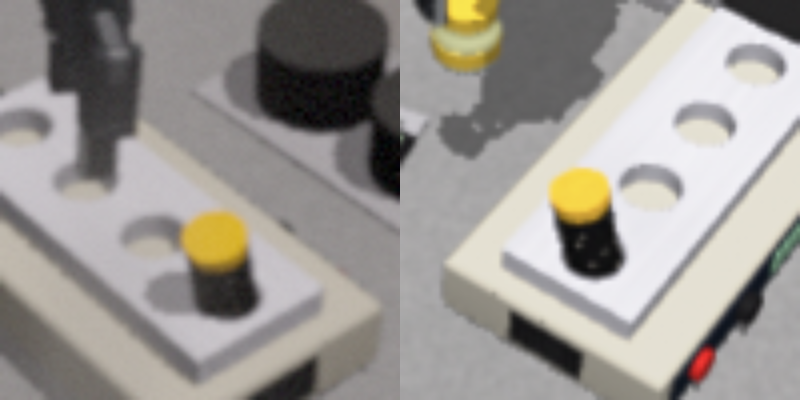

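Emit:
move_arm([
  {"grip":1,"linear":[0.02,0.12,-0.005],"twist":0},
  {"grip":1,"linear":[0.04,0.15,-0.005],"twist":0},
  {"grip":1,"linear":[0.04,0.15,-0.005],"twist":0},
  {"grip":1,"linear":[0.05,0.15,-0.005],"twist":0},
  {"grip":1,"linear":[0.05,0.06,-0.005],"twist":0},
])

```text
clock: 27.55
eef_pos: [0.5356, -0.0608, 0.1247]
tool_rot: [-0.672, 0.179, -0.151, 0.702]
ft_force: [0.1, 0.4, 0.2]
grip_width: 0.0001
```

Emit:
move_arm([
  {"grip":1,"linear":[0.05,0,0.025],"twist":0},
  {"grip":1,"linear":[0.05,0,0.025],"twist":0},
  {"grip":1,"linear":[0.04,0,0.02],"twist":0},
  {"grip":1,"linear":[0.04,0,0.02],"twist":0},
  {"grip":1,"linear":[0,0,0],"twist":0},
])

```text
clock: 28.05
eef_pos: [0.5798, -0.0643, 0.1203]
tool_rot: [-0.673, 0.182, -0.147, 0.701]
ft_force: [-4.7, 0.3, 5.2]
grip_width: -0.0002
```

Run:
```python
from h import *
print(bot.get_obs()['ft_force'],pose()); standing()
```

```text
[-4.7082  0.3165  5.208 ] [[ 0.8904 -0.0392  0.4534  0.5798]
 [-0.4514  0.0501  0.8909 -0.0643]
 [-0.0576 -0.998   0.0269  0.1203]
 [ 0.      0.      0.      1.    ]]
scene top [ 0.6021 -0.0625] 0.03408648446202278 z 0.14205081683945142 217
lid (array([0.4768, 0.4024]), array([100.1503, 316.2237]), np.float32(92.10184))
core [ 0.5934 -0.1063] [ 16.1618 177.4619] 178.43588 329
core [ 0.4938 -0.3415] [38.2346 80.8252] 110.12661 439
core [ 0.6323 -0.2887] [38.394  80.4326] 109.56001 460
side top [ 0.579  -0.0683] 0.013648876920342445 z 0.14216570511229554 47
lid (array([0.4641, 0.4035]), array([124.998 , 314.4341]), np.float32(90.60732))
core [ 0.5936 -0.1074] [ 15.1417 178.6875] 179.81271 314
core [ 0.6294 -0.2882] [38.4966 81.6013] 108.45328 446
core [ 0.4933 -0.3409] [38.8316 78.3785] 109.397736 538
```

Emit:
move_arm([
  {"grip":1,"linear":[-0.1,0,-0.05],"twist":0},
  {"grip":1,"linear":[-0.15,-0.05,-0.07],"twist":0},
  {"grip":1,"linear":[-0.1,-0.2,-0.05],"twist":0.05},
  {"grip":0.3,"linear":[0,-0.2,0],"twist":0.07},
  {"grip":0.3,"linear":[0,-0.1,0],"twist":0.07},
])

```text
clock: 28.65
eef_pos: [0.5059, -0.0694, 0.2321]
tool_rot: [-0.632, 0.317, -0.274, 0.652]
ft_force: [1.1, -0.3, 0.7]
grip_width: 0.0283
```

Run:
```python
from h import *
standing()
for n in ('side','scene'):
    im,d,V=shot(n)
    for z0 in (.09,.105,.12,.132):
        m=(abs(V[...,2]-z0)<.006)&(np.hypot(V[...,0]-.592,V[...,1]+.058)<.04)&(V[...,1]<-.05); print(z0,m.sum(),V[m][:,:2].mean(0))
delta([.4787,-.303,.16],20.7)
```

```text
scene top [ 0.6144 -0.0588] 0.021982459351420403 z 0.14185448835676207 185
lid (array([0.4629, 0.4021]), array([124.4357, 317.4928]), np.float32(90.37865))
core [ 0.5933 -0.1083] [ 17.102 176.747] 179.71729 322
core [ 0.4937 -0.3421] [38.0763 79.8751] 110.47391 435
core [ 0.6328 -0.2882] [39.0211 80.4762] 109.00502 460
side top [ 0.6156 -0.056 ] 0.02289474755525589 z 0.14211120498673663 170
lid (array([0.4637, 0.4046]), array([125.2239, 315.0925]), np.float32(90.84877))
core [ 0.5925 -0.1075] [ 15.2651 179.9169] 179.6716 325
core [ 0.6302 -0.2878] [35.1113 81.2593] 109.80407 441
core [ 0.4933 -0.3407] [39.4119 78.7226] 111.93077 535
0.09 101 [ 0.5867 -0.068 ]
0.105 65 [ 0.5924 -0.0669]
0.12 66 [ 0.5974 -0.0665]
0.132 62 [ 0.602  -0.0681]
0.09 65 [ 0.5964 -0.0725]
0.105 42 [ 0.601  -0.0722]
0.12 40 [ 0.607  -0.0727]
0.132 50 [ 0.6134 -0.0704]
tcp [ 0.5053 -0.0691  0.2289] jaw yaw 41.05 linear total [ 0.8166  0.2887 -0.8681]
twist total 0.17754848019888908  rot deg -20.34555714871682
```

Emit:
move_arm([
  {"grip":0.15,"linear":[0,0,0],"twist":0.075},
  {"grip":0.15,"linear":[0,0,0],"twist":0.075},
  {"grip":0.15,"linear":[0,0,0],"twist":0.075},
  {"grip":0.15,"linear":[0,0,0],"twist":0.075},
  {"grip":0.15,"linear":[0,0,0],"twist":0.075},
])

```text
clock: 29.35
eef_pos: [0.504, -0.0687, 0.2203]
tool_rot: [-0.492, 0.537, -0.481, 0.488]
ft_force: [-0.8, -0.6, 0.7]
grip_width: 0.0724
```

Run:
```python
from h import *
delta([.597,-.058,.175],-3);print(pose()[:3,:3]); delta([.597,-.058,.114],-3)
```

```text
tcp [ 0.504  -0.0687  0.2203] jaw yaw -2.08 linear total [-0.0598  0.2011  0.4757]
twist total 0.008064103812877057  rot deg -0.9240782280664206
[[-0.0394 -0.0592  0.9975]
 [-0.9979  0.0544 -0.0362]
 [-0.0521 -0.9968 -0.0612]]
tcp [ 0.504  -0.0687  0.2203] jaw yaw -2.08 linear total [-0.0438  0.5051  0.4944]
twist total 0.008064103812877057  rot deg -0.9240782280664206
```

Emit:
move_arm([
  {"grip":0,"linear":[-0.02,0.02,0.12],"twist":0.005},
  {"grip":0,"linear":[-0.02,0.05,0.17],"twist":0.003},
  {"grip":0,"linear":[-0.01,0.06,0.16],"twist":0},
  {"grip":0,"linear":[0,0.04,0.05],"twist":0},
  {"grip":0,"linear":[0,0,0],"twist":0},
])

```text
clock: 29.85
eef_pos: [0.6021, -0.0608, 0.1697]
tool_rot: [-0.492, 0.544, -0.48, 0.482]
ft_force: [-0.4, -0.7, -0.9]
grip_width: 0.0853
```

Run:
```python
from h import *
delta([.601,-.058,.114],-3);print(pose()[:3,:3])
```

```text
tcp [ 0.6021 -0.0608  0.1697] jaw yaw -2.76 linear total [0.001  0.2785 0.0148]
twist total 0.002114646322141609  rot deg -0.24232061884315215
[[-0.052  -0.073   0.996 ]
 [-0.9973  0.0563 -0.048 ]
 [-0.0526 -0.9957 -0.0758]]
```

Emit:
move_arm([
  {"grip":0,"linear":[0,0.07,0.003],"twist":0},
  {"grip":0,"linear":[0,0.1,0.003],"twist":0},
  {"grip":0,"linear":[0,0.1,0.003],"twist":0},
  {"grip":1,"linear":[0,0,0],"twist":0},
  {"grip":1,"linear":[0,0,0],"twist":0},
])

```text
clock: 30.35
eef_pos: [0.5947, -0.058, 0.1133]
tool_rot: [-0.494, 0.545, -0.477, 0.481]
ft_force: [-0.5, -0.6, 0.6]
grip_width: 0.0594
```

Emit:
move_arm([
  {"grip":1,"linear":[0,0,0],"twist":0},
  {"grip":1,"linear":[0,0,0],"twist":0},
  {"grip":1,"linear":[0,0,0],"twist":0},
  {"grip":1,"linear":[0,0,0],"twist":0},
  {"grip":1,"linear":[0,0,0],"twist":0},
])

```text
clock: 30.85
eef_pos: [0.5952, -0.0586, 0.1169]
tool_rot: [-0.493, 0.544, -0.478, 0.482]
ft_force: [0.6, 0.5, -1.9]
grip_width: 0.0383
```

Run:
```python
from h import *
o=bot.get_obs();print(o['ft_force'],o['ft_torque'],o['grip_width']);print(pose())
```

```text
[ 0.5793  0.5224 -1.874 ] [-0.1047 -0.0776 -0.017 ] 0.03834242901716563
[[-0.0495 -0.0763  0.9959  0.5952]
 [-0.9974  0.0563 -0.0453 -0.0586]
 [-0.0526 -0.9955 -0.0789  0.1169]
 [ 0.      0.      0.      1.    ]]
```

Emit:
move_arm([
  {"grip":1,"linear":[0,0.03,-0.04],"twist":0},
  {"grip":1,"linear":[0,0.03,-0.05],"twist":0},
  {"grip":1,"linear":[0,0.03,-0.05],"twist":0},
  {"grip":1,"linear":[0,0.03,0],"twist":0},
  {"grip":1,"linear":[0,0,0],"twist":0},
])

```text
clock: 31.35
eef_pos: [0.5934, -0.0581, 0.1157]
tool_rot: [-0.478, 0.526, -0.496, 0.499]
ft_force: [-0.9, -0.2, -2.3]
grip_width: 0.0384
```

Run:
```python
from h import *
o=bot.get_obs();print(o['ft_force'],o['ft_torque'],o['grip_width']);print(pose())
```

```text
[-0.9122 -0.192  -2.3049] [-0.0829  0.024   0.0209] 0.03835019983341831
[[-0.0458 -0.0078  0.9989  0.5934]
 [-0.9976  0.0516 -0.0453 -0.0581]
 [-0.0512 -0.9986 -0.0101  0.1157]
 [ 0.      0.      0.      1.    ]]
```

Emit:
move_arm([
  {"grip":1,"linear":[-0.04,0.03,0],"twist":0},
  {"grip":1,"linear":[-0.05,0.03,0],"twist":0},
  {"grip":1,"linear":[-0.04,0.03,0],"twist":0},
  {"grip":1,"linear":[0.01,0.03,0.01],"twist":0},
  {"grip":1,"linear":[0,0.03,0],"twist":0},
])

```text
clock: 31.85
eef_pos: [0.5957, -0.0568, 0.1133]
tool_rot: [0.482, -0.514, 0.516, -0.487]
ft_force: [-10.0, 0.2, 30.8]
grip_width: 0.0382
```

Run:
```python
from h import *
o=bot.get_obs();print(o['ft_force'],o['ft_torque'],o['grip_width']);print(pose())
```

```text
[-10.0415   0.2225  30.8331] [0.5761 2.4804 0.1577] 0.03822275384657835
[[-0.0613  0.0068  0.9981  0.5957]
 [-0.9981  0.0017 -0.0613 -0.0568]
 [-0.0021 -1.      0.0066  0.1133]
 [ 0.      0.      0.      1.    ]]
```

Emit:
move_arm([
  {"grip":1,"linear":[0,-0.01,-0.01],"twist":0},
  {"grip":0.15,"linear":[0,0,0],"twist":0},
  {"grip":0.15,"linear":[0,0,0],"twist":0},
  {"grip":0.15,"linear":[0,0,0],"twist":0},
  {"grip":0.15,"linear":[0,-0.2,0],"twist":0},
])

```text
clock: 32.35
eef_pos: [0.5893, -0.055, 0.1494]
tool_rot: [-0.485, 0.517, -0.513, 0.484]
ft_force: [-0.4, -0.7, 0.0]
grip_width: 0.0727
```

Emit:
move_arm([
  {"grip":0.3,"linear":[0,-0.2,0],"twist":-0.04},
  {"grip":0.3,"linear":[0.1,-0.1,-0.1],"twist":-0.06},
  {"grip":0.3,"linear":[0.2,0,-0.12],"twist":-0.06},
  {"grip":0.3,"linear":[0.22,0,-0.1],"twist":-0.05},
  {"grip":0.3,"linear":[0.22,0,-0.1],"twist":0},
])

```text
clock: 32.85
eef_pos: [0.5462, -0.2119, 0.2123]
tool_rot: [-0.587, 0.394, -0.392, 0.589]
ft_force: [0.3, -0.8, 0.5]
grip_width: 0.0597
```

Run:
```python
from h import *
standing(); print(pose()); delta([.4787,-.303,.10],20.7)
```

```text
scene top [ 0.5905 -0.0578] 0.02239924855530262 z 0.14021780783450338 168
lid (array([0.4629, 0.4031]), array([123.0022, 315.5147]), np.float32(90.548355))
core [ 0.5998 -0.1076] [ 15.4738 166.6376] 179.42334 308
core [ 0.495  -0.3418] [39.2548 80.609 ] 109.75494 436
core [ 0.6322 -0.2891] [38.8433 80.2153] 110.03151 466
side top [ 0.594  -0.0572] 0.02245926298201084 z 0.14047765166004939 174
lid (array([0.4642, 0.4036]), array([124.4599, 313.7813]), np.float32(90.55246))
core [ 0.5752 -0.107 ] [ 13.8882 143.7194] 179.93053 239
core [ 0.6305 -0.2881] [37.244  80.5635] 110.07197 447
core [ 0.493  -0.3408] [39.148  78.7077] 110.44537 535
[[ 0.3719 -0.0021  0.9283  0.5457]
 [-0.9283  0.0029  0.3719 -0.2165]
 [-0.0035 -1.     -0.0008  0.2112]
 [ 0.      0.      0.      1.    ]]
tcp [ 0.5457 -0.2165  0.2112] jaw yaw 21.84 linear total [ 0.2785  0.5555 -0.4714]
twist total 0.009909121052766945  rot deg -1.135501630015554
```

Emit:
move_arm([
  {"grip":0.3,"linear":[0.1,0,-0.17],"twist":0.01},
  {"grip":0.3,"linear":[0.1,0.05,-0.17],"twist":0},
  {"grip":0.3,"linear":[0.08,0.1,-0.11],"twist":0},
  {"grip":0.3,"linear":[0,0.2,0],"twist":0},
  {"grip":0.3,"linear":[0,0.2,0],"twist":0},
])

```text
clock: 33.45
eef_pos: [0.4851, -0.306, 0.0999]
tool_rot: [-0.58, 0.4, -0.405, 0.582]
ft_force: [0.6, 0.2, 0.0]
grip_width: 0.0595
```

Run:
```python
from h import *
print(pose()[:3,:3]); delta([.4806,-.3055,.026],20.7)
```

```text
[[ 0.351   0.0072  0.9364]
 [-0.9364 -0.0012  0.351 ]
 [ 0.0037 -1.      0.0063]]
tcp [ 0.4851 -0.306   0.0999] jaw yaw 20.55 linear total [-0.0117  0.3694 -0.0225]
twist total -0.001320275198131998  rot deg 0.15129239329752409
```

Emit:
move_arm([
  {"grip":0.3,"linear":[0,0.14,-0.01],"twist":0},
  {"grip":0.3,"linear":[-0.01,0.15,-0.01],"twist":0},
  {"grip":0.3,"linear":[0,0.08,0],"twist":0},
  {"grip":1,"linear":[0,0,0],"twist":0},
  {"grip":1,"linear":[0,0,0],"twist":0},
])

```text
clock: 33.95
eef_pos: [0.4813, -0.3033, 0.0202]
tool_rot: [-0.58, 0.402, -0.404, 0.582]
ft_force: [-5.5, -1.3, 4.2]
grip_width: 0.0383
```

Emit:
move_arm([
  {"grip":1,"linear":[0,0,0],"twist":0},
  {"grip":1,"linear":[0,-0.05,0],"twist":0},
  {"grip":1,"linear":[0,-0.15,0],"twist":0},
  {"grip":1,"linear":[0,-0.2,0],"twist":0},
  {"grip":1,"linear":[0,-0.2,0],"twist":0},
])

```text
clock: 34.45
eef_pos: [0.4758, -0.297, 0.1336]
tool_rot: [-0.58, 0.41, -0.395, 0.583]
ft_force: [0.1, -0.4, -2.2]
grip_width: 0.0384
```

Emit:
move_arm([
  {"grip":1,"linear":[-0.1,-0.15,-0.1],"twist":0},
  {"grip":1,"linear":[-0.2,-0.1,-0.05],"twist":0},
  {"grip":1,"linear":[-0.24,0,0],"twist":0},
  {"grip":1,"linear":[-0.24,0,0.05],"twist":0},
  {"grip":1,"linear":[-0.24,0,0.08],"twist":0},
])

```text
clock: 34.95
eef_pos: [0.4033, -0.1091, 0.1937]
tool_rot: [-0.577, 0.409, -0.401, 0.583]
ft_force: [2.2, -0.2, -2.1]
grip_width: 0.0382
```

Run:
```python
from h import *
print(bot.get_obs()['grip_width'],pose()); delta([.41,.06,.15],86.9)
```

```text
0.038151606298958855 [[ 0.3446 -0.0041  0.9387  0.4033]
 [-0.9386  0.0135  0.3446 -0.1091]
 [-0.0141 -0.9999  0.0008  0.1937]
 [ 0.      0.      0.      1.    ]]
tcp [ 0.4033 -0.1091  0.1937] jaw yaw 20.16 linear total [-0.7789  0.2298  0.3226]
twist total -0.5824218509445811  rot deg 66.74062791064404
```

Emit:
move_arm([
  {"grip":1,"linear":[-0.22,0.03,0.09],"twist":0},
  {"grip":1,"linear":[-0.22,0.05,0.09],"twist":0},
  {"grip":1,"linear":[-0.2,0.05,0.08],"twist":0},
  {"grip":1,"linear":[-0.12,0.05,0.06],"twist":-0.06},
  {"grip":1,"linear":[0,0,0],"twist":-0.075},
])

```text
clock: 35.45
eef_pos: [0.4071, 0.0695, 0.1595]
tool_rot: [-0.625, 0.324, -0.315, 0.636]
ft_force: [-0.3, 0.4, -1.7]
grip_width: 0.0382
```

Emit:
move_arm([
  {"grip":1,"linear":[0,0,0],"twist":-0.075},
  {"grip":1,"linear":[0,0,0],"twist":-0.075},
  {"grip":1,"linear":[0,0,0],"twist":-0.075},
  {"grip":1,"linear":[0,0,0],"twist":-0.075},
  {"grip":1,"linear":[0,0,0],"twist":-0.075},
])

```text
clock: 35.95
eef_pos: [0.4027, 0.0746, 0.157]
tool_rot: [-0.697, 0.074, -0.062, 0.711]
ft_force: [0.2, 0.2, -1.8]
grip_width: 0.0386
```

Run:
```python
from h import *
print(pose()); delta([.415,.058,.022],86.9); axis()
```

```text
[[ 0.9813 -0.0152  0.1917  0.4027]
 [-0.1913  0.022   0.9813  0.0746]
 [-0.0191 -0.9996  0.0186  0.157 ]
 [ 0.      0.      0.      1.    ]]
tcp [0.4027 0.0746 0.157 ] jaw yaw 78.95 linear total [ 0.0891  0.6721 -0.0823]
twist total -0.06941200207092323  rot deg 7.954029532434461
n 501 13 free-end dir tool [ 0.9995  0.0316 -0.    ] world [ 0.9804 -0.1906 -0.0507] below horizontal deg 2.9073598448576727 ext [0.003  0.0784] cost 0.002248772537814284
yellow s [0.0003 0.0057 0.0091]
offset mm [ 0.2331 -7.372  -0.1265]
```

Emit:
move_arm([
  {"grip":1,"linear":[0.05,0,-0.08],"twist":-0.07},
  {"grip":1,"linear":[0.03,0.1,-0.02],"twist":0},
  {"grip":1,"linear":[0,0.2,0],"twist":0},
  {"grip":1,"linear":[0,0.2,0],"twist":0},
  {"grip":1,"linear":[0,0.15,0],"twist":0},
])

```text
clock: 36.55
eef_pos: [0.4193, 0.0569, 0.0274]
tool_rot: [-0.698, 0.026, -0.024, 0.715]
ft_force: [-0.2, -0.9, -1.9]
grip_width: 0.0381
```

Run:
```python
from h import *
print(bot.get_obs()['ft_force'],pose())
```

```text
[-0.1563 -0.9403 -1.9342] [[ 0.9975 -0.0024  0.0705  0.4193]
 [-0.0704  0.0251  0.9972  0.0569]
 [-0.0042 -0.9997  0.0249  0.0274]
 [ 0.      0.      0.      1.    ]]
```

Emit:
move_arm([
  {"grip":1,"linear":[0.06,0,0],"twist":0},
  {"grip":1,"linear":[0.05,-0.03,0],"twist":0},
  {"grip":1,"linear":[0.06,-0.05,0],"twist":0},
  {"grip":1,"linear":[0.06,-0.055,0],"twist":0},
  {"grip":1,"linear":[0.06,-0.055,0],"twist":0},
])

```text
clock: 37.05
eef_pos: [0.4332, 0.0538, 0.0514]
tool_rot: [-0.696, 0.064, 0.011, 0.715]
ft_force: [-14.2, 2.2, -5.0]
grip_width: 0.0381
```

Run:
```python
from h import *
print(bot.get_obs()['ft_force'],pose())
axis(('side','scene'),XM=lambda W:(W[...,0]<.503)&(W[...,2]>.02))
```

```text
[-14.1765   2.2027  -5.0052] [[ 0.9916 -0.104   0.0763  0.4332]
 [-0.0735  0.0309  0.9968  0.0538]
 [-0.106  -0.9941  0.023   0.0514]
 [ 0.      0.      0.      1.    ]]
n 226 59 free-end dir tool [0.9571 0.2899 0.    ] world [ 0.9189 -0.0614 -0.3897] below horizontal deg 22.93312104078303 ext [-0.0037  0.0657] cost 0.0018942684790314835
yellow s [-0.0071 -0.0052 -0.0021]
offset mm [ 2.2248 -7.3441  0.0853]
```

Emit:
move_arm([
  {"grip":1,"linear":[0.06,0.01,0],"twist":0},
  {"grip":1,"linear":[0.06,0,0],"twist":0},
  {"grip":1,"linear":[0.06,-0.03,0],"twist":0},
  {"grip":1,"linear":[0.06,-0.04,0],"twist":0},
  {"grip":1,"linear":[0.05,-0.04,0],"twist":0},
])

```text
clock: 37.65
eef_pos: [0.4347, 0.0538, 0.0625]
tool_rot: [-0.69, 0.11, 0.054, 0.714]
ft_force: [-13.5, 0.2, -1.9]
grip_width: 0.0378
```

Run:
```python
from h import *
print(bot.get_obs()['ft_force'],pose())
axis(('side','scene'),XM=lambda W:(W[...,0]<.503)&(W[...,2]>.02))
```

```text
[-13.4968   0.2499  -1.8813] [[ 0.9699 -0.2292  0.0815  0.4347]
 [-0.0737  0.0426  0.9964  0.0538]
 [-0.2319 -0.9724  0.0244  0.0625]
 [ 0.      0.      0.      1.    ]]
n 193 85 free-end dir tool [0.9527 0.3039 0.    ] world [ 0.8544 -0.0573 -0.5164] below horizontal deg 31.094360567213158 ext [-0.0104  0.0618] cost 0.0021640454039424154
yellow s [-0.0093 -0.0063 -0.0036]
offset mm [ 2.6224 -8.221  -0.3126]
```

Emit:
move_arm([
  {"grip":1,"linear":[-0.04,0.02,0],"twist":0},
  {"grip":1,"linear":[0,0.13,0],"twist":0},
  {"grip":1,"linear":[0.05,0,0],"twist":0},
  {"grip":1,"linear":[0.04,-0.07,0],"twist":0},
  {"grip":1,"linear":[0.025,-0.08,0],"twist":0},
])

```text
clock: 38.25
eef_pos: [0.4381, 0.0538, 0.0639]
tool_rot: [-0.688, 0.124, 0.062, 0.712]
ft_force: [-7.3, 1.6, -5.3]
grip_width: 0.0382
```

Run:
```python
from h import *
print(bot.get_obs()['ft_force'],pose())
axis(('side','scene'),XM=lambda W:(W[...,0]<.503)&(W[...,2]>.02))
```

```text
[-7.2635  1.5591 -5.3424] [[ 0.9617 -0.2587  0.0905  0.4381]
 [-0.0816  0.0448  0.9957  0.0538]
 [-0.2616 -0.9649  0.0219  0.0639]
 [ 0.      0.      0.      1.    ]]
n 206 105 free-end dir tool [ 0.8794  0.476  -0.    ] world [ 0.7226 -0.0505 -0.6894] below horizontal deg 43.584123718141385 ext [0.0041 0.0653] cost 0.001700882951254574
yellow s [-0.0118 -0.0093 -0.0064]
offset mm [ 2.7445 -5.0701  0.1515]
```

Emit:
move_arm([
  {"grip":1,"linear":[0.03,-0.07,0],"twist":0},
  {"grip":1,"linear":[0.035,-0.07,0],"twist":0},
  {"grip":1,"linear":[0.04,-0.06,0],"twist":0},
  {"grip":1,"linear":[0.04,-0.05,0],"twist":0},
  {"grip":1,"linear":[0,0,0],"twist":0},
])

```text
clock: 38.85
eef_pos: [0.4835, 0.0492, 0.1167]
tool_rot: [-0.688, 0.126, 0.058, 0.712]
ft_force: [1.1, -1.0, -1.9]
grip_width: 0.0379
```

Run:
```python
from h import *
print(bot.get_obs()['ft_force'],pose())
axis(('side','scene'),XM=lambda W:(W[...,0]<.503)&(W[...,2]>.02))
```

```text
[ 1.0772 -0.9614 -1.9427] [[ 0.9616 -0.2557  0.0997  0.4835]
 [-0.0909  0.0458  0.9948  0.0492]
 [-0.259  -0.9657  0.0208  0.1167]
 [ 0.      0.      0.      1.    ]]
n 9 118 free-end dir tool [-0.9894 -0.145  -0.    ] world [-0.9144  0.0833  0.3962] below horizontal deg -23.343590351246988 ext [0.0017 0.0182] cost 0.0013739479497546433
yellow s [0.0024 0.0086 0.0141]
offset mm [  2.4892 -16.9875   5.1138]
```

Emit:
move_arm([
  {"grip":1,"linear":[-0.15,-0.05,0],"twist":0},
  {"grip":1,"linear":[-0.1,0.05,0.02],"twist":0},
  {"grip":1,"linear":[0.02,0.14,0.01],"twist":0},
  {"grip":1,"linear":[0.03,0.14,0],"twist":0},
  {"grip":1,"linear":[0,0,0],"twist":0},
])

```text
clock: 39.45
eef_pos: [0.4258, 0.0618, 0.0725]
tool_rot: [-0.688, 0.128, 0.058, 0.712]
ft_force: [-1.0, 0.8, -1.5]
grip_width: 0.0382
```

Run:
```python
from h import *
print(bot.get_obs()['ft_force'],pose())
axis(('side','scene'),XM=lambda W:(W[...,0]<.503)&(W[...,2]>.02))
```

```text
[-0.9699  0.7664 -1.5213] [[ 0.9605 -0.2589  0.1022  0.4258]
 [-0.0935  0.0459  0.9946  0.0618]
 [-0.2622 -0.9648  0.0199  0.0725]
 [ 0.      0.      0.      1.    ]]
n 276 92 free-end dir tool [ 0.8116  0.5843 -0.    ] world [ 0.6282 -0.0491 -0.7765] below horizontal deg 50.940322401532804 ext [-0.0186  0.0632] cost 0.0018639395743271685
yellow s [-0.0133 -0.0102 -0.0075]
offset mm [ 3.7758 -5.2446  0.0321]
```

Emit:
move_arm([
  {"grip":1,"linear":[0.06,0.1,0],"twist":0},
  {"grip":1,"linear":[0.07,0.01,0],"twist":0},
  {"grip":1,"linear":[0.035,-0.06,0],"twist":0},
  {"grip":1,"linear":[0.04,-0.06,0],"twist":0},
  {"grip":1,"linear":[0.04,-0.05,0],"twist":0},
])

```text
clock: 40.05
eef_pos: [0.46, 0.0576, 0.0771]
tool_rot: [-0.686, 0.142, 0.071, 0.71]
ft_force: [-6.5, 3.1, -5.5]
grip_width: 0.038
```

Run:
```python
from h import *
print(bot.get_obs()['ft_force'],pose())
axis(('side','scene'),XM=lambda W:(W[...,0]<.503)&(W[...,2]>.02))
```

```text
[-6.4575  3.1323 -5.4865] [[ 0.9493 -0.2965  0.1042  0.46  ]
 [-0.0938  0.0492  0.9944  0.0576]
 [-0.3    -0.9537  0.0189  0.0771]
 [ 0.      0.      0.      1.    ]]
n 187 115 free-end dir tool [0.5441 0.839  0.    ] world [ 0.2677 -0.0097 -0.9635] below horizontal deg 74.46268605810928 ext [-0.0312  0.0602] cost 0.00181874826145638
yellow s [-0.0153 -0.0123 -0.0091]
offset mm [ 5.2409 -3.3985  0.275 ]
```

Emit:
move_arm([
  {"grip":1,"linear":[0.04,-0.025,0],"twist":0},
  {"grip":1,"linear":[0.045,-0.025,0],"twist":0},
  {"grip":1,"linear":[0.045,-0.02,0],"twist":0},
  {"grip":1,"linear":[-0.06,0,0],"twist":0},
  {"grip":1,"linear":[-0.03,-0.15,0],"twist":0},
])

```text
clock: 40.65
eef_pos: [0.4639, 0.0546, 0.1203]
tool_rot: [-0.684, 0.159, 0.086, 0.707]
ft_force: [-0.1, -0.2, -1.6]
grip_width: 0.0383
```

Emit:
move_arm([
  {"grip":1,"linear":[0,-0.22,0],"twist":0},
  {"grip":1,"linear":[0.1,-0.2,0],"twist":0},
  {"grip":1,"linear":[0.2,0,-0.03],"twist":0},
  {"grip":1,"linear":[0.15,0.03,-0.05],"twist":0},
  {"grip":1,"linear":[0,0,0],"twist":0},
])

```text
clock: 41.15
eef_pos: [0.5805, 0.0251, 0.1786]
tool_rot: [-0.684, 0.152, 0.078, 0.709]
ft_force: [0.2, -1.0, -3.1]
grip_width: 0.0379
```

Run:
```python
from h import *
print(bot.get_obs()['ft_force'],pose())
held(XM=lambda W:W[...,2]>.1)
```

```text
[ 0.2458 -1.042  -3.0922] [[ 0.9417 -0.3188  0.1076  0.5805]
 [-0.0962  0.0513  0.994   0.0251]
 [-0.3224 -0.9464  0.0177  0.1786]
 [ 0.      0.      0.      1.    ]]
n 268 125 free-end dir tool [0.4505 0.8928 0.    ] world [ 0.1396  0.0025 -0.9902] below horizontal deg 81.97220448602106 ext [-0.0288  0.0596] cost 0.0016893675315681075
yellow s [-0.0162 -0.0136 -0.0105]
offset mm [ 0.1525 -0.0769  0.9547]
bottom@0.060 [0.5952 0.0252 0.1372]
bottom@0.065 [0.5959 0.0252 0.1322]
bottom@0.070 [0.5966 0.0252 0.1273]
bottom@0.078 [0.5977 0.0253 0.1194]
```

Emit:
move_arm([
  {"grip":1,"linear":[0.02,0.03,-0.03],"twist":0},
  {"grip":1,"linear":[0.02,0.04,-0.02],"twist":0},
  {"grip":1,"linear":[0.015,0.05,0],"twist":0},
  {"grip":1,"linear":[0.01,0.02,0],"twist":0},
  {"grip":1,"linear":[0,0,0],"twist":0},
])

```text
clock: 41.75
eef_pos: [0.5782, 0.0172, 0.1505]
tool_rot: [-0.684, 0.151, 0.079, 0.709]
ft_force: [-0.2, -0.1, -2.4]
grip_width: 0.0384
```

Run:
```python
from h import *
print(bot.get_obs()['ft_force'],pose())
held(XM=lambda W:W[...,2]>.09)
```

```text
[-0.2296 -0.0686 -2.3653] [[ 0.9419 -0.3189  0.1053  0.5782]
 [-0.0936  0.052   0.9943  0.0172]
 [-0.3225 -0.9464  0.0191  0.1505]
 [ 0.      0.      0.      1.    ]]
n 229 102 free-end dir tool [0.4385 0.8987 0.    ] world [ 0.1264  0.0056 -0.992 ] below horizontal deg 82.73060118806715 ext [-0.0261  0.0596] cost 0.0016750981047015234
yellow s [-0.016  -0.0132 -0.0098]
offset mm [ 1.2748 -0.6219  0.3629]
bottom@0.060 [0.5933 0.0167 0.1091]
bottom@0.065 [0.594  0.0167 0.1042]
bottom@0.070 [0.5946 0.0168 0.0992]
bottom@0.078 [0.5956 0.0168 0.0913]
```

Emit:
move_arm([
  {"grip":1,"linear":[0.03,0.02,-0.003],"twist":0},
  {"grip":1,"linear":[0.02,0.04,-0.003],"twist":0},
  {"grip":1,"linear":[0.02,0.05,0],"twist":0},
  {"grip":1,"linear":[0.02,0.05,0],"twist":0},
  {"grip":1,"linear":[0.01,0.03,0],"twist":0},
])

```text
clock: 42.35
eef_pos: [0.5861, 0.0174, 0.1263]
tool_rot: [-0.684, 0.147, 0.075, 0.711]
ft_force: [-3.4, -0.1, 13.1]
grip_width: 0.0381
```

Run:
```python
from h import *
print(bot.get_obs()['ft_force'],pose())
held(XM=lambda W:W[...,2]>.09)
```

```text
[-3.3708 -0.1078 13.0765] [[ 0.9456 -0.3072  0.1072  0.5861]
 [-0.0951  0.0542  0.994   0.0174]
 [-0.3111 -0.9501  0.0221  0.1263]
 [ 0.      0.      0.      1.    ]]
n 164 105 free-end dir tool [0.4627 0.8865 0.    ] world [ 0.1653  0.0041 -0.9862] below horizontal deg 80.48402914485803 ext [-0.0278  0.0512] cost 0.0016435888321994182
yellow s [-0.0165 -0.0137 -0.0103]
offset mm [-0.3415  0.1783  0.9536]
bottom@0.060 [0.6016 0.0176 0.0851]
bottom@0.065 [0.6024 0.0177 0.0802]
bottom@0.070 [0.6033 0.0177 0.0753]
bottom@0.078 [0.6046 0.0177 0.0674]
```

Emit:
move_arm([
  {"grip":1,"linear":[-0.01,-0.02,-0.007],"twist":0},
  {"grip":1,"linear":[-0.015,0,-0.007],"twist":0},
  {"grip":1,"linear":[0.008,0.03,0],"twist":0},
  {"grip":1,"linear":[0.01,0.04,0],"twist":0},
  {"grip":1,"linear":[0.01,0.04,0],"twist":0},
])

```text
clock: 42.95
eef_pos: [0.5828, 0.0179, 0.1109]
tool_rot: [-0.682, 0.144, 0.072, 0.713]
ft_force: [2.1, -1.0, 49.8]
grip_width: 0.0378
```

Run:
```python
from h import *
print(bot.get_obs()['ft_force'],pose())
held(XM=lambda W:W[...,2]>.09)
```

```text
[ 2.0779 -0.994  49.8487] [[ 0.948  -0.2996  0.1071  0.5828]
 [-0.0936  0.0592  0.9939  0.0179]
 [-0.3041 -0.9522  0.0281  0.1109]
 [ 0.      0.      0.      1.    ]]
n 68 88 free-end dir tool [ 0.3008  0.9537 -0.    ] world [-0.0005  0.0283 -0.9996] below horizontal deg 88.37642289742278 ext [-0.0338  0.0348] cost 0.0016389608091531562
yellow s [-0.017  -0.013  -0.0089]
offset mm [ 3.6653 -1.1562  0.4125]
bottom@0.060 [0.5923 0.0185 0.0691]
bottom@0.065 [0.5923 0.0186 0.0641]
bottom@0.070 [0.5923 0.0187 0.0591]
bottom@0.078 [0.5923 0.019  0.0511]
```

Emit:
move_arm([
  {"grip":1,"linear":[-0.05,-0.01,0],"twist":0},
  {"grip":1,"linear":[-0.06,0.01,0],"twist":0},
  {"grip":1,"linear":[-0.06,0.01,0],"twist":0},
  {"grip":1,"linear":[-0.06,0.01,0],"twist":0},
  {"grip":1,"linear":[-0.06,0.01,0],"twist":0},
])

```text
clock: 43.55
eef_pos: [0.5558, 0.0215, 0.1178]
tool_rot: [-0.686, 0.12, 0.048, 0.716]
ft_force: [13.0, -0.2, -1.5]
grip_width: 0.0379
```

Emit:
move_arm([
  {"grip":1,"linear":[-0.06,0.02,0],"twist":0},
  {"grip":1,"linear":[-0.06,0.02,0],"twist":0},
  {"grip":1,"linear":[-0.06,0.02,0],"twist":0},
  {"grip":1,"linear":[-0.06,0.02,0],"twist":0},
  {"grip":1,"linear":[0,0.02,0],"twist":0},
])

```text
clock: 44.05
eef_pos: [0.5275, 0.0246, 0.1097]
tool_rot: [-0.689, 0.1, 0.029, 0.717]
ft_force: [-1.1, 0.2, 13.3]
grip_width: 0.038
```

Run:
```python
from h import *
print(bot.get_obs()['ft_force'],pose())
```

```text
[-1.1353  0.19   13.2545] [[ 0.9781 -0.1803  0.1037  0.5275]
 [-0.0963  0.0492  0.9941  0.0246]
 [-0.1844 -0.9824  0.0308  0.1097]
 [ 0.      0.      0.      1.    ]]
```

Run:
```python
from h import *
held(XM=lambda W:W[...,2]>.09)
im,d,W=shot('side');im2,d,W=shot('scene'); cv2.imwrite('pics/s10.png',np.hstack([cv2.resize(im[140:260,260:380],(400,400)),cv2.resize(im2[170:290,300:420],(400,400))]))
```

```text
n 277 12 free-end dir tool [ 0.9217  0.3879 -0.    ] world [ 0.8316 -0.0697 -0.551 ] below horizontal deg 33.43305048878761 ext [-0.018   0.0663] cost 0.0019766009655788792
yellow s [-0.011  -0.0072 -0.0059]
offset mm [ 1.9021 -4.5203 -0.4272]
bottom@0.060 [0.5834 0.0187 0.0994]
bottom@0.065 [0.5876 0.0183 0.0966]
bottom@0.070 [0.5918 0.018  0.0939]
bottom@0.078 [0.5984 0.0174 0.0895]
```

View pics/s10.png

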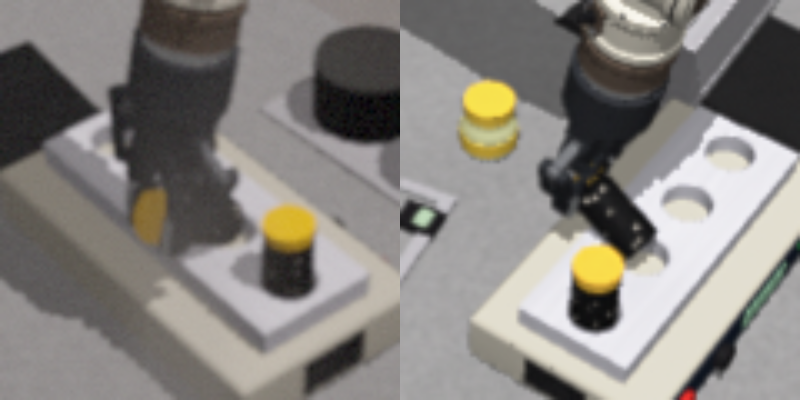

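Emit:
move_arm([
  {"grip":1,"linear":[-0.04,-0.2,0],"twist":0},
  {"grip":1,"linear":[-0.18,-0.03,0.03],"twist":0},
  {"grip":1,"linear":[-0.18,0.03,0.03],"twist":0},
  {"grip":1,"linear":[-0.17,0.03,0.03],"twist":0},
  {"grip":1,"linear":[0.03,0.16,0],"twist":0},
])

```text
clock: 44.75
eef_pos: [0.4257, 0.0509, 0.1269]
tool_rot: [-0.691, 0.1, 0.027, 0.716]
ft_force: [2.1, -0.1, -2.5]
grip_width: 0.038
```

Emit:
move_arm([
  {"grip":1,"linear":[0.03,0.17,0],"twist":0},
  {"grip":1,"linear":[0.03,0.13,0],"twist":0},
  {"grip":1,"linear":[0,0,0],"twist":0},
  {"grip":1,"linear":[0,0,0],"twist":0},
  {"grip":1,"linear":[0,0,0],"twist":0},
])

```text
clock: 45.25
eef_pos: [0.4184, 0.0506, 0.0571]
tool_rot: [-0.692, 0.106, 0.033, 0.713]
ft_force: [0.6, -0.0, -1.8]
grip_width: 0.0384
```

Run:
```python
from h import *
print(bot.get_obs()['ft_force'],pose())
axis(('side','scene'),XM=lambda W:(W[...,0]<.503)&(W[...,2]>.02))
delta([.43,.054,.044],86.9)
```

```text
[ 0.5694 -0.0156 -1.8386] [[ 0.9756 -0.1927  0.1056  0.4184]
 [-0.0999  0.0393  0.9942  0.0506]
 [-0.1958 -0.9805  0.0191  0.0571]
 [ 0.      0.      0.      1.    ]]
n 250 88 free-end dir tool [0.8992 0.4376 0.    ] world [ 0.7928 -0.0726 -0.6051] below horizontal deg 37.235629057744994 ext [-0.0165  0.0664] cost 0.0019394275559074955
yellow s [-0.0097 -0.0074 -0.0033]
offset mm [ 2.3111 -4.7484  0.1175]
tcp [0.4193 0.0508 0.0577] jaw yaw 83.94 linear total [0.0637 0.0579 0.0203]
twist total -0.025860939065375888  rot deg 2.963445325382068
```

Emit:
move_arm([
  {"grip":1,"linear":[0.06,0.05,0.01],"twist":-0.01},
  {"grip":1,"linear":[0.07,0.01,0],"twist":0},
  {"grip":1,"linear":[0.04,-0.07,0],"twist":0},
  {"grip":1,"linear":[0.03,-0.08,0],"twist":0},
  {"grip":1,"linear":[0.03,-0.07,0],"twist":0},
])

```text
clock: 45.85
eef_pos: [0.4478, 0.0484, 0.0793]
tool_rot: [-0.69, 0.115, 0.057, 0.713]
ft_force: [-6.9, -2.0, -5.8]
grip_width: 0.0385
```

Run:
```python
from h import *
print(bot.get_obs()['ft_force'],pose())
axis(('side','scene'),XM=lambda W:(W[...,0]<.503)&(W[...,2]>.02))
```

```text
[-6.9151 -1.9617 -5.766 ] [[ 0.967  -0.2402  0.0853  0.4478]
 [-0.0773  0.0424  0.9961  0.0484]
 [-0.2428 -0.9698  0.0225  0.0793]
 [ 0.      0.      0.      1.    ]]
n 209 109 free-end dir tool [0.7114 0.7028 0.    ] world [ 0.5191 -0.0252 -0.8543] below horizontal deg 58.687010477245316 ext [-0.0268  0.0618] cost 0.001879951252404401
yellow s [-0.0129 -0.0095 -0.0056]
offset mm [ 3.6213 -3.6654 -0.3464]
```

Emit:
move_arm([
  {"grip":1,"linear":[-0.04,0.03,0],"twist":0},
  {"grip":1,"linear":[0,0.11,0],"twist":0},
  {"grip":1,"linear":[0.06,0,0],"twist":0},
  {"grip":1,"linear":[0.04,-0.06,0],"twist":0},
  {"grip":1,"linear":[0.04,-0.06,0],"twist":0},
])

```text
clock: 46.45
eef_pos: [0.4584, 0.0471, 0.0741]
tool_rot: [-0.689, 0.12, 0.062, 0.712]
ft_force: [-6.9, -1.6, -4.5]
grip_width: 0.0379
```

Run:
```python
from h import *
print(bot.get_obs()['ft_force'],pose())
axis(('side','scene'),XM=lambda W:(W[...,0]<.503)&(W[...,2]>.02))
```

```text
[-6.917  -1.6195 -4.5491] [[ 0.9634 -0.254   0.086   0.4584]
 [-0.0775  0.0433  0.9961  0.0471]
 [-0.2567 -0.9662  0.022   0.0741]
 [ 0.      0.      0.      1.    ]]
n 194 123 free-end dir tool [ 0.6048  0.7964 -0.    ] world [ 0.3804 -0.0124 -0.9247] below horizontal deg 67.62832504892155 ext [-0.0294  0.0615] cost 0.0016957853120881895
yellow s [-0.0134 -0.0107 -0.0059]
offset mm [ 1.8027 -1.3691 -0.2949]
```

Emit:
move_arm([
  {"grip":1,"linear":[0.035,-0.045,0],"twist":0},
  {"grip":1,"linear":[0.04,-0.035,0],"twist":0},
  {"grip":1,"linear":[0.045,-0.025,0],"twist":0},
  {"grip":1,"linear":[0.045,-0.02,0],"twist":0},
  {"grip":1,"linear":[-0.07,0,0],"twist":0},
])

```text
clock: 47.05
eef_pos: [0.4651, 0.045, 0.0958]
tool_rot: [-0.687, 0.135, 0.076, 0.71]
ft_force: [0.2, 0.1, -2.0]
grip_width: 0.0381
```

Emit:
move_arm([
  {"grip":1,"linear":[-0.03,-0.15,0],"twist":0},
  {"grip":1,"linear":[0,-0.22,0],"twist":0},
  {"grip":1,"linear":[0.1,-0.2,0],"twist":0},
  {"grip":1,"linear":[0.2,0,-0.03],"twist":0},
  {"grip":1,"linear":[0.15,0.03,-0.05],"twist":0},
])

```text
clock: 47.55
eef_pos: [0.5758, 0.0182, 0.185]
tool_rot: [-0.687, 0.131, 0.075, 0.711]
ft_force: [-0.2, 0.7, -2.5]
grip_width: 0.0383
```

```bash
cat >> h.py <<'E'
def go(p,zb,L=.064,XM=lambda W:W[...,2]>.09):
    "linear needed to bring held core bottom to (p,zb)"
    a,T,off=axis(XM=XM); b=T[:3,3]-.019*T[:3,1]+T[:3,:3]@off+L*(T[:3,:3]@a)
    print('bottom',b,'lin horiz',T[:3,:3].T@np.array([p[0]-b[0],p[1]-b[1],0])/.2,'lin down',T[:3,:3].T@np.array([0,0,zb-b[2]])/.2)
E
python3 - <<'E'
from h import *
print(bot.get_obs()['ft_force'],pose())
go([.597,.0157],.09)
E
```

```text
[-0.1565  0.667  -2.46  ] [[ 0.9543 -0.2869  0.0842  0.5758]
 [-0.0745  0.0446  0.9962  0.0182]
 [-0.2895 -0.9569  0.0211  0.185 ]
 [ 0.      0.      0.      1.    ]]
n 238 117 free-end dir tool [ 0.4405  0.8978 -0.    ] world [ 0.1628  0.0072 -0.9866] below horizontal deg 80.62243106162823 ext [-0.0311  0.0641] cost 0.0015452496383254462
yellow s [-0.0155 -0.0124 -0.0093]
offset mm [-0.4376  0.2147 -0.5457]
bottom [0.5911 0.0173 0.1399] lin horiz [ 0.0286 -0.0088 -0.0056] lin down [ 0.0723  0.2389 -0.0053]
```

Emit:
move_arm([
  {"grip":1,"linear":[0.03,0.04,-0.005],"twist":0},
  {"grip":1,"linear":[0.025,0.07,-0.003],"twist":0},
  {"grip":1,"linear":[0.025,0.07,0],"twist":0},
  {"grip":1,"linear":[0.02,0.05,0],"twist":0},
  {"grip":1,"linear":[0,0,0],"twist":0},
])

```text
clock: 48.15
eef_pos: [0.5822, 0.0157, 0.1344]
tool_rot: [-0.687, 0.131, 0.072, 0.711]
ft_force: [0.6, 0.1, 0.1]
grip_width: 0.0384
```

Run:
```python
from h import *
print(bot.get_obs()['ft_force'],pose()[:3,3])
go([.597,.0157],.062); go([.597,.0157],.062)
```

```text
[0.646  0.1209 0.0961] [0.5822 0.0157 0.1344]
n 205 106 free-end dir tool [ 0.3879  0.9217 -0.    ] world [ 0.1092  0.011  -0.994 ] below horizontal deg 83.70116136211398 ext [-0.0281  0.0572] cost 0.0016200871096458984
yellow s [-0.0148 -0.0119 -0.0094]
offset mm [-0.2254  0.0949  0.4955]
bottom [0.5944 0.016  0.089 ] lin horiz [ 0.0125 -0.0038 -0.0005] lin down [ 0.0386  0.1292 -0.0028]
n 219 104 free-end dir tool [ 0.3618  0.9322 -0.    ] world [ 0.0816  0.0136 -0.9966] below horizontal deg 85.2537203574252 ext [-0.0309  0.057 ] cost 0.0015808176502741036
yellow s [-0.0141 -0.0116 -0.0087]
offset mm [ 1.4658 -0.5689  0.3386]
bottom [0.5946 0.0159 0.0891] lin horiz [ 0.0116 -0.0035 -0.0001] lin down [ 0.0388  0.13   -0.0028]
```

Emit:
move_arm([
  {"grip":1,"linear":[0.02,-0.01,0],"twist":0},
  {"grip":1,"linear":[0.01,0.03,0],"twist":0},
  {"grip":1,"linear":[0.01,0.04,0],"twist":0},
  {"grip":1,"linear":[0.01,0.04,0],"twist":0},
  {"grip":1,"linear":[0.005,0.03,0],"twist":0},
])

```text
clock: 48.85
eef_pos: [0.5853, 0.0176, 0.1154]
tool_rot: [-0.686, 0.13, 0.071, 0.712]
ft_force: [-0.9, 0.5, -2.6]
grip_width: 0.038
```

Run:
```python
from h import *
print(bot.get_obs()['ft_force'],pose())
go([.597,.0157],.06)
```

```text
[-0.8978  0.5402 -2.6484] [[ 0.9562 -0.279   0.0879  0.5853]
 [-0.0776  0.048   0.9958  0.0176]
 [-0.2821 -0.9591  0.0243  0.1154]
 [ 0.      0.      0.      1.    ]]
n 94 95 free-end dir tool [0.4168 0.909  0.    ] world [ 0.145   0.0113 -0.9894] below horizontal deg 81.6385921390698 ext [-0.0316  0.0399] cost 0.0013870942189813413
yellow s [-0.0151 -0.0119 -0.0098]
offset mm [-2.0312  0.9315  0.7152]
bottom [0.5978 0.0184 0.07  ] lin horiz [-0.0026  0.0004 -0.0136] lin down [ 0.0141  0.0479 -0.0012]
```

Emit:
move_arm([
  {"grip":1,"linear":[0.008,0.03,-0.005],"twist":0},
  {"grip":1,"linear":[0.008,0.03,-0.005],"twist":0},
  {"grip":1,"linear":[0.005,0.03,0],"twist":0},
  {"grip":1,"linear":[-0.04,0.03,0],"twist":0},
  {"grip":1,"linear":[-0.05,0.03,0],"twist":0},
])

```text
clock: 49.45
eef_pos: [0.5812, 0.0179, 0.1131]
tool_rot: [-0.687, 0.112, 0.053, 0.716]
ft_force: [16.1, -2.0, 5.6]
grip_width: 0.0384
```

Run:
```python
from h import *
print(bot.get_obs()['ft_force'],pose())
go([.597,.0157],.06)
```

```text
[16.1239 -1.991   5.6181] [[ 0.9691 -0.2306  0.0873  0.5812]
 [-0.078   0.0494  0.9957  0.0179]
 [-0.234  -0.9718  0.0299  0.1131]
 [ 0.      0.      0.      1.    ]]
n 77 92 free-end dir tool [ 0.3521  0.936  -0.    ] world [ 0.1253  0.0187 -0.9919] below horizontal deg 82.72020281933194 ext [-0.0333  0.0397] cost 0.0014297347692524274
yellow s [-0.0145 -0.0112 -0.0067]
offset mm [ 0.8238 -0.3099  1.0473]
bottom [0.5946 0.0191 0.0682] lin horiz [ 0.0131 -0.0036 -0.0161] lin down [ 0.0096  0.0397 -0.0012]
```

Emit:
move_arm([
  {"grip":1,"linear":[0.01,0.05,0],"twist":0},
  {"grip":1,"linear":[-0.04,0.05,0],"twist":0},
  {"grip":1,"linear":[-0.05,0.05,0],"twist":0},
  {"grip":1,"linear":[-0.05,0.05,0],"twist":0},
  {"grip":1,"linear":[-0.05,0.05,0],"twist":0},
])

```text
clock: 50.05
eef_pos: [0.5783, 0.0193, 0.112]
tool_rot: [-0.691, 0.072, 0.013, 0.719]
ft_force: [10.5, -3.5, 26.1]
grip_width: 0.0383
```

Run:
```python
from h import *
print(bot.get_obs()['ft_force'],pose())
go([.597,.0157],.06)
```

```text
[10.4585 -3.4972 26.0949] [[ 0.9892 -0.1193  0.0856  0.5783]
 [-0.0808  0.0444  0.9957  0.0193]
 [-0.1226 -0.9919  0.0343  0.112 ]
 [ 0.      0.      0.      1.    ]]
n 70 45 free-end dir tool [ 0.3409  0.9401 -0.    ] world [ 0.225   0.0142 -0.9742] below horizontal deg 76.96871964580271 ext [-0.0255  0.0426] cost 0.0016927295461163987
yellow s [-0.0141 -0.0108 -0.0067]
offset mm [ 0.8594 -0.3116  0.1602]
bottom [0.5958 0.0195 0.0687] lin horiz [ 0.0074 -0.0015 -0.0183] lin down [ 0.0053  0.0429 -0.0015]
```

Emit:
move_arm([
  {"grip":1,"linear":[-0.04,0.04,0],"twist":0},
  {"grip":0.1,"linear":[0,0,0],"twist":0},
  {"grip":0.1,"linear":[0,0,0],"twist":0},
  {"grip":0.1,"linear":[0,-0.15,0],"twist":0},
  {"grip":0.1,"linear":[0,-0.2,0],"twist":0},
])

```text
clock: 50.65
eef_pos: [0.5803, 0.0161, 0.1774]
tool_rot: [-0.692, 0.07, 0.011, 0.719]
ft_force: [0.1, 0.2, -0.3]
grip_width: 0.0768
```

Emit:
move_arm([
  {"grip":0,"linear":[0,0,0],"twist":0.075},
  {"grip":0,"linear":[0,0,0],"twist":0.075},
  {"grip":0,"linear":[0,0,0],"twist":0.075},
  {"grip":0,"linear":[0,0,0],"twist":0.075},
  {"grip":0,"linear":[0,0,0],"twist":0.075},
])

```text
clock: 51.15
eef_pos: [0.5791, 0.0162, 0.1756]
tool_rot: [0.648, -0.333, 0.242, -0.641]
ft_force: [-0.1, -0.6, 0.5]
grip_width: 0.0851
```

Emit:
move_arm([
  {"grip":0,"linear":[0,0,0],"twist":0.075},
  {"grip":0,"linear":[0,0,0],"twist":0.075},
  {"grip":0,"linear":[0,0,0],"twist":0.075},
  {"grip":0,"linear":[0,0,0],"twist":0.075},
  {"grip":0,"linear":[0,0,0],"twist":0.075},
])

```text
clock: 51.65
eef_pos: [0.5731, 0.0165, 0.1657]
tool_rot: [-0.52, 0.549, -0.456, 0.469]
ft_force: [-0.4, 0.3, 0.4]
grip_width: 0.0856
```

Run:
```python
from h import *
print(bot.get_obs()['ft_force'],pose())
standing(); delta([.592,.018,.114],-3)
```

```text
[-0.4245  0.2989  0.4113] [[-0.0206 -0.1433  0.9895  0.5731]
 [-0.999   0.0431 -0.0145  0.0165]
 [-0.0406 -0.9887 -0.144   0.1657]
 [ 0.      0.      0.      1.    ]]
scene top [0.5749 0.017 ] 0.023041782900691032 z 0.1431495135886242 152
scene top [ 0.5908 -0.0586] 0.02229352481663227 z 0.14027504432973043 172
lid (array([0.4843, 0.3918]), array([327.4002, 115.7177]), np.float32(65.50984))
core [ 0.5931 -0.1086] [ 16.7139 179.8736] 179.97983 320
core [ 0.6319 -0.2885] [38.7882 81.3937] 110.27181 459
side top [0.5761 0.0203] 0.022738203406333923 z 0.1434256097077276 172
side top [ 0.5949 -0.0581] 0.02230893261730671 z 0.1405398811638826 172
lid (array([0.4652, 0.4042]), array([125.6201, 313.5668]), np.float32(90.35945))
core [ 0.5921 -0.1081] [ 16.0386 176.9601] 179.97638 304
core [ 0.6301 -0.2878] [35.8129 81.4519] 109.71148 444
tcp [0.5731 0.0165 0.1656] jaw yaw -0.47 linear total [0.0019 0.2419 0.1308]
twist total 0.022113146451241825  rot deg -2.5339799268217007
```

Emit:
move_arm([
  {"grip":0,"linear":[0,0.02,0.07],"twist":0.02},
  {"grip":0,"linear":[0,0.07,0.04],"twist":0},
  {"grip":0,"linear":[0,0.09,0.02],"twist":0},
  {"grip":0,"linear":[0,0.06,0.01],"twist":0},
  {"grip":1,"linear":[0,0,0],"twist":0},
])

```text
clock: 52.25
eef_pos: [0.5911, 0.0181, 0.1066]
tool_rot: [-0.518, 0.557, -0.459, 0.46]
ft_force: [-0.7, -0.2, -0.3]
grip_width: 0.0731
```

Emit:
move_arm([
  {"grip":1,"linear":[0,0,0],"twist":0},
  {"grip":1,"linear":[0,0,0],"twist":0},
  {"grip":1,"linear":[0,0,0],"twist":0},
  {"grip":1,"linear":[0,0.03,0],"twist":0},
  {"grip":1,"linear":[0,0.03,-0.04],"twist":0},
])

```text
clock: 52.75
eef_pos: [0.594, 0.0173, 0.106]
tool_rot: [-0.511, 0.548, -0.467, 0.469]
ft_force: [19.6, -0.3, 5.0]
grip_width: 0.0408
```

Emit:
move_arm([
  {"grip":1,"linear":[0,0.03,-0.05],"twist":0},
  {"grip":1,"linear":[0,0.03,-0.05],"twist":0},
  {"grip":1,"linear":[0,0.03,-0.05],"twist":0},
  {"grip":1,"linear":[0,0.03,-0.04],"twist":0},
  {"grip":1,"linear":[0,0.02,0],"twist":0},
])

```text
clock: 53.25
eef_pos: [0.5955, 0.018, 0.1075]
tool_rot: [-0.487, 0.523, -0.493, 0.496]
ft_force: [-0.2, -3.3, 19.7]
grip_width: 0.0388
```

Run:
```python
from h import *
o=bot.get_obs();print(o['ft_force'],o['grip_width'],pose())
```

```text
[-0.2346 -3.2712 19.6942] 0.038831313908425424 [[-0.0338 -0.0193  0.9992  0.5955]
 [-0.9987  0.0394 -0.033   0.018 ]
 [-0.0387 -0.999  -0.0206  0.1075]
 [ 0.      0.      0.      1.    ]]
```

Emit:
move_arm([
  {"grip":0.1,"linear":[0,0,0],"twist":0},
  {"grip":0.1,"linear":[0,0,0],"twist":0},
  {"grip":0.1,"linear":[0,-0.15,0],"twist":0},
  {"grip":0.1,"linear":[0,-0.22,0],"twist":0},
  {"grip":0.3,"linear":[0,-0.1,0],"twist":-0.065},
])

```text
clock: 53.75
eef_pos: [0.5938, 0.0144, 0.2021]
tool_rot: [-0.521, 0.491, -0.457, 0.528]
ft_force: [-0.4, 0.1, 1.0]
grip_width: 0.0644
```

Emit:
move_arm([
  {"grip":0.3,"linear":[0.1,0,-0.02],"twist":-0.065},
  {"grip":0.3,"linear":[0.2,0,-0.04],"twist":-0.065},
  {"grip":0.3,"linear":[0.23,0,-0.05],"twist":0},
  {"grip":0.3,"linear":[0.23,0,-0.05],"twist":0},
  {"grip":0.3,"linear":[0.23,0,-0.05],"twist":0},
])

```text
clock: 54.25
eef_pos: [0.6178, -0.1835, 0.1975]
tool_rot: [-0.58, 0.409, -0.378, 0.595]
ft_force: [1.5, 0.2, -0.2]
grip_width: 0.0594
```

Emit:
move_arm([
  {"grip":0.3,"linear":[0.23,0.05,-0.06],"twist":0},
  {"grip":0.3,"linear":[0.23,0.1,-0.05],"twist":0},
  {"grip":0.3,"linear":[0.15,0.1,-0.05],"twist":0},
  {"grip":0.3,"linear":[0,0.05,0],"twist":0},
  {"grip":0.3,"linear":[0,0,0],"twist":0},
])

```text
clock: 54.75
eef_pos: [0.6295, -0.3148, 0.1258]
tool_rot: [-0.578, 0.414, -0.378, 0.593]
ft_force: [0.9, 0.3, -0.0]
grip_width: 0.0599
```

Run:
```python
from h import *
o=bot.get_obs();print(o['joint_pos'],pose()); standing(); delta([.6414,-.3161,.024],20.2)
```

```text
[-0.4752  0.7549  0.555   1.4189  0.0266  0.7133] [[ 0.3717 -0.0304  0.9279  0.6295]
 [-0.9268  0.0455  0.3727 -0.3148]
 [-0.0536 -0.9985 -0.0113  0.1258]
 [ 0.      0.      0.      1.    ]]
scene top [0.5958 0.0169] 0.02271687239408493 z 0.1403853481381105 152
scene top [ 0.5922 -0.0575] 0.021323824301362038 z 0.14052593965137417 170
lid (array([0.4624, 0.4038]), array([125.3962, 314.9084]), np.float32(90.26014))
core [ 0.6249 -0.108 ] [ 15.9791 113.866 ] 179.47539 229
core [ 0.6328 -0.2895] [39.3821 78.1975] 109.63976 371
side top [0.5986 0.0166] 0.02298050746321678 z 0.14040712471456307 163
side top [ 0.5935 -0.055 ] 0.02254491299390793 z 0.1408502669814613 170
lid (array([0.4648, 0.3306]), array([167.8681, 123.1648]), np.float32(89.92255))
core [ 0.5932 -0.1073] [ 14.8732 178.4069] 179.42805 315
core [ 0.6298 -0.2882] [37.8649 81.0821] 109.55723 451
tcp [ 0.6305 -0.3142  0.128 ] jaw yaw 21.97 linear total [0.0555 0.5174 0.0522]
twist total 0.015469911022830705  rot deg -1.77272122210222
```

Emit:
move_arm([
  {"grip":0.3,"linear":[0.03,0.1,0.03],"twist":0.015},
  {"grip":0.3,"linear":[0.02,0.14,0.02],"twist":0},
  {"grip":0.3,"linear":[0.01,0.15,0.01],"twist":0},
  {"grip":0.3,"linear":[0,0.12,0],"twist":0},
  {"grip":1,"linear":[0,0,0],"twist":0},
])

```text
clock: 55.35
eef_pos: [0.6469, -0.3125, 0.034]
tool_rot: [-0.577, 0.415, -0.389, 0.587]
ft_force: [-22.2, -9.7, 9.4]
grip_width: 0.0469
```

Emit:
move_arm([
  {"grip":1,"linear":[0,0,0],"twist":0},
  {"grip":1,"linear":[0,0,0],"twist":0},
  {"grip":1,"linear":[0,-0.05,0],"twist":0},
  {"grip":1,"linear":[0,-0.15,0],"twist":0},
  {"grip":1,"linear":[0,-0.2,0],"twist":0},
])

```text
clock: 55.85
eef_pos: [0.6429, -0.3098, 0.1155]
tool_rot: [-0.581, 0.419, -0.381, 0.584]
ft_force: [0.2, 0.1, -1.8]
grip_width: 0.038
```

Emit:
move_arm([
  {"grip":1,"linear":[-0.15,-0.1,-0.02],"twist":0},
  {"grip":1,"linear":[-0.2,0,-0.02],"twist":0},
  {"grip":1,"linear":[-0.18,0,-0.01],"twist":0.065},
  {"grip":1,"linear":[0,0,0],"twist":0.07},
  {"grip":1,"linear":[0,0,0],"twist":0.07},
])

```text
clock: 56.35
eef_pos: [0.6033, -0.2085, 0.159]
tool_rot: [-0.485, 0.523, -0.502, 0.49]
ft_force: [1.1, 0.2, -2.9]
grip_width: 0.0378
```

Run:
```python
from h import *
o=bot.get_obs();print(o['ft_force'],o['grip_width'],pose()); axis(); delta([.585,-.21,.024],-3)
```

```text
[ 1.1222  0.1563 -2.9333] 0.03777933860840084 [[-0.0505 -0.0153  0.9986  0.6033]
 [-0.9984  0.0265 -0.05   -0.2085]
 [-0.0257 -0.9995 -0.0166  0.159 ]
 [ 0.      0.      0.      1.    ]]
n 45 266 free-end dir tool [-0.9057  0.424  -0.    ] world [ 0.0392  0.9155 -0.4005] below horizontal deg 23.60870851812412 ext [-0.0238  0.0632] cost 0.0018935382403972815
yellow s [-0.014  -0.0087 -0.0025]
offset mm [ -5.3098 -11.3425   1.1004]
tcp [ 0.6038 -0.209   0.1589] jaw yaw -2.54 linear total [ 0.0268  0.6756 -0.0829]
twist total 0.004056657831450646  rot deg -0.46485874534162974
```

Emit:
move_arm([
  {"grip":1,"linear":[0,0.12,0],"twist":0},
  {"grip":1,"linear":[0,0.16,0],"twist":0},
  {"grip":1,"linear":[0,0.16,0],"twist":0},
  {"grip":1,"linear":[0,0.12,0],"twist":0},
  {"grip":1,"linear":[-0.04,0,0],"twist":0},
])

```text
clock: 56.95
eef_pos: [0.6083, -0.1978, 0.0512]
tool_rot: [-0.489, 0.512, -0.5, 0.499]
ft_force: [-0.1, 0.5, -2.7]
grip_width: 0.0379
```

Run:
```python
from h import *
print(bot.get_obs()['ft_force'],pose()[:3,3])
axis(('side','scene'),XM=lambda W:(W[...,1]<-.117)&(W[...,2]>.02))
```

```text
[-0.0638  0.4666 -2.7238] [ 0.6083 -0.1978  0.0512]
n 48 215 free-end dir tool [-0.9981 -0.0609  0.    ] world [0.0246 0.9962 0.0834] below horizontal deg -4.7842907039416955 ext [-0.0896  0.0654] cost 0.00359703832449416
yellow s [-0.0127 -0.0097  0.0006]
offset mm [-0.882  14.4437  1.6399]
```

Emit:
move_arm([
  {"grip":1,"linear":[-0.06,0,0],"twist":0},
  {"grip":1,"linear":[-0.06,0,0],"twist":0},
  {"grip":1,"linear":[-0.045,-0.07,0],"twist":0},
  {"grip":1,"linear":[-0.04,-0.07,0],"twist":0},
  {"grip":1,"linear":[-0.04,-0.07,0],"twist":0},
])

```text
clock: 57.55
eef_pos: [0.6142, -0.1582, 0.1066]
tool_rot: [0.492, -0.503, 0.512, -0.494]
ft_force: [-0.0, 0.6, -3.0]
grip_width: 0.0378
```

Run:
```python
from h import *
print(bot.get_obs()['ft_force'],pose())
axis(('side','scene'),XM=lambda W:(W[...,1]<-.117)&(W[...,2]>.02))
```

```text
[-0.0151  0.5501 -3.0036] [[-0.0287  0.0106  0.9995  0.6142]
 [-0.9996 -0.0078 -0.0286 -0.1582]
 [ 0.0075 -0.9999  0.0109  0.1066]
 [ 0.      0.      0.      1.    ]]
n 15 294 free-end dir tool [ 0.208  -0.9781 -0.    ] world [-0.0164 -0.2003  0.9796] below horizontal deg -78.40618798134143 ext [-0.0252  0.0385] cost 0.002439727374369697
yellow s [-0.0121  0.0058  0.016 ]
offset mm [-0.1772 -0.0377  0.7935]
```

Emit:
move_arm([
  {"grip":1,"linear":[0.06,-0.03,0],"twist":0},
  {"grip":1,"linear":[0,-0.15,0],"twist":0},
  {"grip":1,"linear":[0,-0.2,0],"twist":0},
  {"grip":1,"linear":[0,-0.1,0],"twist":0},
  {"grip":1,"linear":[0,0,0],"twist":0},
])

```text
clock: 58.15
eef_pos: [0.6132, -0.1699, 0.2073]
tool_rot: [0.493, -0.501, 0.511, -0.495]
ft_force: [-0.9, 0.1, -2.1]
grip_width: 0.0379
```

Run:
```python
from h import *
print(bot.get_obs()['ft_force'],bot.get_obs()['ft_torque'],pose())
for n in (('scene',),('side',),('wrist',)): axis(n,XM=lambda W:W[...,2]>.09)
im,d,W=shot('side');im2,d,W=shot('scene'); cv2.imwrite('pics/s11.png',np.hstack([cv2.resize(im[140:280,270:410],(400,400)),cv2.resize(im2[190:330,270:410],(400,400))]))
```

```text
[-0.8968  0.0561 -2.1082] [-0.1114  0.0357 -0.0288] [[-0.0242  0.0124  0.9996  0.6132]
 [-0.9997 -0.0074 -0.0241 -0.1699]
 [ 0.0071 -0.9999  0.0125  0.2073]
 [ 0.      0.      0.      1.    ]]
n 13 178 free-end dir tool [ 0.9728  0.2316 -0.    ] world [-0.0207 -0.9742 -0.2247] below horizontal deg 12.983270648935799 ext [-0.0458  0.0225] cost 0.0037076860020421785
yellow s [-0.0006  0.0134  0.021 ]
offset mm [ 1.0202 -4.2849  2.2112]
n 55 168 free-end dir tool [-0.9627  0.2704  0.    ] world [ 0.0263  0.9605 -0.2769] below horizontal deg 16.077590868111074 ext [-0.0187  0.0618] cost 0.002162930288809638
yellow s [-0.0146 -0.0116 -0.0043]
offset mm [1.0717 3.8158 1.7382]
n 13377 2379 free-end dir tool [-0.9771  0.2128  0.    ] world [ 0.0254  0.9755 -0.2186] below horizontal deg 12.627339614441592 ext [0.0047 0.0674] cost 0.002550340010010807
yellow s [-0.0108 -0.0062 -0.0019]
offset mm [1.6104 7.3937 0.2102]
```

View pics/s11.png

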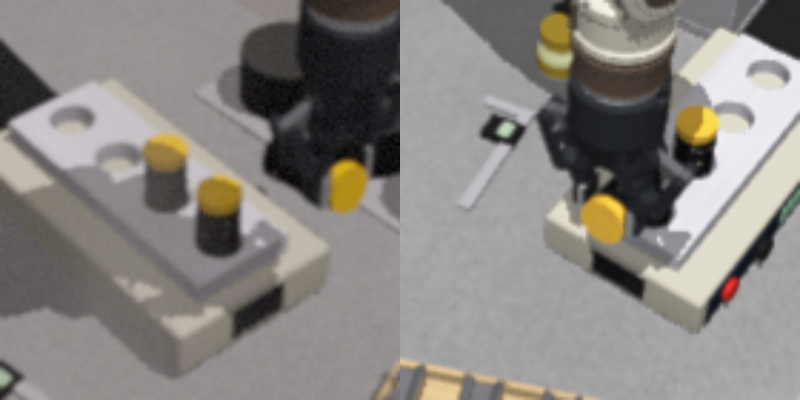

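Emit:
move_arm([
  {"grip":1,"linear":[0.1,0.1,0],"twist":0},
  {"grip":1,"linear":[0.06,0.2,0],"twist":0},
  {"grip":1,"linear":[0,0.2,0],"twist":0},
  {"grip":1,"linear":[0,0.2,0],"twist":0},
  {"grip":1,"linear":[0,0.15,0],"twist":0},
])

```text
clock: 58.9
eef_pos: [0.6108, -0.2026, 0.0253]
tool_rot: [0.494, -0.503, 0.508, -0.494]
ft_force: [-0.4, -0.5, -2.4]
grip_width: 0.038
```

Emit:
move_arm([
  {"grip":1,"linear":[-0.02,0.04,0],"twist":0},
  {"grip":1,"linear":[-0.05,0.01,0],"twist":0},
  {"grip":1,"linear":[-0.05,-0.01,0],"twist":0},
  {"grip":1,"linear":[-0.045,-0.06,0],"twist":0},
  {"grip":1,"linear":[-0.04,-0.065,0],"twist":0},
])

```text
clock: 59.4
eef_pos: [0.6066, -0.1755, 0.035]
tool_rot: [0.501, -0.502, 0.515, -0.481]
ft_force: [1.3, -14.4, -7.2]
grip_width: 0.0376
```

Run:
```python
from h import *
print(bot.get_obs()['ft_force'],pose())
axis(('wrist',),XM=lambda W:(W[...,1]<-.12)&(W[...,2]>.02))
```

```text
[  1.335  -14.3997  -7.1518] [[-0.0352 -0.008   0.9993  0.6066]
 [-0.9988 -0.0334 -0.0355 -0.1755]
 [ 0.0337 -0.9994 -0.0068  0.035 ]
 [ 0.      0.      0.      1.    ]]
n 9447 2490 free-end dir tool [-0.9757  0.2189 -0.    ] world [ 0.0326  0.9673 -0.2516] below horizontal deg 14.573987882539443 ext [-0.0531  0.0544] cost 0.0033143340657360576
yellow s [-0.0138 -0.0092 -0.0048]
offset mm [1.974  8.7983 0.4082]
```

Emit:
move_arm([
  {"grip":1,"linear":[-0.04,-0.065,0],"twist":0},
  {"grip":1,"linear":[0.03,0,0],"twist":0},
  {"grip":1,"linear":[0,0.06,0],"twist":0},
  {"grip":1,"linear":[-0.05,0,0],"twist":0},
  {"grip":1,"linear":[-0.045,-0.065,0],"twist":0},
])

```text
clock: 59.95
eef_pos: [0.6075, -0.1657, 0.0486]
tool_rot: [0.505, -0.498, 0.524, -0.472]
ft_force: [0.8, -21.3, -4.0]
grip_width: 0.0379
```

Run:
```python
from h import *
print(bot.get_obs()['ft_force'],pose())
axis(('wrist',),XM=lambda W:(W[...,1]<-.12)&(W[...,2]>.02))
axis(('side','scene'),XM=lambda W:(W[...,1]<-.12)&(W[...,2]>.02))
```

```text
[  0.7977 -21.2794  -3.9773] [[-0.0449 -0.0082  0.999   0.6075]
 [-0.9972 -0.0594 -0.0453 -0.1657]
 [ 0.0597 -0.9982 -0.0055  0.0486]
 [ 0.      0.      0.      1.    ]]
n 6611 2765 free-end dir tool [-0.9487 -0.3161  0.    ] world [0.0452 0.9649 0.2589] below horizontal deg -15.003727628410413 ext [-0.0895  0.0373] cost 0.004741299614348189
yellow s [-0.0114 -0.0051 -0.0006]
offset mm [-1.4149  4.2464  1.3166]
n 160 355 free-end dir tool [ 0.7207 -0.6933 -0.    ] world [-0.026  -0.6787  0.7339] below horizontal deg -47.21779212877965 ext [-0.0475  0.029 ] cost 0.003372291088455695
yellow s [0.0115 0.0182 0.0233]
offset mm [4.2874 4.4568 0.2523]
```

Emit:
move_arm([
  {"grip":1,"linear":[-0.035,-0.055,0],"twist":0},
  {"grip":1,"linear":[-0.04,-0.05,0],"twist":0},
  {"grip":1,"linear":[-0.045,-0.04,0],"twist":0},
  {"grip":1,"linear":[-0.05,-0.03,0],"twist":0},
  {"grip":1,"linear":[-0.05,-0.025,0],"twist":0},
])

```text
clock: 60.6
eef_pos: [0.6052, -0.1373, 0.085]
tool_rot: [0.514, -0.492, 0.535, -0.455]
ft_force: [0.3, -12.6, -0.4]
grip_width: 0.036
```

Run:
```python
from h import *
print(bot.get_obs()['ft_force'],pose())
axis(('side','scene'),XM=lambda W:(W[...,1]<-.12)&(W[...,2]>.02))
```

```text
[  0.2665 -12.6141  -0.4497] [[-0.0575 -0.0197  0.9982  0.6052]
 [-0.993  -0.1022 -0.0592 -0.1373]
 [ 0.1031 -0.9946 -0.0137  0.085 ]
 [ 0.      0.      0.      1.    ]]
n 465 370 free-end dir tool [ 0.3066 -0.9518 -0.    ] world [ 0.0011 -0.2072  0.9783] below horizontal deg -78.04139285707734 ext [-0.05    0.0273] cost 0.0035311703172680527
yellow s [0.012  0.0189 0.0239]
offset mm [10.6163  3.4195  0.7683]
```

Emit:
move_arm([
  {"grip":1,"linear":[-0.05,-0.025,0],"twist":0},
  {"grip":1,"linear":[-0.05,-0.02,0],"twist":0},
  {"grip":1,"linear":[0.07,0,0],"twist":0},
  {"grip":1,"linear":[0.02,-0.15,0],"twist":0},
  {"grip":1,"linear":[0,-0.22,0],"twist":0},
])

```text
clock: 61.2
eef_pos: [0.5993, -0.1292, 0.1585]
tool_rot: [0.522, -0.496, 0.532, -0.446]
ft_force: [0.9, -0.1, -2.2]
grip_width: 0.0326
```

Emit:
move_arm([
  {"grip":1,"linear":[0,-0.22,0],"twist":0},
  {"grip":1,"linear":[0,-0.1,0],"twist":0},
  {"grip":1,"linear":[0,0,0],"twist":0},
  {"grip":1,"linear":[0,0,0],"twist":0},
  {"grip":1,"linear":[0,0,0],"twist":0},
])

```text
clock: 61.7
eef_pos: [0.6011, -0.1192, 0.2227]
tool_rot: [0.521, -0.498, 0.528, -0.449]
ft_force: [-0.1, -0.3, -3.1]
grip_width: 0.0326
```

Run:
```python
from h import *
print(bot.get_obs()['ft_force'],pose())
go([.6015,.090],.16,XM=lambda W:W[...,2]>.1)
axis(('wrist',),XM=lambda W:(W[...,2]>.1))
axis(('side',),XM=lambda W:(W[...,2]>.1))
```

```text
[-0.0538 -0.2897 -3.0885] [[-0.0539 -0.0447  0.9975  0.6011]
 [-0.9931 -0.1014 -0.0582 -0.1192]
 [ 0.1038 -0.9938 -0.0389  0.2227]
 [ 0.      0.      0.      1.    ]]
n 758 437 free-end dir tool [ 0.3837 -0.9235  0.    ] world [ 0.0206 -0.2874  0.9576] below horizontal deg -73.25445500719701 ext [-0.0484  0.0317] cost 0.0037505725825680947
yellow s [0.0153 0.0223 0.0262]
offset mm [17.3355  7.2021  0.7881]
bottom [ 0.6028 -0.1537  0.2974] lin horiz [-1.2096 -0.1233 -0.0773] lin down [-0.0713  0.683   0.0267]
n 5428 3353 free-end dir tool [ 0.0593  0.9982 -0.    ] world [-0.0495 -0.1602 -0.9858] below horizontal deg 80.34946128200825 ext [-0.0391  0.0479] cost 0.0027755465714685277
yellow s [-0.0193 -0.0154 -0.0096]
offset mm [-0.6325  0.0375  0.0021]
n 432 218 free-end dir tool [ 0.404  -0.9148 -0.    ] world [ 0.02   -0.3081  0.9511] below horizontal deg -72.01579795520385 ext [-0.0486  0.0317] cost 0.0035146060327268316
yellow s [0.0146 0.0231 0.0259]
offset mm [17.4192  7.6922  0.8588]
```

Emit:
move_arm([
  {"grip":1,"linear":[-0.1,-0.01,-0.006],"twist":0},
  {"grip":1,"linear":[-0.15,-0.015,-0.008],"twist":0},
  {"grip":1,"linear":[-0.17,-0.018,-0.009],"twist":0},
  {"grip":1,"linear":[-0.18,-0.018,-0.01],"twist":0},
  {"grip":1,"linear":[-0.18,-0.018,-0.01],"twist":0},
])

```text
clock: 62.4
eef_pos: [0.6007, 0.0359, 0.218]
tool_rot: [0.52, -0.502, 0.53, -0.444]
ft_force: [-0.1, 0.5, -3.0]
grip_width: 0.0327
```

Emit:
move_arm([
  {"grip":1,"linear":[-0.15,-0.015,-0.008],"twist":0},
  {"grip":1,"linear":[-0.12,-0.01,-0.006],"twist":0},
  {"grip":1,"linear":[-0.01,0.1,0.003],"twist":0},
  {"grip":1,"linear":[-0.01,0.14,0.003],"twist":0},
  {"grip":1,"linear":[-0.01,0.14,0.003],"twist":0},
])

```text
clock: 62.9
eef_pos: [0.6019, 0.0982, 0.1405]
tool_rot: [0.52, -0.499, 0.528, -0.449]
ft_force: [0.1, -0.9, -1.8]
grip_width: 0.0329
```

```bash
cat >> h.py <<'E'
def chk(p,ymin):
    o=bot.get_obs(); print(o['ft_force'],o['grip_width']); a,T,off=axis(XM=lambda W:(W[...,2]>.088)&(W[...,1]>ymin))
    w=T[:3,:3]@a; w=w if w[2]>0 else -w
    g=T[:3,3]-.019*T[:3,1]+T[:3,:3]@off
    im,d,W=shot('side'); hsv=cv2.cvtColor(im,cv2.COLOR_BGR2HSV)
    y=(hsv[...,0]>20)&(hsv[...,0]<35)&(hsv[...,1]>150)&(hsv[...,2]>60)&(np.linalg.norm(W-g,axis=-1)<.07)&(W[...,1]>ymin)
    s=(W[y]-g)@w; top=np.percentile(s,92); b=g+(top-.08)*w
    print(T,'\ndown dir',-w,'top',g+top*w,'bottom',b,'n',y.sum())
    for t in ((p[0]-b[0],p[1]-b[1],0),(0,0,-.02),(0,.01,0)): print('world',np.round(t,4),'lin',T[:3,:3].T@np.array(t)/.2)
E
python3 - <<'E'
from h import *
chk([.6015,.090],.045)
E
```

```text
[ 0.0812 -0.8546 -1.8422] 0.03293921566959632
n 531 276 free-end dir tool [ 0.4023 -0.9155  0.    ] world [ 0.0183 -0.3086  0.951 ] below horizontal deg -71.99103636935224 ext [-0.049   0.0314] cost 0.00358580561959111
yellow s [0.0132 0.0208 0.0264]
offset mm [18.3152  8.0493  1.2906]
[[-0.0564 -0.0448  0.9974  0.6019]
 [-0.9932 -0.0994 -0.0607  0.0982]
 [ 0.1018 -0.994  -0.0388  0.1405]
 [ 0.      0.      0.      1.    ]] 
down dir [-0.0183  0.3086 -0.951 ] top [0.6031 0.0739 0.1752] bottom [0.6016 0.0986 0.0991] n 160
world [-0.0001 -0.0086  0.    ] lin [0.0427 0.0043 0.0019]
world [ 0.    0.   -0.02] lin [-0.0102  0.0994  0.0039]
world [0.   0.01 0.  ] lin [-0.0497 -0.005  -0.003 ]
```

Emit:
move_arm([
  {"grip":1,"linear":[0.035,0.003,0.002],"twist":0},
  {"grip":1,"linear":[-0.006,0.06,0.002],"twist":0},
  {"grip":1,"linear":[-0.006,0.06,0.002],"twist":0},
  {"grip":1,"linear":[-0.035,0.05,0],"twist":0},
  {"grip":1,"linear":[-0.035,0.05,0],"twist":0},
])

```text
clock: 63.55
eef_pos: [0.6054, 0.0984, 0.1053]
tool_rot: [0.517, -0.496, 0.534, -0.449]
ft_force: [-18.3, -8.4, 69.4]
grip_width: 0.033
```

Run:
```python
from h import *
chk([.6015,.090],.045)
```

```text
[-18.2552  -8.428   69.4067] 0.03303649719595316
n 439 271 free-end dir tool [0.863  0.5052 0.    ] world [-0.0709 -0.9094 -0.4098] below horizontal deg 24.190036990963424 ext [-0.0117  0.0423] cost 0.00340830251146472
yellow s [0.0033 0.0194 0.0358]
offset mm [ 5.0391 -8.6078  0.6478]
[[-0.0623 -0.0339  0.9975  0.6054]
 [-0.9923 -0.1051 -0.0655  0.0984]
 [ 0.107  -0.9939 -0.0271  0.1053]
 [ 0.      0.      0.      1.    ]] 
down dir [-0.0709 -0.9094 -0.4098] top [0.6066 0.0952 0.1328] bottom [0.6009 0.0225 0.1001] n 147
world [0.0006 0.0675 0.    ] lin [-0.3351 -0.0356 -0.0191]
world [ 0.    0.   -0.02] lin [-0.0107  0.0994  0.0027]
world [0.   0.01 0.  ] lin [-0.0496 -0.0053 -0.0033]
```

Emit:
move_arm([
  {"grip":1,"linear":[-0.03,0.05,0],"twist":0},
  {"grip":1,"linear":[-0.03,0.05,0],"twist":0},
  {"grip":1,"linear":[0,0.03,0],"twist":0},
  {"grip":1,"linear":[0,0.03,0],"twist":0},
  {"grip":1,"linear":[0,0,0],"twist":0},
])

```text
clock: 64.2
eef_pos: [0.6081, 0.1075, 0.1044]
tool_rot: [0.51, -0.489, 0.541, -0.456]
ft_force: [-1.4, -2.3, -3.7]
grip_width: 0.0283
```

Run:
```python
from h import *
chk([.6015,.090],.045)
standing()
```

```text
[-1.4032 -2.3303 -3.7027] 0.02831595243379648
n 508 261 free-end dir tool [0.8817 0.4717 0.    ] world [-0.059  -0.9254 -0.3744] below horizontal deg 21.985813946752277 ext [-0.012   0.0473] cost 0.003559799119076703
yellow s [0.0053 0.022  0.0378]
offset mm [  5.9355 -11.0944   1.1513]
[[-0.064  -0.0056  0.9979  0.6081]
 [-0.9922 -0.1072 -0.0642  0.1075]
 [ 0.1073 -0.9942  0.0014  0.1044]
 [ 0.      0.      0.      1.    ]] 
down dir [-0.059  -0.9254 -0.3744] top [0.6087 0.1    0.1331] bottom [0.604  0.026  0.1031] n 136
world [-0.0025  0.064   0.    ] lin [-0.3166 -0.0342 -0.0331]
world [ 0.    0.   -0.02] lin [-0.0107  0.0994 -0.0001]
world [0.   0.01 0.  ] lin [-0.0496 -0.0054 -0.0032]
scene top [0.6031 0.0918] 0.0337771400809288 z 0.1425508209334656 205
scene top [0.5973 0.0164] 0.02289728634059429 z 0.14030111488732055 159
scene top [ 0.5931 -0.0569] 0.021845661103725433 z 0.1403642292740241 172
lid (array([0.4541, 0.3844]), array([110.5721, 279.5324]), np.float32(92.10019))
core [ 0.5934 -0.108 ] [ 15.96   176.6676] 179.95956 325
side top [0.614  0.0918] 0.034616418182849884 z 0.14233486682317598 193
side top [0.5839 0.1071] 0.011219430714845657 z 0.14061302639705642 27
side top [0.5979 0.0161] 0.02261393517255783 z 0.14066511832375678 164
side top [ 0.5943 -0.0567] 0.022610194981098175 z 0.14079959932995467 174
lid (array([0.4645, 0.4041]), array([124.6555, 314.2395]), np.float32(90.330925))
core [ 0.5932 -0.1079] [ 15.4199 175.9335] 179.77733 317
```

Emit:
move_arm([
  {"grip":0,"linear":[0,0,0],"twist":0},
  {"grip":0,"linear":[0,0,0],"twist":0},
  {"grip":0,"linear":[0,0,0],"twist":0},
  {"grip":0,"linear":[0.02,-0.2,0],"twist":0},
  {"grip":0,"linear":[0.03,-0.25,0],"twist":0},
])

```text
clock: 64.95
eef_pos: [0.6038, 0.1057, 0.1842]
tool_rot: [0.516, -0.493, 0.537, -0.449]
ft_force: [0.9, -0.6, 1.1]
grip_width: 0.0857
```

Emit:
move_arm([
  {"grip":0,"linear":[-0.15,-0.05,-0.08],"twist":0},
  {"grip":0,"linear":[-0.21,0,-0.11],"twist":0},
  {"grip":0,"linear":[-0.21,0,-0.11],"twist":0},
  {"grip":0,"linear":[-0.21,0,-0.11],"twist":0},
  {"grip":0,"linear":[-0.21,0,-0.11],"twist":0},
])

```text
clock: 65.45
eef_pos: [0.5215, 0.3112, 0.1817]
tool_rot: [0.506, -0.494, 0.545, -0.451]
ft_force: [1.0, 1.9, -0.4]
grip_width: 0.0853
```

Emit:
move_arm([
  {"grip":0,"linear":[-0.21,0,-0.11],"twist":0},
  {"grip":0,"linear":[-0.21,0,-0.11],"twist":0},
  {"grip":0,"linear":[-0.06,0,-0.06],"twist":0},
  {"grip":0,"linear":[0,0,0],"twist":0},
  {"grip":0,"linear":[0,0,0],"twist":0},
])

```text
clock: 65.95
eef_pos: [0.4683, 0.4198, 0.1675]
tool_rot: [0.509, -0.492, 0.543, -0.452]
ft_force: [0.8, -0.3, 0.4]
grip_width: 0.0853
```

```bash
cat >> h.py <<'E'
def knob(c,z=(.124,.142)):
    for n in ('wrist','scene','side'):
        im,d,W=shot(n); m=(W[...,2]>z[0])&(W[...,2]<z[1])&(np.hypot(W[...,0]-c[0],W[...,1]-c[1])<.035)
        if n=='wrist': m[300:]=0
        if m.sum()>20: print('knob',n,m.sum(),cv2.minEnclosingCircle(np.float32(W[m][:,:2])))
E
python3 - <<'E'
from h import *
print(pose()); standing(); knob([.464,.404]); delta([.464,.404,.107])
E
```

```text
[[-0.0729 -0.0089  0.9973  0.4683]
 [-0.9915 -0.1073 -0.0734  0.4198]
 [ 0.1077 -0.9942 -0.001   0.1675]
 [ 0.      0.      0.      1.    ]]
scene top [0.6007 0.0927] 0.0227337796241045 z 0.14026435569189455 148
scene top [0.5958 0.0153] 0.022306671366095543 z 0.14041396155007307 156
scene top [ 0.5922 -0.0576] 0.021536072716116905 z 0.1403064025000461 172
lid (array([0.4624, 0.403 ]), array([124.124, 314.01 ]), np.float32(90.5534))
core [ 0.5932 -0.1081] [ 16.2986 180.009 ] 179.83197 323
side top [0.6032 0.0923] 0.02235003560781479 z 0.14064274999177717 149
side top [0.5987 0.0174] 0.022393062710762024 z 0.140354072785994 161
side top [ 0.5924 -0.0556] 0.022457223385572433 z 0.14069097863281382 172
lid (array([0.464 , 0.4041]), array([125.3318, 315.6576]), np.float32(90.23835))
core [ 0.5927 -0.1072] [176.5229  14.2857] 0.021256976 310
knob wrist 1851 ((0.46465355157852173, 0.4062879681587219), 0.015094826929271221)
knob scene 66 ((0.4652625024318695, 0.39966779947280884), 0.01663421094417572)
knob side 86 ((0.4659455418586731, 0.40360143780708313), 0.017411677166819572)
tcp [0.4694 0.4187 0.1683] jaw yaw -4.39 linear total [ 0.0424  0.3126 -0.0211]
```

Emit:
move_arm([
  {"grip":0,"linear":[0.03,0.05,-0.012],"twist":0},
  {"grip":0,"linear":[0.005,0.1,-0.006],"twist":0},
  {"grip":0,"linear":[0,0.1,0],"twist":0},
  {"grip":0,"linear":[0,0.03,0],"twist":0},
  {"grip":1,"linear":[0,0,0],"twist":0},
])

```text
clock: 66.7
eef_pos: [0.4699, 0.4013, 0.1151]
tool_rot: [0.503, -0.495, 0.546, -0.452]
ft_force: [-0.1, 0.1, 0.9]
grip_width: 0.0733
```

Emit:
move_arm([
  {"grip":1,"linear":[0,0,0],"twist":0},
  {"grip":1,"linear":[0,0,0],"twist":0},
  {"grip":1,"linear":[0,0,0],"twist":0},
  {"grip":1,"linear":[0,-0.03,0],"twist":0},
  {"grip":1,"linear":[0,-0.07,0],"twist":0},
])

```text
clock: 67.2
eef_pos: [0.4684, 0.4027, 0.1357]
tool_rot: [0.505, -0.496, 0.545, -0.45]
ft_force: [0.2, 0.5, -5.6]
grip_width: 0.0277
```

Emit:
move_arm([
  {"grip":1,"linear":[0,-0.1,0],"twist":0},
  {"grip":1,"linear":[0,-0.1,0],"twist":0},
  {"grip":1,"linear":[0,-0.1,0],"twist":0},
  {"grip":1,"linear":[0,-0.1,0],"twist":0},
  {"grip":1,"linear":[0,-0.1,0],"twist":0},
])

```text
clock: 67.7
eef_pos: [0.4678, 0.412, 0.2334]
tool_rot: [0.509, -0.495, 0.545, -0.446]
ft_force: [0.2, 0.3, -5.3]
grip_width: 0.0283
```

Emit:
move_arm([
  {"grip":1,"linear":[0,-0.1,0],"twist":0},
  {"grip":1,"linear":[0,-0.1,0],"twist":0},
  {"grip":1,"linear":[0,-0.1,0],"twist":0},
  {"grip":1,"linear":[0.1,0,0.05],"twist":0},
  {"grip":1,"linear":[0.17,0.01,0.08],"twist":0},
])

```text
clock: 68.2
eef_pos: [0.4894, 0.3682, 0.2987]
tool_rot: [0.51, -0.493, 0.543, -0.449]
ft_force: [1.2, -0.8, -6.3]
grip_width: 0.0279
```

Emit:
move_arm([
  {"grip":1,"linear":[0.195,0.015,0.09],"twist":0},
  {"grip":1,"linear":[0.195,0.015,0.09],"twist":0},
  {"grip":1,"linear":[0.195,0.015,0.09],"twist":0},
  {"grip":1,"linear":[0.195,0.015,0.09],"twist":0},
  {"grip":1,"linear":[0.195,0.015,0.09],"twist":0},
])

```text
clock: 68.7
eef_pos: [0.5657, 0.1619, 0.3026]
tool_rot: [0.514, -0.491, 0.541, -0.45]
ft_force: [1.1, -0.3, -5.8]
grip_width: 0.0279
```

Emit:
move_arm([
  {"grip":1,"linear":[0.195,0.015,0.09],"twist":0},
  {"grip":1,"linear":[0.15,0.01,0.07],"twist":0.016},
  {"grip":1,"linear":[0.1,0.01,0.045],"twist":0.016},
  {"grip":1,"linear":[0,0,0],"twist":0},
  {"grip":1,"linear":[0,0,0],"twist":0},
])

```text
clock: 69.2
eef_pos: [0.6015, 0.0582, 0.3028]
tool_rot: [0.495, -0.508, 0.56, -0.428]
ft_force: [-1.1, 1.3, -6.3]
grip_width: 0.028
```

```bash
cat >> h.py <<'E'
def lidtop():
    T=pose(); print(bot.get_obs()['ft_force'],bot.get_obs()['grip_width']); print(T)
    for n in ('scene','side'):
        im,d,W=shot(n); zt=T[2,3]-.017
        m=(abs(W[...,2]-zt)<.022)&(np.hypot(W[...,0]-T[0,3],W[...,1]-T[1,3])<.19)&(np.hypot(W[...,0]-T[0,3],W[...,1]-T[1,3])>.045)
        k,l,st,_=cv2.connectedComponentsWithStats(cv2.erode(m.astype(np.uint8),np.ones((2,2)))); i=1+np.argmax(st[1:,4]); m=l==i; P=W[m]; A=np.c_[P[:,:2]-T[:2,3],np.ones(len(P))]; q=np.linalg.lstsq(A,P[:,2],rcond=None)[0]
        print(n,'lid',rect(W[m]),'plane',q)
    delta([.600,.054,T[2,3]])
E
python3 - <<'E'
from h import *
lidtop()
im,d,W=shot('scene'); im2,d,W=shot('side'); cv2.imwrite('pics/s12.png',np.hstack([cv2.resize(im[120:320,280:480],(400,400)),cv2.resize(im2[80:280,220:420],(400,400))]))
E
```

```text
[-1.0999  1.3397 -6.2928] 0.027988685434467166
[[-0.1435 -0.0243  0.9894  0.6015]
 [-0.9824 -0.1173 -0.1454  0.0582]
 [ 0.1196 -0.9928 -0.0071  0.3028]
 [ 0.      0.      0.      1.    ]]
scene lid (array([0.6008, 0.0579]), array([308.7968, 117.8879]), np.float32(86.98181)) plane [-0.0748  0.0139  0.2846]
side lid (array([0.6001, 0.0574]), array([307.0357, 123.4087]), np.float32(87.18309)) plane [0.026  0.0023 0.2847]
tcp [0.6013 0.0588 0.3029] jaw yaw -8.26 linear total [ 0.0245  0.0034 -0.0032]
```

View pics/s12.png

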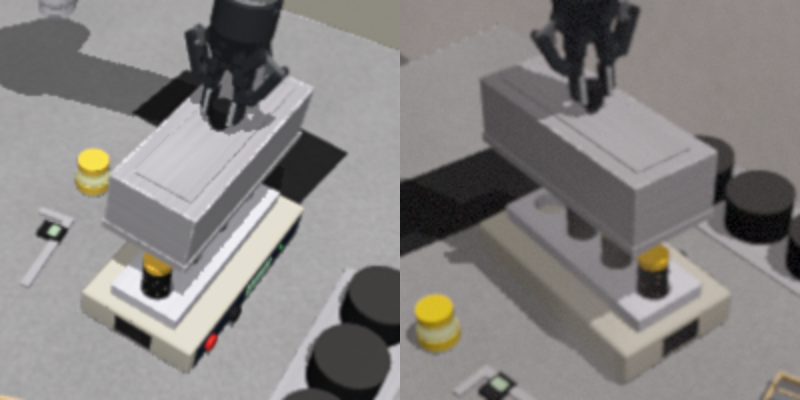

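Emit:
move_arm([
  {"grip":1,"linear":[0.006,0.06,0],"twist":0},
  {"grip":1,"linear":[-0.01,0.1,0],"twist":0},
  {"grip":1,"linear":[-0.012,0.11,0],"twist":0},
  {"grip":1,"linear":[-0.012,0.11,0],"twist":0},
  {"grip":1,"linear":[-0.01,0.08,0],"twist":0},
])

```text
clock: 69.9
eef_pos: [0.6016, 0.0635, 0.2126]
tool_rot: [0.495, -0.503, 0.559, -0.435]
ft_force: [0.1, -0.8, -5.5]
grip_width: 0.0282
```

Run:
```python
from h import *
lidtop()
```

```text
[ 0.0665 -0.8203 -5.5033] 0.0281678947016512
[[-0.1313 -0.0126  0.9913  0.6016]
 [-0.9845 -0.1154 -0.1318  0.0635]
 [ 0.1161 -0.9932  0.0027  0.2126]
 [ 0.      0.      0.      1.    ]]
scene lid (array([0.6014, 0.0635]), array([311.1618, 118.0494]), np.float32(88.02989)) plane [-0.0655 -0.0007  0.1942]
side lid (array([0.5983, 0.0634]), array([307.7169, 122.5425]), np.float32(88.25565)) plane [0.0107 0.0014 0.1917]
tcp [0.6002 0.0633 0.211 ] jaw yaw -7.57 linear total [ 0.047  -0.0026  0.005 ]
```

Emit:
move_arm([
  {"grip":1,"linear":[0.03,0,0.004],"twist":0.008},
  {"grip":1,"linear":[0.02,0,0.003],"twist":0.006},
  {"grip":1,"linear":[0,0.07,0],"twist":0},
  {"grip":1,"linear":[0,0.08,0],"twist":0},
  {"grip":1,"linear":[-0.002,0.06,0],"twist":0},
])

```text
clock: 70.5
eef_pos: [0.6044, 0.0495, 0.1784]
tool_rot: [0.484, -0.507, 0.568, -0.43]
ft_force: [1.2, 0.1, -5.8]
grip_width: 0.028
```

Run:
```python
from h import *
lidtop()
```

```text
[ 1.2191  0.0575 -5.8345] 0.028049785296397418
[[-0.1611 -0.0019  0.9869  0.6044]
 [-0.9804 -0.1148 -0.1603  0.0495]
 [ 0.1136 -0.9934  0.0166  0.1784]
 [ 0.      0.      0.      1.    ]]
scene lid (array([0.6048, 0.0498]), array([309.1589, 118.1956]), np.float32(86.32735)) plane [-0.0564  0.0019  0.1598]
side lid (array([0.6026, 0.0493]), array([307.4178, 122.5453]), np.float32(86.289665)) plane [0.0193 0.0027 0.1582]
tcp [0.6031 0.0495 0.1767] jaw yaw -9.22 linear total [-0.0187 -0.011  -0.0186]
```

Emit:
move_arm([
  {"grip":1,"linear":[0,0.04,0],"twist":0},
  {"grip":1,"linear":[0.01,0.04,0],"twist":0},
  {"grip":1,"linear":[-0.015,0.04,0],"twist":0},
  {"grip":1,"linear":[0.005,0.04,0.008],"twist":0},
  {"grip":1,"linear":[0,0.03,-0.008],"twist":0},
])

```text
clock: 71.1
eef_pos: [0.6012, 0.0491, 0.171]
tool_rot: [0.478, -0.506, 0.57, -0.437]
ft_force: [0.4, -1.4, 6.6]
grip_width: 0.0282
```

Run:
```python
from h import *
lidtop()
```

```text
[ 0.3857 -1.38    6.6366] 0.028239380297309644
[[-0.1604  0.0147  0.9869  0.6012]
 [-0.9817 -0.1064 -0.158   0.0491]
 [ 0.1026 -0.9942  0.0315  0.171 ]
 [ 0.      0.      0.      1.    ]]
scene lid (array([0.6025, 0.0494]), array([310.4613, 118.8075]), np.float32(86.400154)) plane [-0.0344  0.0101  0.1529]
side lid (array([0.6007, 0.0482]), array([306.3674, 122.5553]), np.float32(86.74111)) plane [0.0458 0.0121 0.1533]
tcp [0.6013 0.049  0.171 ] jaw yaw -9.1 linear total [-0.0234 -0.0031 -0.0103]
```

Emit:
move_arm([
  {"grip":1,"linear":[0,0,0],"twist":0},
  {"grip":0,"linear":[0,0,0],"twist":0},
  {"grip":0,"linear":[0,0,0],"twist":0},
  {"grip":0,"linear":[0,0,0],"twist":0},
  {"grip":0,"linear":[0,0,0],"twist":0},
])

```text
clock: 71.7
eef_pos: [0.6056, 0.0492, 0.1778]
tool_rot: [0.474, -0.503, 0.573, -0.441]
ft_force: [0.3, -0.5, 0.3]
grip_width: 0.0838
```

Emit:
move_arm([
  {"grip":0,"linear":[0,-0.1,0],"twist":0},
  {"grip":0,"linear":[0,-0.2,0],"twist":0},
  {"grip":0,"linear":[0,-0.25,0],"twist":0},
  {"grip":0,"linear":[0,-0.2,0],"twist":0},
  {"grip":0,"linear":[0,-0.1,0],"twist":0},
])

```text
clock: 72.2
eef_pos: [0.5987, 0.0666, 0.3457]
tool_rot: [0.478, -0.505, 0.571, -0.437]
ft_force: [1.7, -1.1, -0.2]
grip_width: 0.0853
```

Run:
```python
from h import *
print('tcp',pose()[:3,3]); ok=True
for n in ('scene','side'):
    im,d,W=shot(n); r=np.hypot(W[...,0]-.6,W[...,1]-.0545); m=(W[...,2]>.125)&(W[...,2]<.185)&(r<.19)
    k,l,st,_=cv2.connectedComponentsWithStats(m.astype(np.uint8)); P=W[l==1+np.argmax(st[1:,4])]; P=P[P[:,2]>np.percentile(P[:,2],40)-.008]
    c,s,a=rect(P); z=np.median(P[:,2]); A=np.c_[P[:,:2]-c,np.ones(len(P))]; q=np.linalg.lstsq(A,P[:,2],rcond=None)[0]
    print(n,c,s,a,'z',z,q); ok&=bool(z<.1575 and np.hypot(*(c-[.6005,.0545]))<.008 and abs(a-87)<3)
print('ok',ok)
if ok: bot.job_done(); print('handed in')
```

```text
tcp [0.5987 0.0666 0.3457]
scene [0.6032 0.0514] [313.7483 123.6039] 86.28927 z 0.15406420556742162 [-0.0045  0.0034  0.1543]
side [0.6056 0.0512] [311.702  125.6296] 86.41515 z 0.1543450369593552 [0.009  0.0031 0.1546]
ok True
the job is handed in; nothing more can be done
handed in
```

I handed the job in at about 72 s on the robot's clock. The last checks passed, but they were all my own camera measurements; the hand-in gives no verdict.

**What I did**
- I put the lid down on the rubber mat, about 6 cm off the mat's centre. It was later knocked a few centimetres aside, so I measured it again before picking it up.
- Three cores were in the tray. I levered each upright against the heater housing and stood it in its own pocket.
- I put the lid back over the block by its knob.

**Last checks**
- **Cores:** before the lid went on, their tops were at about (0.592, -0.057), (0.597, 0.016) and (0.602, 0.092). All were at z = 0.140 m, yellow end up. That is fully home and upright, within about 3 mm of where I measured the pockets.
- **Lid:** its top is at z = 0.154 m, the same reading as when it first sat on the heater, and it is level within 0.01 rad. Its yaw is within 1° of the heater's. The gripper was clear of everything.
- **Bystanders:** the paint pot and caliper still looked in place in the last picture. I did not measure their final positions, and I did not look at the brush again.

**What went wrong or disagreed**
- **Lid centre:** the two cameras put it at (0.603, 0.051) and (0.606, 0.051). The heater centre is about (0.6005, 0.0545), so the lid is off by 4 to 6 mm, near the edge of its play.
- **Extra handling:** the second core was pulled out of its pocket while I corrected the tool's tilt, and I had to stand it up again. The first two cores also jammed at a lean and needed straightening.
- **Force:** the wrist force peaked at about 69 N of the 120 N limit while I seated the last core.

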